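Pack dry painted panels and their hanging battens

ROBOT

A 7-joint arm with a two-finger parallel gripper is mounted at the origin on the work surface. World frame = base frame: x ahead of the robot, y to its left, z up, the work surface at z = 0. Lengths are in m, angles in rad, forces in N, time in s.
With the tool pointing down it reaches from about 0.35 to 0.775 m from the base axis. Payload 3.1 kg.
Tool frame: the origin (TCP) lies at the very end of the fingers, on their centre line; the grasp point (between the pads) lies 19 mm behind it; z points along the fingers, y is the direction in which the jaws open and shut (so a half turn about z gives the same grasp; the last joint's range is limited). The gripper opens to 85 mm and grips with 20 to 120 N. Pads are 22 mm wide; open, the fingers measure 114 mm over their backs; the gripper's body (76 mm by 85 mm) begins 54 mm behind the grasp point. The pads swing forward as they close: fully open they stand 13 mm farther back than shut.
Start: joints at [-1.303, 0.311, 0.014, 1.512, -0.004, 1.319, -0.027], TCP at [0.168, 0.524, 0.194] pointing down, gripper open.
Joint ranges: [-2.7, 2.7], [-0.3, 1.91], [-1.27, 1.3], [0.12, 2.57], [-1.44, 4.58], [0.2, 2.03], [-3.05, 3.05]. Speed limits (rad/s): [2.79, 2.79, 3.14, 3.14, 3.14, 3.14, 3.14].

INTERFACE

Orientations are given as a unit quaternion [x, y, z, w].
In Python, from plant import readout, get_image, camera_params, manip gives the robot as it stands.
- The arm moves only by the tool play_rows, never from a script. Its argument "targets" is a list of rows, each a list of 5 numbers: the finger opening in cm, from 0 to 8.54, then the shift along the tool's x, y, z in cm, then the turn about the tool's z in degrees. A call has 1 to 8 rows; each row shifts and turns the pose as measured when the row begins, along the tool's axes as they then stand; what a row does not reach is not made up. A row lasts 1/10 s, in which the tool goes at most 50 mm and 8.59 degrees, less where a joint would pass 70% of its speed; a pose out of reach is approached as far as the arm can. A call with a gripper value outside its range is refused whole. The fingers move at their own pace and stop on an object; "squeeze" is the grip in N (left out, the last holds). Time passes only in rows, so rows that do not move let the fingers close. It gives the time, the measured TCP pose, the force and the opening at its end, in the units of the state.
- readout.state(): the state, without advancing time (a new reading comes with each control period).
- get_image(name): name is "scene" or "top"; returns the picture (384x512x3 uint8, red, green, blue); there is no depth.
- camera_params(name): a dict with "camera_matrix" (3x3 intrinsics, pixels), "R" (3x3) and "t" (3): a world point X has camera coordinates R X + t. Camera axes: x right, y down, z forward; pixel columns grow to the right and rows downward; lengths in m; the calibration is good to about 2 mm. A picture is of the moment at which its call begins. camera_params takes no time and is no camera call.
- manip.job_done(): hands the job in, once; it reports no verdict.
The state is a dict: "time_s": time; "qpos": joint angles; "qvel": joint speeds; "effort": joint torques, N m; "position": TCP position; "tool_rot": TCP orientation; "force": force on the tool from outside, world axes, zero at the start; "wrist_torque": the same for the moment, N m; "gripper_width": finger opening in m.
Only numpy, scipy, OpenCV 4.12 (cv2) and the standard library are available. Lean on these libraries where they do the work, as an engineer would, in place of code of your own. Each camera call takes 0.05 s, during which the arm holds its last target.

TASK

Pack this order in the painting studio: slide every dry panel straight up out of the slotted drying rack by its top edge and stand it upright in the wooden crate, one panel to a bay and right down on the bay floor, and collect every hanging batten from the cutter's catch tray into the grey tote. Never lay a panel over, and leave the jar, the can and the roll of tape where they are.

Things in the scene. Friction and masses are not known exactly. Their poses are not given: they have to be found in the camera images.
- rack: fixed plywood drying rack, 250 (x) x 150 x 87 mm high, left or right of the crate. Origin under its middle on the table, z up. Floor 12 mm above the origin. Two end combs (y = -56 and +56 mm, 22 mm thick, open between) make 4 slots, 16 mm wide, 75 mm deep, at x = -84, -28, 28, 84 mm, across the rack's x. Each holds one panel or none.
- crate: fixed low wooden crate, 264 (x) x 160 mm, side boards 97 mm high. Origin under its middle on the table, z up. 4 bays at x = -90, -30, 30, 90 mm, each 20 mm wide (x) and 136 mm long (y), between solid rails with tops 77 mm above the origin; bay floors 12 mm above it. Starts empty; a bay takes just one panel.
- catch_tray: fixed shallow steel catch tray, 266 (x) x 150 mm (y), floor 4 mm and rim 18 mm above the table, origin under its middle on the table, far left or far right. A grey batten cutter, 140 mm high, stands at its +x end, its front 220 mm from the tray's origin; a steel chute slopes from the rim up to 65 mm height there.
- tote: fixed open grey plastic tote, outside 278 (x) x 150 mm (y) and 62 mm high, walls and floor 4 mm thick; origin under its middle, on the table.
- panel0: painted plywood panel (may be absent), 12 mm thick (its x), 110 mm wide (its y), 130 mm tall (its z), about 0.13 kg, standing upright in a slot of the rack. Origin at the centre of its lower edge, the top edge 130 mm above it. All panels are alike.
- panel1: painted plywood panel (may be absent), 12 mm thick (its x), 110 mm wide (its y), 130 mm tall (its z), about 0.13 kg, standing upright in a slot of the rack. Origin at the centre of its lower edge, the top edge 130 mm above it. All panels are alike.
- panel2: painted plywood panel (may be absent), 12 mm thick (its x), 110 mm wide (its y), 130 mm tall (its z), about 0.13 kg, standing upright in a slot of the rack. Origin at the centre of its lower edge, the top edge 130 mm above it. All panels are alike.
- panel3: painted plywood panel (may be absent), 12 mm thick (its x), 110 mm wide (its y), 130 mm tall (its z), about 0.13 kg, standing upright in a slot of the rack. Origin at the centre of its lower edge, the top edge 130 mm above it. All panels are alike.
- batten0: beech hanging batten (may be absent), T-shaped in section, 90 mm long (its y), about 0.07 kg: a flat base 48 mm wide (its x) and 12 mm thick, with a rib 14 mm thick and 30 mm high standing along its middle (42 mm high in all). Lies base down in the catch tray. Origin at the centre of the base's underside. All battens are alike.
- batten1: beech hanging batten (may be absent), T-shaped in section, 90 mm long (its y), about 0.07 kg: a flat base 48 mm wide (its x) and 12 mm thick, with a rib 14 mm thick and 30 mm high standing along its middle (42 mm high in all). Lies base down in the catch tray. Origin at the centre of the base's underside. All battens are alike.
- batten2: beech hanging batten (may be absent), T-shaped in section, 90 mm long (its y), about 0.07 kg: a flat base 48 mm wide (its x) and 12 mm thick, with a rib 14 mm thick and 30 mm high standing along its middle (42 mm high in all). Lies base down in the catch tray. Origin at the centre of the base's underside. All battens are alike.
- batten3: beech hanging batten (may be absent), T-shaped in section, 90 mm long (its y), about 0.07 kg: a flat base 48 mm wide (its x) and 12 mm thick, with a rib 14 mm thick and 30 mm high standing along its middle (42 mm high in all). Lies base down in the catch tray. Origin at the centre of the base's underside. All battens are alike.
- jar: bystander: closed jar, 64 mm across, 95 mm high, origin at its foot
- can: bystander: can, 68 mm across, 100 mm high, origin at its foot
- tape: bystander: roll of tape lying flat, 100 mm across, 36 mm high, origin at its foot
Things that resemble listed ones, but are neither listed nor needed, are in the scene too. Leave any yellow look-alike of the batten0 alone. Leave any black or blue look-alike of the batten2 alone.

How it is judged:
By the outcome, as a careful person would: the job done as asked, in the order asked, and still so for the second after the job is handed in, with the robot touching nothing.
Of panel0, panel1, panel2, panel3 only 3 to 4 are there at a start; the rules pass over those that are not, and their reading is None.
Of batten0, batten1, batten2, batten3 only 3 to 4 are there at a start; the rules pass over those that are not, and their reading is None.
At some moment in a run one of batten0, batten1, batten2, batten3 may be knocked a few centimetres aside while the robot is not near it.
It also fails if it takes over 210 s, if anything falls off the work surface, if the arm or the gripper's body presses on something with over 40 N, if the wrist force passes 120 N, or if a joint passes its speed limit or range.

## Working session

There is one attempt and no reset: what is moved stays moved. The work goes in short steps, Python scripts to look and compute and a tool call to move; the robot and the scene stay as the last step left them, time stands still between calls to the robot, and variables do not carry over. Pictures are saved under pics/ and viewed, and the job is handed in when it is done.

Besides the shell and the picture viewer there is one more tool, called as name(argument=value, ...), one argument or row to a line, values as JSON. play_rows: Moves the arm, as the interface text tells. Its arguments: {"type":"object","properties":{"targets":{"type":"array","items":{"type":"array","items":{"type":"number"}}},"squeeze":{"type":"number"}},"required":["targets"]}

```bash
ls; mkdir -p pics; python3 - <<'E'
from plant import readout,get_image,camera_params,manip
import cv2,numpy as np
for n in ["scene","top"]:
    p=camera_params(n);print(n,p)
    im=get_image(n)
    cv2.imwrite(f"pics/{n}0.png",cv2.resize(im[:,:,::-1],(800,600),interpolation=cv2.INTER_CUBIC))
    np.save(f"pics/{n}0.npy",im)
print(readout.state())
E
```

```text
pics
scene {'camera_matrix': array([[408.71686654,   0.        , 252.75712216],
       [  0.        , 408.71686654, 198.20697408],
       [  0.        ,   0.        ,   1.        ]]), 'R': array([[ 0.61294128,  0.79012755, -0.00120138],
       [ 0.65294863, -0.5073798 , -0.56233782],
       [-0.44492816,  0.34389563, -0.82690672]]), 't': array([-0.40790459, -0.27754811,  1.57706707])}
top {'camera_matrix': array([[483.58619108,   0.        , 263.10014318],
       [  0.        , 483.58619108, 187.33879232],
       [  0.        ,   0.        ,   1.        ]]), 'R': array([[-0.02747968, -0.99958981,  0.00806762],
       [-0.99468067,  0.02654144, -0.09952843],
       [ 0.09927348, -0.01075972, -0.99500201]]), 't': array([0.12127597, 0.53103938, 1.6481081 ])}
{'time_s': 0.1, 'qpos': array([-1.30271346,  0.31167312,  0.01399445,  1.51287988, -0.00437861,
        1.31923635, -0.02717952]), 'qvel': array([ 5.20088579e-05, -1.48433818e-03,  6.79357614e-04, -5.45617947e-03,
       -1.37902537e-04,  1.17360246e-04,  1.37335207e-04]), 'effort': array([ 8.76964041e-04, -3.80856514e+01,  1.46790007e-01, -2.31242877e+01,
        1.22963576e-02,  8.03741656e-03,  1.32801085e-05]), 'position': array([0.1674419 , 0.52311537, 0.19282157]), 'tool_rot': array([ 1.54222831e-01,  9.88035498e-01, -1.07741785e-03, -1.11644797e-04]), 'force': array([ 0.39857113,  0.00276794, -0.14020492]), 'wrist_torque': array([-0.00987241, -0.01214329,  0.00665895]), 'gripper_width': 0.08521970401358177}
```

View pics/scene0.png

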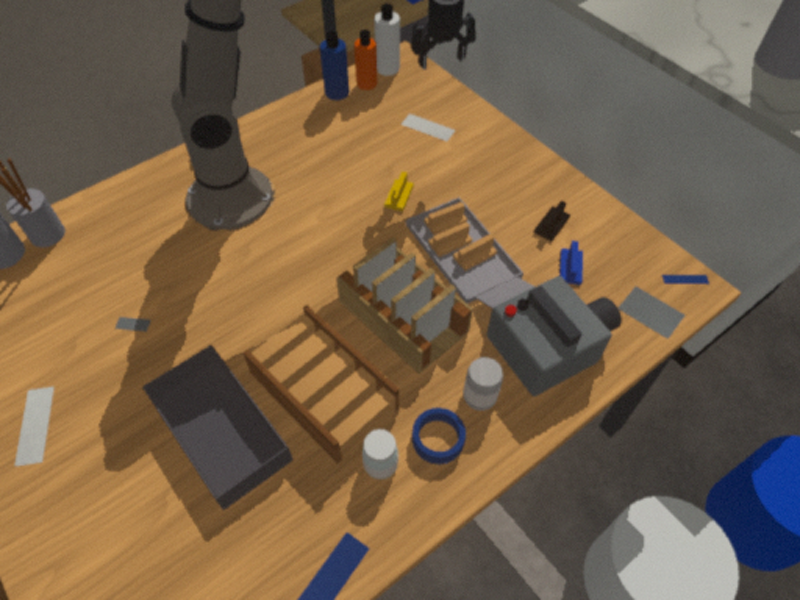

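View pics/top0.png

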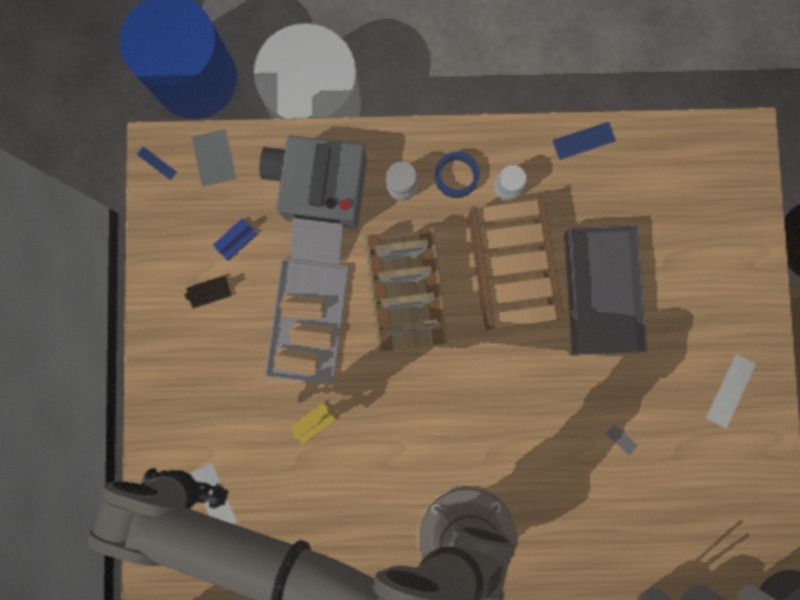

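```bash
python3 - <<'E'
import cv2,numpy as np
a=np.load("pics/top0.npy");b=np.load("pics/scene0.npy")
c=a[130:250,165:295,::-1];cv2.imwrite("pics/c1.png",cv2.resize(c,(780,600),interpolation=cv2.INTER_CUBIC) if 0 else cv2.resize(c,None,fx=5,fy=5,interpolation=cv2.INTER_CUBIC))
c=b[120:250,210:345,::-1];cv2.imwrite("pics/c2.png",cv2.resize(c,None,fx=4.5,fy=4.5,interpolation=cv2.INTER_CUBIC))
E
```

```text
(no output)
```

View pics/c1.png

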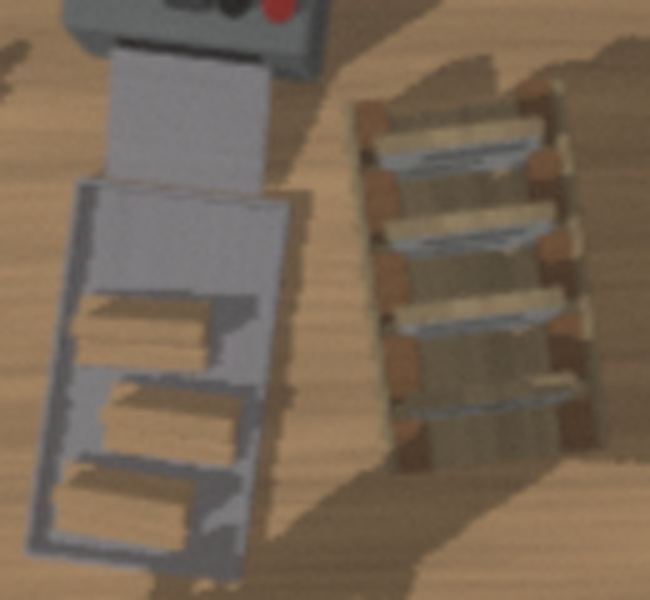

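View pics/c2.png

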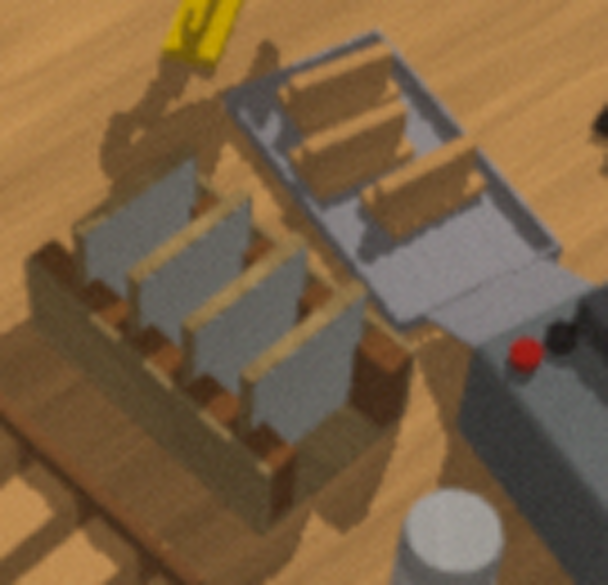

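```bash
python3 - <<'E'
import cv2,numpy as np
def crop(im,x0,x1,y0,y1,f,name):
    c=cv2.resize(im[y0:y1,x0:x1,::-1],None,fx=f,fy=f,interpolation=cv2.INTER_CUBIC)
    c=np.clip(c.astype(float)*1.3,0,255).astype(np.uint8)
    for x in range((x0+9)//10*10,x1,10):
        p=int((x-x0+.5)*f);cv2.line(c,(p,0),(p,8),(0,255,0),1);cv2.putText(c,str(x),(p+2,12),0,.35,(0,255,0),1)
    for y in range((y0+9)//10*10,y1,10):
        p=int((y-y0+.5)*f);cv2.line(c,(0,p),(8,p),(0,255,0),1);cv2.putText(c,str(y),(2,p-2),0,.35,(0,255,0),1)
    cv2.imwrite(name,c)
a=np.load("pics/top0.npy");b=np.load("pics/scene0.npy")
crop(a,295,420,120,232,6,"pics/d1.png")
crop(b,150,262,188,298,5.4,"pics/d2.png")
crop(a,230,290,145,230,7,"pics/d3.png")
E
```

```text
(no output)
```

View pics/d1.png

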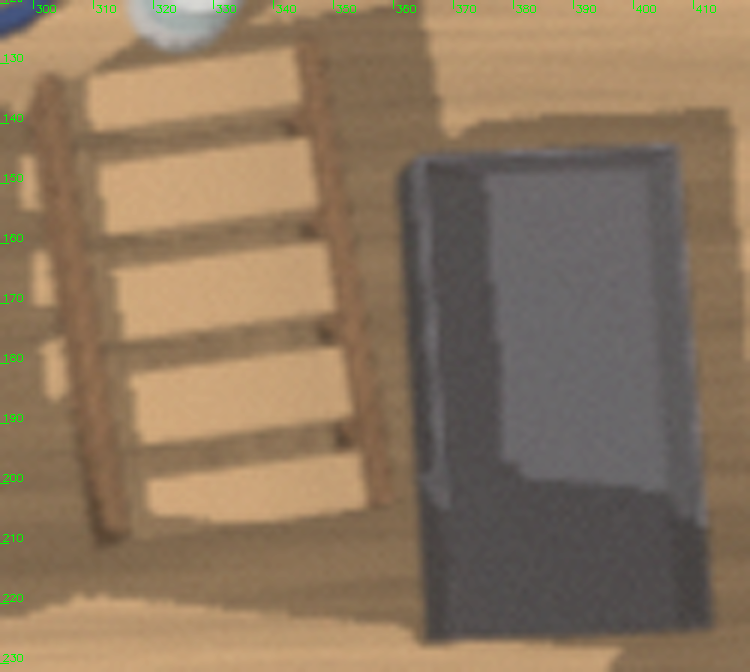

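View pics/d2.png

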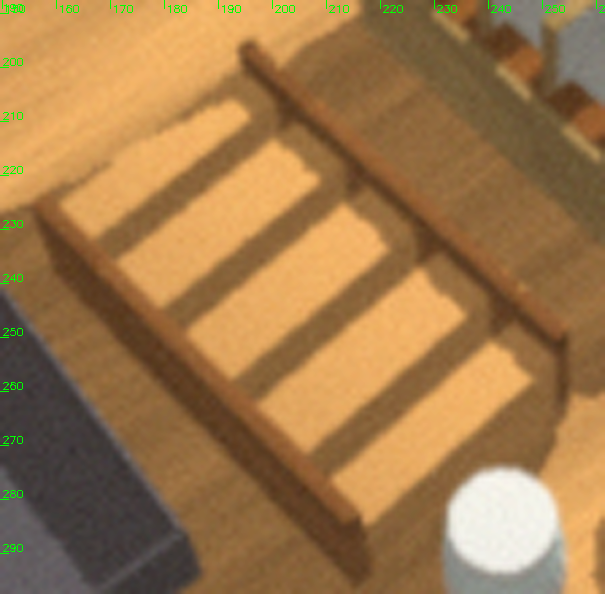

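View pics/d3.png

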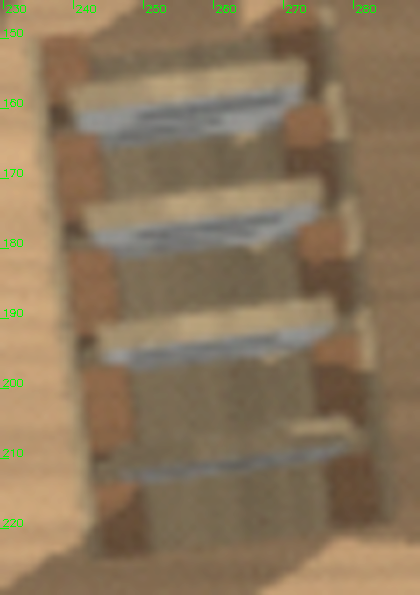

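```bash
cat > h.py <<'E'
import numpy as np,cv2
from plant import camera_params
from scipy.optimize import least_squares
P={n:camera_params(n) for n in("scene","top")}
def ray(n,uv,z):
    p=P[n];R=p["R"];C=-R.T@p["t"]
    uv=np.atleast_2d(uv).astype(float)
    d=np.c_[uv,np.ones(len(uv))]@np.linalg.inv(p["camera_matrix"]).T@R
    return C+d*((z-C[2])/d[:,2])[:,None]
def proj(n,X):
    p=P[n];c=np.atleast_2d(X)@p["R"].T+p["t"];q=c@p["camera_matrix"].T
    return q[:,:2]/q[:,2:]
def w(local,pose):
    x,y,a=pose;l=np.atleast_2d(local);c,s=np.cos(a),np.sin(a)
    return np.c_[x+c*l[:,0]-s*l[:,1],y+s*l[:,0]+c*l[:,1],l[:,2]]
def rigid(loc,wd):
    f=lambda p:(w(loc,p)[:,:2]-wd[:,:2]).ravel()
    r=least_squares(f,[*wd.mean(0)[:2],0.1]);return r.x,f(r.x).reshape(-1,2)
def crop(im,x0,x1,y0,y1,f,name,g=1.3):
    c=cv2.resize(im[y0:y1,x0:x1,::-1],None,fx=f,fy=f,interpolation=cv2.INTER_CUBIC)
    c=np.clip(c.astype(float)*g,0,255).astype(np.uint8)
    for x in range((x0+9)//10*10,x1,10):
        p=int((x-x0+.5)*f);cv2.line(c,(p,0),(p,8),(0,255,0),1);cv2.putText(c,str(x),(p+2,12),0,.35,(0,255,0),1)
    for y in range((y0+9)//10*10,y1,10):
        p=int((y-y0+.5)*f);cv2.line(c,(0,p),(8,p),(0,255,0),1);cv2.putText(c,str(y),(2,p-2),0,.35,(0,255,0),1)
    cv2.imwrite(name,c)
E
python3 - <<'E'
from h import *
np.set_printoptions(precision=4,suppress=True)
for n in P: print(n,-P[n]["R"].T@P[n]["t"])
d1=lambda X,Y:(295+X/6-.5,120+Y/6-.5)
d3=lambda X,Y:(230+X/7-.5,145+Y/7-.5)
d2=lambda X,Y:(150+X/5.4-.5,188+Y/5.4-.5)
# crate via top: edges as (local x, two points)
E1=[(.1,(92,133),(302,103)),(.08,(98,167),(310,138)),(.04,(105,236),(319,206)),(.02,(112,270),(327,241)),(-.02,(122,341),(336,310)),(-.04,(130,378),(343,347)),(-.08,(143,445),(354,414)),(-.1,(147,485),(360,454))]
E2=[(.1,(335,477),(490,343)),(.08,(308,452),(467,316)),(.04,(258,403),(418,270)),(.02,(233,378),(390,249)),(-.02,(187,331),(343,203)),(-.04,(164,307),(320,180)),(-.08,(118,260),(275,138)),(-.1,(99,238),(250,117))]
# side boards tops z=.097: (local y, two points)
B1=[(.08,(38,85),(97,545)),(.068,(64,80),(128,540)),(-.08,(322,50),(388,502)),(-.068,(300,50),(368,502))]
B2=[]
def fit(E,B,d,n):
    pts=[];
    Ew=[(x,ray(n,[d(*p),d(*q)],.077)) for x,p,q in E]; Bw=[(y,ray(n,[d(*p),d(*q)],.097)) for y,p,q in B]
    def f(p):
        c,s=np.cos(p[2]),np.sin(p[2]);r=[]
        for x,W in Ew: r+=list((W[:,0]-p[0])*c+(W[:,1]-p[1])*s-x)
        for y,W in Bw: r+=list(-(W[:,0]-p[0])*s+(W[:,1]-p[1])*c-y)
        return r
    r=least_squares(f,[.55,-.1,0.1]);return r.x,np.array(r.fun)*1e3
print(*fit(E1,B1,d1,"top"))
r=fit(E2,[(-.08,(40,205),(352,527)),( .08,(253,43),(567,332))][:0]+[(-.08,(38,208),(345,522)),(.08,(253,43),(567,333))],d2,"scene");print(*r)
# rack panels
for k,c in enumerate([[(72,87),(303,60),(306,82),(75,112)],[(85,208),(322,178),(325,202),(92,232)],[(98,327),(334,297),(338,320),(105,350)]]):
    W=ray("top",[d3(*p) for p in c],.142);v=W[0]-W[1];u=(W[0]+W[1]-W[2]-W[3])/2
    print("panel",3-k,W.mean(0),"len",np.linalg.norm(v),np.linalg.norm(u),"yaw",np.degrees(np.arctan2(-v[0],v[1])))
E
```

```text
scene [ 1.1329 -0.3609  1.1475]
top [0.3679 0.1249 1.6917]
[ 0.5872 -0.1167  0.1033] [-0.9686  0.7594 -0.6854  0.295  -0.1811  1.1523  0.1678  0.8312 -0.3861
  1.4044 -1.6445  0.1809  0.104   2.007  -2.377  -0.6593  0.2493  3.5706
 -2.5682 -1.7451 -0.3479  0.9997 -0.1113 -0.0471]
[ 0.5873 -0.1197  0.1157] [ 0.4567  0.6715  0.004   0.0737  0.1732  0.4526 -0.3805 -0.1741  0.5651
 -0.6126  0.4032 -1.049  -0.2665 -0.3023  1.2985 -1.3135  2.7033  2.385
 -1.7373 -3.351 ]
panel 3 [0.623  0.1267 0.142 ] len 0.10772589473367307 0.011091400770792794 yaw 5.247854644625457
panel 2 [0.5669 0.1203 0.142 ] len 0.11026829064538178 0.01139489132899501 yaw 5.759091714263035
panel 1 [0.5118 0.1159 0.142 ] len 0.1094259224039293 0.010916272321508968 yaw 5.74743454113494
```

play_rows(
  targets=[
    [3,0,0,-1.3,8.3],
    [3,0,0,-1.3,8.3],
    [3,0,0,-1.3,8.3],
    [3,0,0,-1.3,8.3],
    [3,0,0,-1.3,8.3],
    [3,0,0,-1.3,8.3],
    [3,0,0,-1.3,8.3],
    [3,0,0,-1.3,8.3],
  ],
  squeeze=40,
)

```text
time_s: 0.9
position: [0.1661, 0.5186, 0.2924]
tool_rot: [0.685, 0.729, -0.009, 0.005]
force: [0.4, -0.2, -0.9]
gripper_width: 0.03
```

```bash
cat > d.py <<'E'
import sys,numpy as np
from scipy.spatial.transform import Rotation as Ro
from plant import readout
s=readout.state();T=Ro.from_quat(s["tool_rot"]).as_matrix();p=s["position"]
x,y,z=map(float,sys.argv[1:4]);yaw=np.radians(float(sys.argv[4]))
d=T.T@(np.array([x,y,z])-p)*100
cur=np.arctan2(T[1,1],T[0,1]);dy=np.degrees((cur-yaw+np.pi/2)%np.pi-np.pi/2)
np.set_printoptions(precision=2,suppress=True)
print("t",s["time_s"],"pos",p*1e3,"yaw",np.degrees(cur),"tilt",T[:2,2],"F",s["force"],"w",s["gripper_width"]*1e3,"q7",s["qpos"][6])
# shift expressed after turning first
c=np.array([[np.cos(yaw),np.sin(yaw)],[-np.sin(yaw),np.cos(yaw)]])@(np.array([x,y])-p[:2])*100
print("delta cm",d,"norm",np.linalg.norm(d),"turn deg",dy)
E
python3 d.py .623 .1267 .25 5.6
python3 - <<'E'
from h import *
from plant import get_image
im=get_image("scene");np.save("pics/s1.npy",im)
im=im if 1 else 0
crop(im,215,300,145,240,6,"pics/e1.png")
im=get_image("top");np.save("pics/t1.npy",im)
crop(im,165,290,125,250,4.7,"pics/e2.png")
E
```

```text
t 0.9 pos [166.06 518.63 292.4 ] yaw 3.5289398784863266 tilt [-0.01 -0.02] F [ 0.4  -0.19 -0.93] w 30.037034619884242 q7 -1.1836163282881986
delta cm [-41.85  43.22   4.74] norm 60.34945689360057 turn deg -2.071060121513668
```

View pics/e1.png

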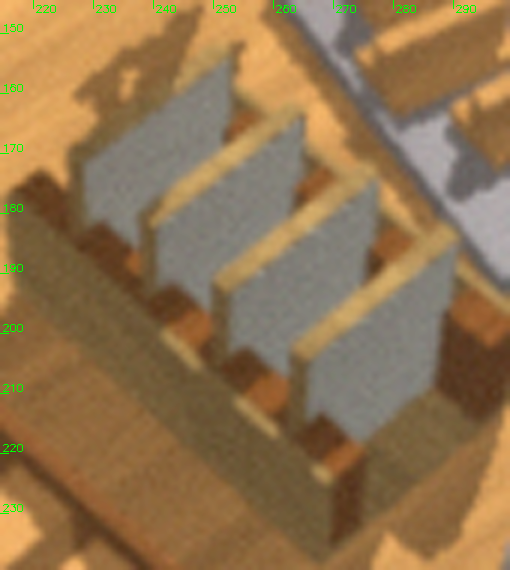

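View pics/e2.png

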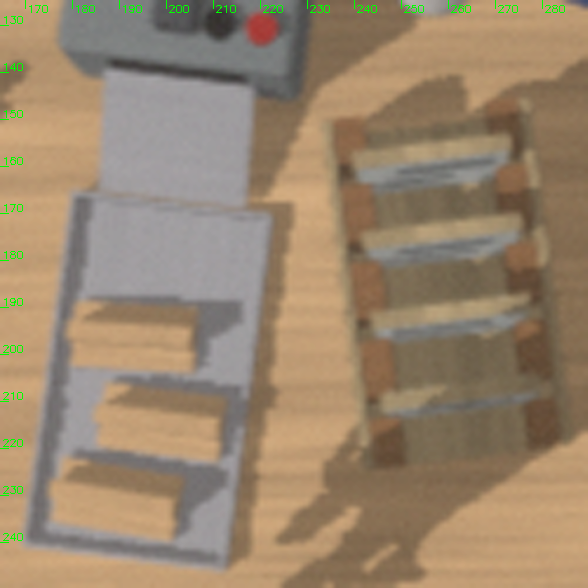

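```bash
python3 - <<'E'
from h import *
np.set_printoptions(precision=4,suppress=True)
d=lambda X,Y:(215+X/6-.5,145+Y/6-.5)
for k,c in zip([3,2,1,0],[[(305,355),(292,343),(440,222),(460,232)],[(226,287),(212,275),(362,165),(381,178)],[(150,223),(138,213),(290,105),(307,118)],[(82,165),(69,155),(218,50),(233,61)]]):
    W=ray("scene",[d(*p) for p in c],.142);a=(W[0]+W[1])/2;b=(W[2]+W[3])/2;v=b-a
    print(k,W.mean(0),np.linalg.norm(v),np.degrees(np.arctan2(-v[0],v[1])))
d=lambda X,Y:(165+X/4.7-.5,125+Y/4.7-.5)
W=ray("top",[d(*p) for p in [(382,402),(550,380),(552,395),(384,417)]],.142);print(W.mean(0))
E
```

```text
3 [0.6199 0.1281 0.142 ] 0.10810828763942666 5.7697554665327715
2 [0.5656 0.1208 0.142 ] 0.10485974992163076 3.5276442348501105
1 [0.5112 0.1153 0.142 ] 0.10614843557683154 3.2950900438609674
0 [0.4582 0.109  0.142 ] 0.1052012313130599 4.486341122170107
[0.4518 0.1076 0.142 ]
```

play_rows(
  targets=[
    [3,-3.2,3.3,0.3,-0.4],
    [3,-3.2,3.3,0.3,-0.4],
    [3,-3.2,3.3,0.3,-0.4],
    [3,-3.2,3.3,0.3,-0.4],
    [3,-3.2,3.3,0.3,-0.4],
    [3,-3.2,3.3,0.3,0],
    [3,-3.2,3.3,0.3,0],
    [3,-3.2,3.3,0.3,0],
  ],
)

```text
time_s: 1.8
position: [0.4552, 0.2925, 0.2606]
tool_rot: [0.649, 0.761, -0.013, 0.0]
force: [0.5, 0.7, -0.4]
gripper_width: 0.0296
```

```bash
python3 d.py .6215 .127 .2 5.6
```

```text
t 1.8 pos [455.21 292.53 260.61] yaw 9.116463678324514 tilt [-0.02 -0.02] F [ 0.46  0.7  -0.38] w 29.62311494414523 q7 -0.34830303408468927
delta cm [-18.87  13.91   6.12] norm 24.232890582118284 turn deg 3.516463678324511
```

play_rows(
  targets=[
    [3,-3,2.3,0.4,0.5],
    [3,-3,2.3,0.4,0.5],
    [3,-3,2.3,0.4,0.5],
    [3,-3,2.3,0.4,0.5],
    [3,-2,1.5,0.4,0.5],
    [3,-1.5,1,0.4,0.5],
    [3,0,0,0,0],
    [3,0,0,0,0],
  ],
)

```text
time_s: 2.6
position: [0.5977, 0.1386, 0.2241]
tool_rot: [0.664, 0.747, -0.022, -0.002]
force: [-0.1, 1.2, 0.2]
gripper_width: 0.0296
```

```bash
python3 d.py .6215 .127 .2 5.6
```

```text
t 2.6 pos [597.67 138.64 224.12] yaw 6.691745230939817 tilt [-0.03 -0.03] F [-0.06  1.18  0.22] w 29.616251736726618 q7 0.005473105473800733
delta cm [-1.37  2.31  2.37] norm 3.5848175564040177 turn deg 1.091745230939821
```

play_rows(
  targets=[
    [3,0,0,0,0],
    [3,0,0,0,0],
    [3,0,0,0,0],
    [3,0,0,0,0],
    [3,0,0,0,0],
    [3,0,0,0,0],
    [3,0,0,0,0],
    [3,0,0,0,0],
  ],
)

```text
time_s: 3.4
position: [0.5948, 0.146, 0.225]
tool_rot: [0.659, 0.752, -0.02, -0.003]
force: [0.1, -0.5, -0.4]
gripper_width: 0.0299
```

```bash
cat >> d.py <<'E'
print("tilt mrad",T[:2,2]*1e3, "in tool-xy",(T.T@np.array([0,0,-1]))[:2]*1e3)
E
python3 d.py .6215 .127 .2 5.6
```

```text
t 3.4 pos [594.81 145.99 225.05] yaw 7.473799555758237 tilt [-0.03 -0.03] F [ 0.07 -0.53 -0.38] w 29.933189895909855 q7 0.007628668820184085
delta cm [-2.18  2.48  2.47] norm 4.123410618801809 turn deg 1.873799555758237
tilt mrad [-31.5  -25.96] in tool-xy [21.63 34.61]
```

play_rows(
  targets=[
    [3,0,0,0,0],
    [3,0,0,0,0],
    [3,0,0,0,0],
    [3,0,0,0,0],
  ],
)

```text
time_s: 3.8
position: [0.5949, 0.1456, 0.225]
tool_rot: [0.659, 0.751, -0.02, -0.003]
force: [0.4, 0.0, -0.5]
gripper_width: 0.0299
```

```bash
python3 d.py .6215 .127 .2 5.6
```

```text
t 3.8 pos [594.91 145.58 225.  ] yaw 7.43806918898198 tilt [-0.03 -0.03] F [ 0.44  0.   -0.47] w 29.896338864000334 q7 0.00762855063133826
delta cm [-2.13  2.48  2.46] norm 4.095693191109195 turn deg 1.83806918898198
tilt mrad [-31.54 -26.19] in tool-xy [21.87 34.68]
```

play_rows(
  targets=[
    [3,-0.7,0.8,0,0.6],
    [3,-0.7,0.8,0,0.6],
    [3,-0.7,0.8,0,0.6],
  ],
)

```text
time_s: 4.1
position: [0.6225, 0.1278, 0.2249]
tool_rot: [0.671, 0.741, -0.02, -0.003]
force: [0.5, -0.4, -0.3]
gripper_width: 0.0299
```

```bash
python3 d.py .6215 .127 .2 5.6
```

```text
t 4.1 pos [622.51 127.83 224.87] yaw 5.6541360756291095 tilt [-0.03 -0.03] F [ 0.49 -0.35 -0.28] w 29.890063889996483 q7 0.022006418041502156
delta cm [-0.02 -0.02  2.49] norm 2.490237039459442 turn deg 0.054136075629114704
tilt mrad [-31.27 -25.15] in tool-xy [21.94 33.61]
```

play_rows(
  targets=[
    [3,0,0,-4,0],
    [3,0,0,-4,0],
    [3,0,0,0,0],
    [3,0,0,0,0],
  ],
)

```text
time_s: 4.5
position: [0.628, 0.1232, 0.3038]
tool_rot: [0.675, 0.738, -0.024, -0.003]
force: [-0.4, -0.6, -0.9]
gripper_width: 0.0303
```

```bash
python3 d.py .6215 .127 .2 5.6
```

```text
t 4.5 pos [628.04 123.17 303.76] yaw 5.055286355796405 tilt [-0.04 -0.03] F [-0.41 -0.59 -0.95] w 30.291412407427764 q7 0.009396888348238137
delta cm [ 0.73 -0.22 10.38] norm 10.403437608284815 turn deg -0.5447136442035923
tilt mrad [-35.58 -31.16] in tool-xy [27.88 38.2 ]
```

play_rows(
  targets=[
    [3,3,0,0,0],
    [3,3,0,0,0],
    [3,3,0,0,0],
    [3,3,0,0,0],
    [3,0,0,0,0],
    [3,0,0,0,0],
    [3,0,0,0,0],
  ],
)

```text
time_s: 5.2
position: [0.6185, 0.2396, 0.2917]
tool_rot: [0.679, 0.733, -0.03, -0.004]
force: [0.4, 0.3, 0.1]
gripper_width: 0.0296
```

```bash
python3 d.py .6215 .127 .2 5.6
```

```text
t 5.2 pos [618.51 239.55 291.68] yaw 4.3639180914271805 tilt [-0.05 -0.04] F [0.4  0.32 0.14] w 29.626293919666285 q7 -0.18108274389308648
delta cm [-10.92  -0.11   9.57] norm 14.519750591063058 turn deg -1.2360819085728214
tilt mrad [-46.3  -38.26] in tool-xy [34.59 49.11]
```

play_rows(
  targets=[
    [3,0,-3,0,0],
    [3,0,-3,0,0],
    [3,0,-3,0,0],
    [3,0,-3,0,0],
    [3,0,0,0,0],
    [3,0,0,0,0],
    [3,0,0,0,0],
  ],
)

```text
time_s: 5.9
position: [0.4969, 0.218, 0.2927]
tool_rot: [0.685, 0.727, -0.035, -0.004]
force: [0.2, -0.1, 0.3]
gripper_width: 0.0298
```

```bash
python3 d.py .6215 .127 .2 5.6
```

```text
t 5.9 pos [496.88 217.98 292.66] yaw 3.3209507843660164 tilt [-0.05 -0.05] F [ 0.18 -0.06  0.27] w 29.796762303869244 q7 -0.26702367840632596
delta cm [-9.43 12.41  9.  ] norm 17.998550773030722 turn deg -2.279049215633978
tilt mrad [-52.75 -45.19] in tool-xy [41.99 55.33]
```

play_rows(
  targets=[
    [3,0,0,4,0],
    [3,0,0,4,0],
    [3,0,0,0,0],
    [3,0,0,0,0],
  ],
)

```text
time_s: 6.3
position: [0.4988, 0.2116, 0.2123]
tool_rot: [0.688, 0.725, -0.032, -0.001]
force: [-0.5, -0.3, 1.0]
gripper_width: 0.0298
```

```bash
python3 d.py .6215 .127 .2 5.6
```

```text
t 6.3 pos [498.84 211.63 212.35] yaw 2.9305676220760817 tilt [-0.05 -0.05] F [-0.46 -0.27  0.98] w 29.841970826288506 q7 -0.25846674247523804
delta cm [-9.04 11.86  1.06] norm 14.953230685580866 turn deg -2.6694323779239193
tilt mrad [-45.81 -45.72] in tool-xy [43.27 48.14]
```

play_rows(
  targets=[
    [3,0,0,-1,0],
    [3,0,0,-1,0],
    [3,0,0,-1,0],
    [3,0,0,-1,0],
    [3,0,0,-1,0],
    [3,0,0,-1,0],
    [3,0,0,-1,0],
    [3,0,0,-1,0],
  ],
)

```text
time_s: 7.1
position: [0.5079, 0.2169, 0.3072]
tool_rot: [0.688, 0.725, -0.025, 0.003]
force: [-0.6, 0.2, -0.7]
gripper_width: 0.0301
```

```bash
python3 d.py .6215 .127 .2 5.6
```

```text
t 7.1 pos [507.89 216.94 307.23] yaw 2.946704682699915 tilt [-0.03 -0.04] F [-0.55  0.18 -0.73] w 30.102311784319408 q7 -0.26617860963871415
delta cm [-9.16 11.23 10.72] norm 18.026037708558835 turn deg -2.653295317300088
tilt mrad [-31.26 -40.21] in tool-xy [38.53 33.31]
```

play_rows(
  targets=[
    [3,0,0,1,0],
    [3,0,0,1,0],
    [3,0,0,1,0],
    [3,0,0,1,0],
    [3,0,0,1,0],
    [3,0,0,1,0],
    [3,0,0,1,0],
    [3,0,0,1,0],
  ],
)

```text
time_s: 7.9
position: [0.5044, 0.2131, 0.2205]
tool_rot: [0.688, 0.725, -0.026, 0.002]
force: [-0.4, -0.2, -0.5]
gripper_width: 0.0301
```

```bash
python3 d.py .6215 .127 .2 5.6
```

```text
t 7.9 pos [504.41 213.1  220.47] yaw 2.9398424659092237 tilt [-0.03 -0.04] F [-0.37 -0.19 -0.49] w 30.08100032936064 q7 -0.2589245649780292
delta cm [-9.13 11.32  2.01] norm 14.677285247074074 turn deg -2.6601575340907746
tilt mrad [-33.16 -41.32] in tool-xy [39.54 35.26]
```

play_rows(
  targets=[
    [3,0,0,-1,0],
    [3,0,0,-1,0],
    [3,0,0,-1,0],
    [3,0,0,-1,0],
    [3,0,0,-1,0],
    [3,0,0,-1,0],
    [3,0,0,-1,0],
    [3,0,0,-1,0],
  ],
)

```text
time_s: 8.7
position: [0.5077, 0.2168, 0.3078]
tool_rot: [0.688, 0.725, -0.025, 0.003]
force: [0.1, -0.0, 0.5]
gripper_width: 0.0301
```

```bash
python3 d.py .6215 .127 .2 5.6
```

```text
t 8.7 pos [507.72 216.82 307.83] yaw 2.947039372381776 tilt [-0.03 -0.04] F [ 0.15 -0.    0.46] w 30.097342703734654 q7 -0.2664388020442762
delta cm [-9.14 11.25 10.78] norm 18.066671548696718 turn deg -2.652960627618219
tilt mrad [-30.92 -40.32] in tool-xy [38.66 32.97]
```

play_rows(
  targets=[
    [3,0,0,4,0],
    [3,0,0,4,0],
    [3,0,0,0,0],
    [3,0,0,0,0],
    [3,0,0,0,0],
    [3,0,0,0,0],
  ],
)

```text
time_s: 9.3
position: [0.5109, 0.2156, 0.2359]
tool_rot: [0.688, 0.725, -0.018, 0.006]
force: [-0.2, -0.4, 0.1]
gripper_width: 0.0298
```

```bash
python3 d.py .6215 .127 .2 5.6
```

```text
t 9.3 pos [510.9  215.58 235.88] yaw 2.984167845847758 tilt [-0.02 -0.03] F [-0.17 -0.42  0.08] w 29.847809677745254 q7 -0.2601995271215732
delta cm [-9.3  10.65  3.7 ] norm 14.617067989846495 turn deg -2.6158321541522467
tilt mrad [-16.82 -34.25] in tool-xy [33.32 18.59]
```

play_rows(
  targets=[
    [3,0,0,-1,0],
    [3,0,0,-1,0],
    [3,0,0,-1,0],
    [3,0,0,-1,0],
    [3,0,0,-1,0],
    [3,0,0,-1,0],
    [3,0,0,-1,0],
    [3,0,0,-1,0],
  ],
)

```text
time_s: 10.1
position: [0.5143, 0.2192, 0.3272]
tool_rot: [0.688, 0.725, -0.014, 0.007]
force: [1.0, -0.0, 0.1]
gripper_width: 0.0304
```

```bash
python3 d.py .6215 .127 .2 5.6
```

```text
t 10.1 pos [514.25 219.21 327.2 ] yaw 3.0107351628502985 tilt [-0.01 -0.03] F [ 1.   -0.05  0.07] w 30.401854416593938 q7 -0.2664776212252012
delta cm [-9.39 10.36 12.9 ] norm 19.0222544296182 turn deg -2.589264837149696
tilt mrad [ -9.12 -30.74] in tool-xy [30.22 10.73]
```

play_rows(
  targets=[
    [3,-0.5,0.5,0.4,-0.3],
    [3,-1,1.1,0.8,-0.3],
    [3,-1,1.1,0.8,-0.3],
    [3,-1,1.1,0.8,-0.3],
    [3,-1,1.1,0.8,-0.3],
    [3,-1,1.1,0.8,-0.3],
    [3,-1,1.1,0.8,-0.3],
    [3,-1,1.1,0.8,-0.3],
  ],
)

```text
time_s: 10.9
position: [0.6052, 0.1456, 0.2651]
tool_rot: [0.67, 0.742, -0.015, 0.007]
force: [0.9, -0.0, 0.2]
gripper_width: 0.0301
```

```bash
python3 d.py .6215 .127 .2 5.6
```

```text
t 10.9 pos [605.22 145.55 265.12] yaw 5.77931168008482 tilt [-0.01 -0.03] F [ 0.91 -0.03  0.19] w 30.07654135192892 q7 -0.017662305270981955
delta cm [-1.82  1.52  6.55] norm 6.964502457258057 turn deg 0.17931168008481438
tilt mrad [-10.26 -30.75] in tool-xy [29.56 13.31]
```

play_rows(
  targets=[
    [3,-0.5,0.4,1.2,0],
    [3,-0.5,0.4,1.2,0],
    [3,-0.4,0.3,1.2,0],
    [3,-0.2,0.2,1.2,0],
    [3,0,0,0.6,0],
    [3,0,0,0,0],
    [3,0,0,0,0],
  ],
)

```text
time_s: 11.6
position: [0.6187, 0.1263, 0.2031]
tool_rot: [0.671, 0.741, -0.018, 0.005]
force: [-0.2, -0.2, 0.9]
gripper_width: 0.0303
```

```bash
python3 d.py .6215 .127 .112 5.6
python3 - <<'E'
from h import *
from plant import get_image
im=get_image("scene")
crop(im,200,310,100,240,4.2,"pics/f1.png")
E
```

```text
t 11.6 pos [618.69 126.26 203.11] yaw 5.659157675081072 tilt [-0.02 -0.03] F [-0.16 -0.23  0.89] w 30.280997172449275 q7 0.026631996695795714
delta cm [0.33 0.47 9.1 ] norm 9.11604164854491 turn deg 0.05915767508107318
tilt mrad [-17.15 -32.65] in tool-xy [30.79 20.3 ]
```

View pics/f1.png

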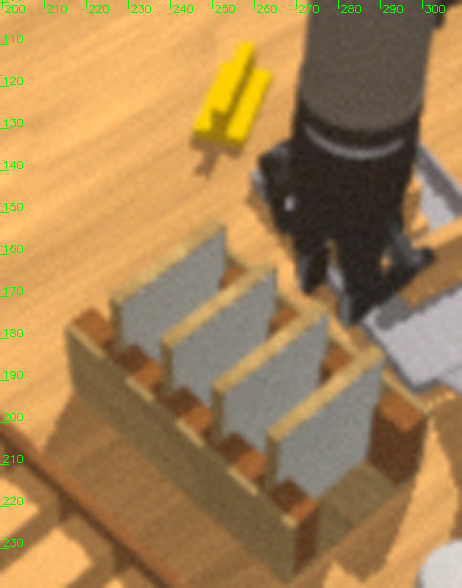

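play_rows(
  targets=[
    [3,0.1,0.1,0.6,0],
    [3,0.1,0.1,1,0],
    [3,0.1,0.1,1,0],
    [3,0,0.1,1,0],
    [3,0,0,1,0],
    [3,0,0,1,0],
    [3,0,0,1,0],
    [3,0,0,0.7,0],
  ],
)

```text
time_s: 12.45
position: [0.6222, 0.1289, 0.1255]
tool_rot: [0.67, 0.742, -0.016, 0.005]
force: [-0.1, -0.1, -0.6]
gripper_width: 0.0299
```

```bash
python3 d.py .6215 .127 .112 5.6
```

```text
t 12.45 pos [622.22 128.92 125.47] yaw 5.781942283476992 tilt [-0.01 -0.03] F [-0.09 -0.11 -0.6 ] w 29.913215003847796 q7 0.04200473826303974
delta cm [-0.14 -0.07  1.35] norm 1.3624628242487447 turn deg 0.18194228347699523
tilt mrad [-13.89 -31.27] in tool-xy [29.71 16.98]
```

Down the last cm, then close gently.

play_rows(
  targets=[
    [3,0,0,0.7,0],
    [3,0,0,0.6,0],
    [3,0,0,0,0],
    [0.8,0,0,0,0],
    [0.8,0,0,0,0],
    [0.8,0,0,0,0],
    [0.8,0,0,0,0],
  ],
  squeeze=30,
)

```text
time_s: 13.15
position: [0.6223, 0.1283, 0.1112]
tool_rot: [0.67, 0.742, -0.016, 0.005]
force: [-0.2, 0.6, -0.2]
gripper_width: 0.0077
```

```bash
python3 d.py .6215 .127 .112 5.6
python3 - <<'E'
from h import *
from plant import get_image
im=get_image("scene")
crop(im,200,310,100,240,4.2,"pics/f2.png")
E
```

```text
t 13.15 pos [622.25 128.35 111.23] yaw 5.771353073181326 tilt [-0.01 -0.03] F [-0.22  0.58 -0.2 ] w 7.678929149127347 q7 0.04621493001541036
delta cm [-0.13 -0.09 -0.07] norm 0.17264071060514538 turn deg 0.17135307318132764
tilt mrad [-13.46 -31.28] in tool-xy [29.77 16.54]
```

View pics/f2.png

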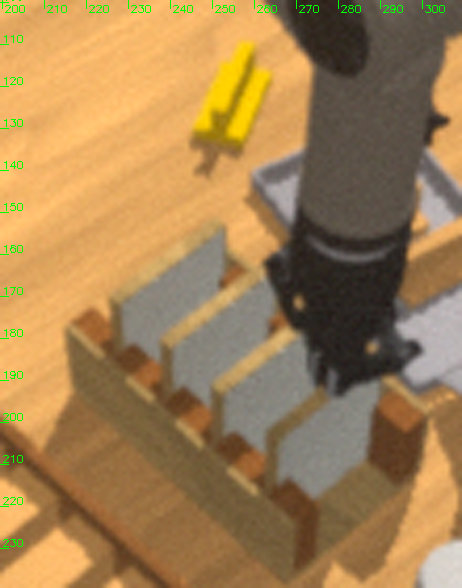

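```bash
python3 - <<'E'
from h import *
from plant import get_image
for X in [(.622,.128,.111),(.622,.128,.142),(.627,.073,.142),(.617,.182,.142)]: print(X,proj("scene",X),proj("top",X))
im=get_image("scene")
crop(im,250,300,140,225,7,"pics/f3.png",2)
im=get_image("top")
crop(im,220,290,140,225,7,"pics/f4.png",2)
E
```

```text
(0.622, 0.128, 0.111) [[277.0173386  198.60566248]] [[256.17986908 158.49903871]]
(0.622, 0.128, 0.142) [[277.5118023  192.80681035]] [[256.12083778 156.97936732]]
(0.627, 0.073, 0.142) [[264.25422513 203.27787625]] [[273.03588793 155.0167275 ]]
(0.617, 0.182, 0.142) [[290.07181019 182.85237722]] [[239.4911011  158.93673406]]
```

View pics/f3.png

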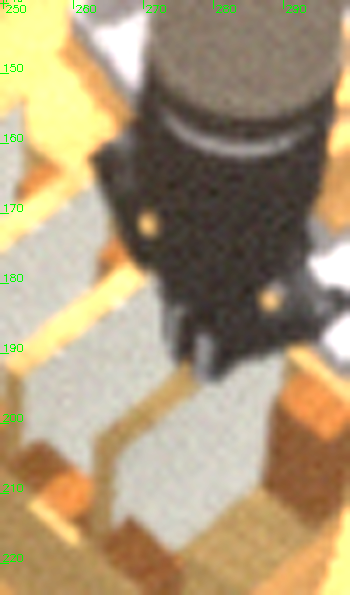

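View pics/f4.png

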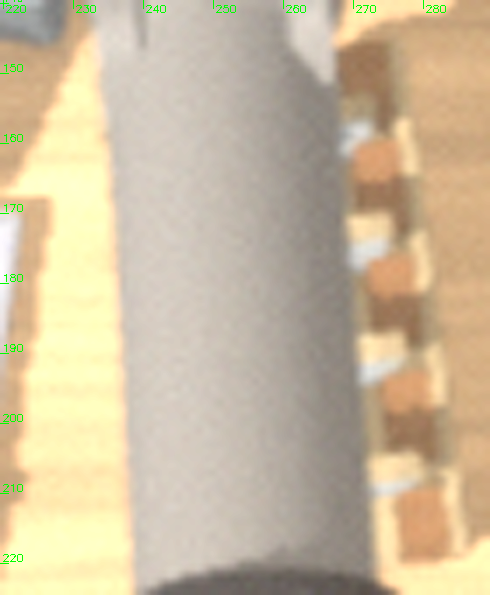

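```bash
python3 - <<'E'
from h import *
for X in [(.6187,.126,.203),(.6337,.1275,.203),(.6037,.1245,.203),(.622,.128,.111),(.602,.128,.111),(.627,.128,.111),(.622,.128,.135)]: print(X,proj("scene",X))
E
python3 - <<'E'
from plant import readout
s=readout.state();print(s["qpos"],s["position"],s["tool_rot"])
E
```

```text
(0.6187, 0.126, 0.203) [[277.27973313 180.27417418]]
(0.6337, 0.1275, 0.203) [[281.03108552 183.33247063]]
(0.6037, 0.1245, 0.203) [[273.56742214 177.24770631]]
(0.622, 0.128, 0.111) [[277.0173386  198.60566248]]
(0.602, 0.128, 0.111) [[272.87428075 194.3716775 ]]
(0.627, 0.128, 0.111) [[278.06231746 199.67357535]]
(0.622, 0.128, 0.135) [[277.39835167 194.13730932]]
[-0.55349624  0.58685635  0.49138818  1.3709981  -0.2465565   1.26748511
  0.04623071] [0.62213076 0.12831453 0.11107273] [ 0.67043138  0.74177405 -0.01624092  0.00540807]
```

```bash
python3 - <<'E'
from h import *
from plant import get_image
print(proj("scene",(.602,.148,.111)))
im=np.load("pics/top0.npy");crop(im,70,170,270,350,7,"pics/g1.png",2)
im=np.load("pics/scene0.npy");crop(im,250,320,0,60,8,"pics/g2.png",2)
for n in P: print(proj(n,[(.167,.523,.193),(.1545,.482,.193),(.180,.563,.193)]))
E
```

```text
[[277.85752956 191.12243316]]
[[281.59526001  52.65053007]
 [270.94762126  55.24129913]
 [292.00962827  50.25646002]]
[[129.74806345 305.87641604]
 [143.30557997 309.68295364]
 [116.53614778 301.89671584]]
```

View pics/g1.png

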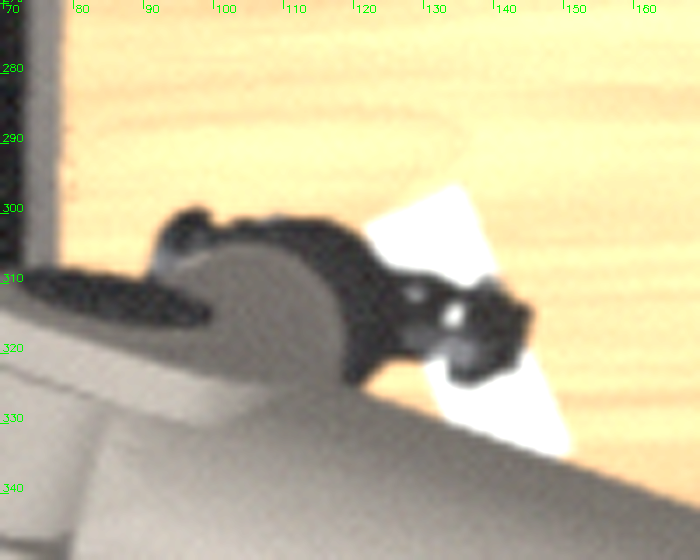

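View pics/g2.png

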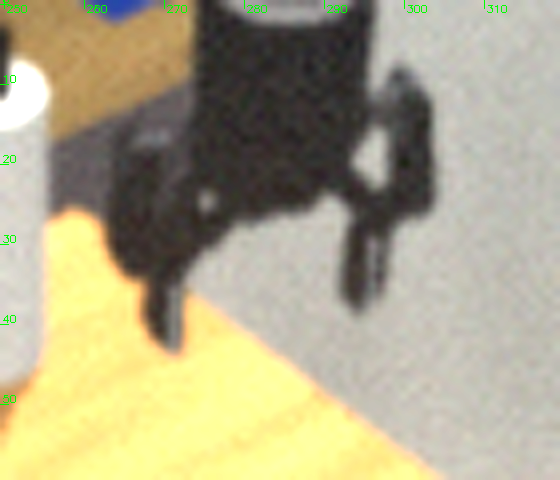

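```bash
python3 - <<'E'
from h import *
for z in (.193,.206,.22,.235,.25): print(z,proj("scene",(.167,.523,z)),proj("top",(.167,.523,z)))
for z in (.111,.125,.14,.155): print(z,proj("scene",(.622,.128,z)))
for y in (.523,.54,.56,.58): print(y,proj("scene",(.167,y,.206)),proj("scene",(.12,y,.206)))
E
```

```text
0.193 [[281.59526001  52.65053007]] [[129.74806345 305.87641604]]
0.206 [[281.79603023  49.64011853]] [[128.59669338 306.50057989]]
0.22 [[282.015461    46.34990474]] [[127.33362633 307.18529528]]
0.235 [[282.25435353  42.76787523]] [[125.95294178 307.93377174]]
0.25 [[282.49726142  39.12563808]] [[124.54303419 308.69809017]]
0.111 [[277.0173386  198.60566248]]
0.125 [[277.23811525 196.01649143]]
0.14 [[277.47927875 193.18823221]]
0.155 [[277.72536146 190.3022827 ]]
0.523 [[281.79603023  49.64011853]] [[273.72027843  43.48552161]]
0.54 [[285.30047553  47.89005555]] [[277.20778394  41.78261659]]
0.56 [[289.38895239  45.84833671]] [[281.27696098  39.79568867]]
0.58 [[293.44071597  43.82495189]] [[285.31009013  37.82636249]]
```

play_rows(
  targets=[
    [3,0,0,0,0],
    [3,0,0,0,0],
    [3,0,0,0,0],
    [3,0,0,0,0],
  ],
)

```text
time_s: 13.7
position: [0.6222, 0.1283, 0.1112]
tool_rot: [0.67, 0.742, -0.016, 0.005]
force: [0.3, 0.3, -0.2]
gripper_width: 0.0299
```

```bash
python3 - <<'E'
from h import *
from plant import get_image
im=get_image("scene")
crop(im,250,300,140,225,7,"pics/f5.png",2)
E
```

```text
(no output)
```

View pics/f5.png

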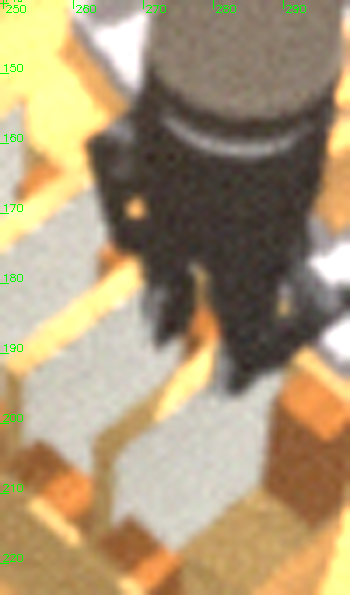

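play_rows(
  targets=[
    [3,0,0,0.5,0],
    [3,0,0,0.5,0],
    [3,0,0,0.5,0],
    [3,0,0,0,0],
  ],
)

```text
time_s: 14.15
position: [0.6216, 0.1278, 0.0945]
tool_rot: [0.67, 0.742, -0.016, 0.005]
force: [-0.4, 0.3, -0.7]
gripper_width: 0.0301
```

```bash
python3 d.py .6215 .127 .08 5.6; python3 - <<'E'
from h import *
from plant import get_image
im=get_image("scene")
crop(im,250,300,140,225,7,"pics/f6.png",2)
E
```

```text
t 14.15 pos [621.58 127.81  94.46] yaw 5.772602218508532 tilt [-0.01 -0.03] F [-0.41  0.29 -0.67] w 30.090805465699276 q7 0.05120063422244251
delta cm [-0.04  0.01  1.45] norm 1.4485894698987873 turn deg 0.17260221850853213
tilt mrad [-14.42 -31.42] in tool-xy [29.81 17.52]
```

View pics/f6.png

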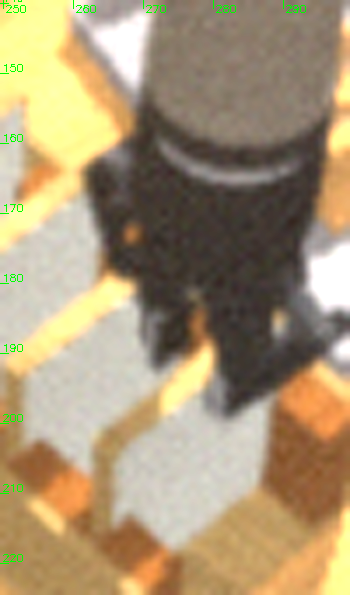

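play_rows(
  targets=[
    [3,0,0,0.5,0],
    [3,0,0,0.5,0],
    [3,0,0,0.5,0],
    [3,0,0,0,0],
    [0.8,0,0,0,0],
    [0.8,0,0,0,0],
    [0.8,0,0,0,0],
    [0.8,0,0,0,0],
  ],
  squeeze=40,
)

```text
time_s: 15.0
position: [0.6219, 0.1274, 0.0784]
tool_rot: [0.67, 0.742, -0.016, 0.006]
force: [0.4, 0.4, -1.1]
gripper_width: 0.0115
```

```bash
python3 d.py .6215 .127 .08 5.6; python3 - <<'E'
from h import *
from plant import get_image
im=get_image("scene")
crop(im,250,300,140,225,7,"pics/f7.png",2)
E
```

```text
t 15.0 pos [621.87 127.36  78.44] yaw 5.770831663664249 tilt [-0.01 -0.03] F [ 0.38  0.38 -1.1 ] w 11.469333524435996 q7 0.05642379947770607
delta cm [-0.04 -0.04 -0.15] norm 0.16414357680124078 turn deg 0.17083166366425248
tilt mrad [-13.39 -31.31] in tool-xy [29.8  16.48]
```

View pics/f7.png

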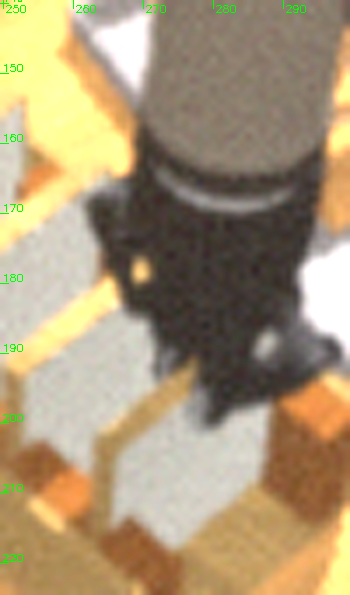

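```bash
python3 d.py .622 .1275 .20 5.6
```

```text
t 15.05 pos [621.86 127.39  78.45] yaw 5.77799691530909 tilt [-0.01 -0.03] F [-0.57 -0.11 -1.38] w 10.777781347414962 q7 0.05643151657777953
delta cm [ -0.35  -0.19 -12.15] norm 12.154652527773209 turn deg 0.1779969153090881
tilt mrad [-13.41 -31.34] in tool-xy [29.82 16.51]
```

play_rows(
  targets=[
    [0.8,0,0,-0.3,0],
    [0.8,0,0,-0.6,0],
    [0.8,0.03,0,-1,0],
    [0.8,0.03,0,-1,0],
    [0.8,0.03,0,-1,0],
    [0.8,0.03,0,-1,0],
    [0.8,0.03,0,-1,0],
    [0.8,0.03,0,-1,0],
  ],
)

```text
time_s: 15.85
position: [0.622, 0.1316, 0.1528]
tool_rot: [0.67, 0.742, -0.017, 0.005]
force: [0.2, 0.4, -2.3]
gripper_width: 0.0115
```

```bash
python3 d.py .622 .1275 .20 5.6
```

```text
t 15.85 pos [621.95 131.59 152.83] yaw 5.762560103023073 tilt [-0.01 -0.03] F [ 0.16  0.39 -2.34] w 11.51018813573101 q7 0.031359079005401386
delta cm [-0.55 -0.12 -4.7 ] norm 4.735067306428621 turn deg 0.16256010302307505
tilt mrad [-14.68 -31.42] in tool-xy [29.78 17.77]
```

play_rows(
  targets=[
    [0.8,-0.1,0,-1,0],
    [0.8,-0.1,0,-1,0],
    [0.8,-0.1,0,-0.8,0],
    [0.8,-0.1,0,-0.6,0],
    [0.8,0,0,-0.3,0],
    [0.8,0,0,0,0],
  ],
)

```text
time_s: 16.45
position: [0.6241, 0.1283, 0.1956]
tool_rot: [0.671, 0.742, -0.015, 0.006]
force: [0.1, -0.5, -2.0]
gripper_width: 0.0113
```

```bash
python3 - <<'E'
from h import *
print(w([[x,0,0] for x in (.09,.03,-.03,-.09)],(.5872,-.118,.109)),np.degrees(.109))
from plant import get_image
im=get_image("scene")
crop(im,200,320,120,260,4.2,"pics/f8.png",1.5)
E
python3 d.py .6767 -.108 .20 6.0
```

```text
[[ 0.67666588 -0.10820941  0.        ]
 [ 0.61702196 -0.11473647  0.        ]
 [ 0.55737804 -0.12126353  0.        ]
 [ 0.49773412 -0.12779059  0.        ]] 6.245239966925973
t 16.5 pos [623.88 128.22 195.25] yaw 5.7449116408559195 tilt [-0.01 -0.03] F [ 0.06 -0.78 -1.7 ] w 11.665197310717547 q7 0.028655956806078457
delta cm [-24.04   2.88   0.2 ] norm 24.209981371524044 turn deg -0.2550883591440758
tilt mrad [-11.73 -31.08] in tool-xy [29.75 14.79]
```

View pics/f8.png

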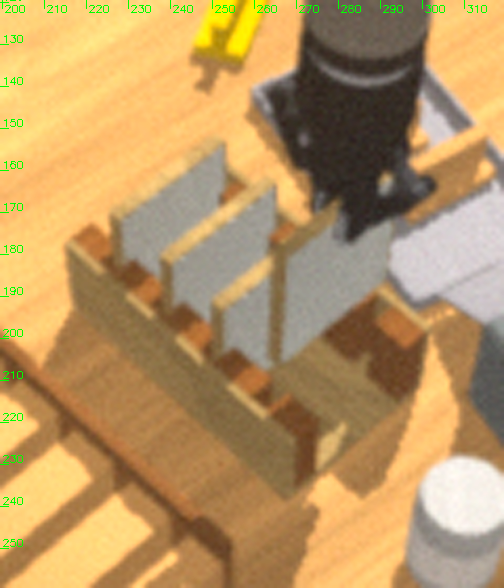

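play_rows(
  targets=[
    [0.8,-0.7,0.1,0,-0.1],
    [0.8,-1.5,0.2,0,-0.1],
    [0.8,-1.5,0.2,0,-0.1],
    [0.8,-1.5,0.2,0,-0.1],
    [0.8,-1.5,0.2,0,0],
    [0.8,-1.5,0.2,0,0],
    [0.8,-1.5,0.2,0,0],
    [0.8,-1.5,0.2,0,0],
  ],
)

```text
time_s: 17.3
position: [0.6513, 0.0084, 0.1962]
tool_rot: [0.668, 0.744, -0.018, 0.005]
force: [0.4, -0.3, -1.6]
gripper_width: 0.0112
```

```bash
python3 d.py .6767 -.108 .20 6.2
```

```text
t 17.3 pos [651.33   8.35 196.15] yaw 6.138836596262634 tilt [-0.02 -0.03] F [ 0.41 -0.33 -1.61] w 11.187874867736433 q7 0.23109580077516323
delta cm [-11.85   1.27  -0.04] norm 11.91487212684618 turn deg -0.06116340373736148
tilt mrad [-16.04 -32.76] in tool-xy [30.85 19.46]
```

play_rows(
  targets=[
    [0.8,-1.5,0.15,0,0],
    [0.8,-1.5,0.15,0,0],
    [0.8,-1.5,0.15,0,0],
    [0.8,-1.5,0.15,0,0],
    [0.8,-1.5,0.15,0,0],
    [0.8,-1.2,0.15,0,0],
    [0.8,-0.8,0,0,0],
    [0.8,-0.4,0,0,0],
  ],
)

```text
time_s: 18.1
position: [0.6726, -0.1014, 0.1992]
tool_rot: [0.669, 0.743, -0.018, 0.006]
force: [-0.6, -0.1, -1.2]
gripper_width: 0.0114
```

```bash
python3 d.py .6767 -.108 .20 6.2
```

```text
t 18.1 pos [ 672.56 -101.43  199.17] yaw 5.925363565967609 tilt [-0.02 -0.03] F [-0.65 -0.09 -1.23] w 11.432098094215448 q7 0.3925316362543205
delta cm [-0.7   0.34 -0.07] norm 0.7804349840983489 turn deg -0.2746364340323912
tilt mrad [-16.25 -34.54] in tool-xy [32.68 19.74]
```

play_rows(
  targets=[
    [0.8,-0.3,0.2,0,-0.2],
    [0.8,-0.3,0.1,0,0],
    [0.8,0,0,0,0],
    [0.8,0,0,0,0],
  ],
)

```text
time_s: 18.5
position: [0.6767, -0.1058, 0.1992]
tool_rot: [0.667, 0.745, -0.018, 0.005]
force: [-0.1, 0.1, -0.7]
gripper_width: 0.0113
```

```bash
python3 d.py .6767 -.108 .20 6.2;python3 - <<'E'
from h import *
from plant import get_image
im=get_image("scene");np.save("pics/s2.npy",im)
crop(im,150,290,160,300,4.2,"pics/f9.png",1.5)
im=get_image("top");np.save("pics/t2.npy",im)
crop(im,290,380,90,220,4.6,"pics/f10.png",1.5)
E
```

```text
t 18.5 pos [ 676.71 -105.81  199.17] yaw 6.2698581838338105 tilt [-0.02 -0.03] F [-0.07  0.06 -0.68] w 11.267082452037188 q7 0.40409088651119063
delta cm [-0.22 -0.03 -0.08] norm 0.2336671502864 turn deg 0.06985818383381544
tilt mrad [-16.42 -32.7 ] in tool-xy [30.71 19.9 ]
```

View pics/f9.png

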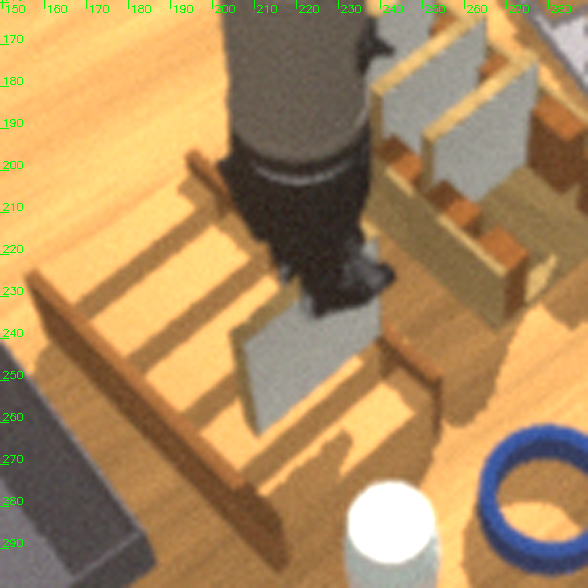

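View pics/f10.png

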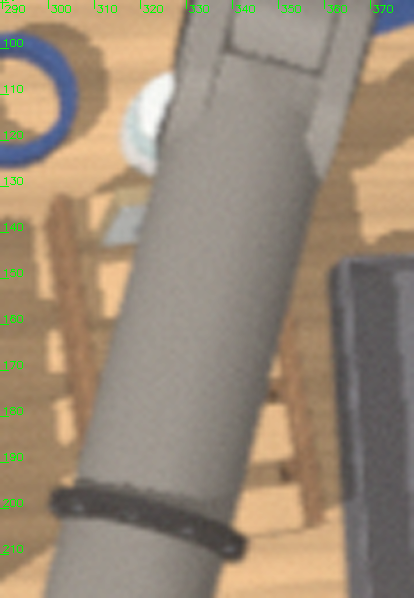

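```bash
python3 - <<'E'
from h import *
np.set_printoptions(precision=4,suppress=True)
b=ray("scene",[(211.4,263.5),(239.5,241.6)],.1328);t=ray("scene",[(207.4,242.1)],.2628)
print(b,np.linalg.norm(b[0]-b[1]),t)
pose=(.6767,-.1058,np.radians(6.2))
print(w([[.006,-.055,0],[.006,.055,0]],pose))
print(ray("top",[(290+118/4.6-.5,90+190/4.6-.5),(290+145/4.6-.5,90+188/4.6-.5)],.2628))
E
```

```text
[[ 0.6872 -0.1584  0.1328]
 [ 0.6803 -0.0583  0.1328]] 0.10039201444342356 [[ 0.6913 -0.1597  0.2628]]
[[ 0.6886 -0.1598  0.    ]
 [ 0.6767 -0.0505  0.    ]]
[[ 0.6771 -0.0518  0.2628]
 [ 0.678  -0.0695  0.2628]]
```

```bash
python3 d.py .6772 -.108 .10 6.2
```

```text
t 18.6 pos [ 676.65 -105.9   199.2 ] yaw 6.267468505353267 tilt [-0.02 -0.03] F [ 0.5  -0.05 -1.28] w 11.420189024493087 q7 0.40411970395543934
delta cm [0.09 0.23 9.92] norm 9.922030355052245 turn deg 0.06746850535326639
tilt mrad [-16.43 -32.88] in tool-xy [30.89 19.93]
```

play_rows(
  targets=[
    [0.8,0,0,0.5,0],
    [0.8,0,0,0.8,0],
    [0.8,0,0,0.8,0],
    [0.8,0,0.02,0.8,0],
    [0.8,0,0.02,0.8,0],
    [0.8,0,0.02,0.6,0],
    [0.8,0,0,0.4,0],
  ],
)

```text
time_s: 19.3
position: [0.6759, -0.1059, 0.1474]
tool_rot: [0.667, 0.745, -0.018, 0.004]
force: [-0.2, 0.3, -1.5]
gripper_width: 0.0113
```

```bash
python3 d.py .6772 -.108 .10 6.2;python3 - <<'E'
from h import *
from plant import get_image
im=get_image("scene")
crop(im,150,290,160,300,4.2,"pics/f11.png",1.5)
E
```

```text
t 19.3 pos [ 675.89 -105.9   147.4 ] yaw 6.365533253482645 tilt [-0.02 -0.03] F [-0.16  0.25 -1.45] w 11.340929815929858 q7 0.4164674411038502
delta cm [-0.08  0.21  4.74] norm 4.746863528893896 turn deg 0.16553325348264916
tilt mrad [-17.82 -31.89] in tool-xy [29.71 21.26]
```

View pics/f11.png

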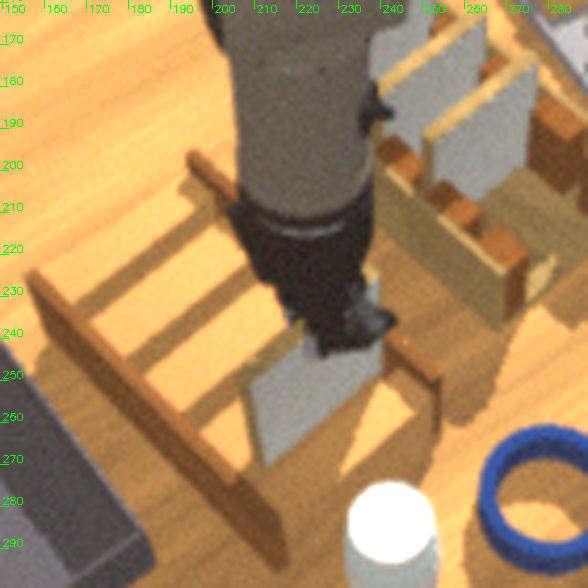

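play_rows(
  targets=[
    [0.8,0,0.15,0.3,0],
    [0.8,0,0.05,0.5,0],
    [0.8,0,0,0.6,0],
    [0.8,0,0,0.6,0],
  ],
)

```text
time_s: 19.75
position: [0.6784, -0.1066, 0.1266]
tool_rot: [0.667, 0.745, -0.017, 0.005]
force: [-0.8, -0.4, -0.9]
gripper_width: 0.0115
```

```bash
python3 d.py .677 -.108 .08 6.2
```

```text
t 19.75 pos [ 678.43 -106.62  126.58] yaw 6.366942333868729 tilt [-0.02 -0.03] F [-0.8  -0.38 -0.92] w 11.474762887973785 q7 0.42106726199200517
delta cm [ 0.02 -0.07  4.66] norm 4.662093937555033 turn deg 0.16694233386872492
tilt mrad [-16.02 -32.39] in tool-xy [30.4  19.52]
```

play_rows(
  targets=[
    [0.8,0,0,0.6,0],
    [0.8,0,0,0.6,0],
    [0.8,0,0,0.6,0],
    [0.8,0,0,0.6,0],
    [0.8,0,0,0.6,0],
  ],
)

```text
time_s: 20.25
position: [0.6777, -0.1076, 0.0937]
tool_rot: [0.667, 0.745, -0.017, 0.005]
force: [-0.2, -0.4, -1.2]
gripper_width: 0.0112
```

```bash
python3 d.py .677 -.108 .08 6.2
```

```text
t 20.25 pos [ 677.67 -107.65   93.71] yaw 6.365366970359661 tilt [-0.02 -0.03] F [-0.21 -0.39 -1.22] w 11.176083670470378 q7 0.43023530948787647
delta cm [ 0.01 -0.04  1.37] norm 1.373125550978828 turn deg 0.16536697035966355
tilt mrad [-16.4  -32.27] in tool-xy [30.25 19.89]
```

play_rows(
  targets=[
    [0.8,0,0,0.4,0],
    [0.8,0,0,0.4,0],
    [0.8,0,0,0.3,0],
    [0.8,0,0,0.2,0],
    [0.8,0,0,0,0],
  ],
)

```text
time_s: 20.75
position: [0.6771, -0.108, 0.0787]
tool_rot: [0.667, 0.745, -0.018, 0.004]
force: [-0.2, -0.6, -1.9]
gripper_width: 0.0114
```

```bash
python3 d.py .677 -.108 .08 6.2
```

```text
t 20.75 pos [ 677.06 -107.98   78.68] yaw 6.363239652908474 tilt [-0.02 -0.03] F [-0.22 -0.62 -1.88] w 11.405798784481542 q7 0.4344201529560881
delta cm [-0.01 -0.01 -0.13] norm 0.13236120629993087 turn deg 0.1632396529084746
tilt mrad [-17.49 -32.09] in tool-xy [29.95 20.95]
```

play_rows(
  targets=[
    [0.8,0,0,0.1,0],
    [0.8,0,0,0.1,0],
    [0.8,0,0,0.1,0],
  ],
)

```text
time_s: 21.05
position: [0.6775, -0.1081, 0.0784]
tool_rot: [0.666, 0.745, -0.017, 0.005]
force: [-1.4, 0.6, 3.0]
gripper_width: 0.0114
```

```bash
python3 d.py .677 -.108 .08 6.2
```

```text
t 21.05 pos [ 677.46 -108.08   78.44] yaw 6.381512936884831 tilt [-0.02 -0.03] F [-1.38  0.65  3.03] w 11.404371648325105 q7 0.4352361537710838
delta cm [ 0.01 -0.05 -0.16] norm 0.1630871947322721 turn deg 0.18151293688483566
tilt mrad [-15.73 -31.94] in tool-xy [29.99 19.19]
```

play_rows(
  targets=[
    [2.8,0,0,0,0],
    [2.8,0,0,0,0],
    [2.8,0,0,0,0],
    [2.8,0,0,-0.4,0],
    [2.8,0,0,-0.8,0],
    [2.8,0,0,-1,0],
    [2.8,0,0,-1,0],
    [2.8,0,0,-1,0],
  ],
)

```text
time_s: 21.85
position: [0.6786, -0.107, 0.1223]
tool_rot: [0.667, 0.745, -0.017, 0.005]
force: [-0.0, -0.1, -0.3]
gripper_width: 0.028
```

```bash
python3 d.py .566 .1205 .20 5.6;python3 - <<'E'
from h import *
from plant import get_image
im=get_image("scene")
crop(im,150,290,160,300,4.2,"pics/f12.png",1.5)
E
```

```text
t 21.85 pos [ 678.57 -107.01  122.33] yaw 6.365547701356092 tilt [-0.02 -0.03] F [-0.03 -0.09 -0.29] w 28.004566700396214 q7 0.4223685022981352
delta cm [23.61 -8.81 -8.34] norm 26.545080480315953 turn deg 0.7655477013560877
tilt mrad [-15.07 -32.83] in tool-xy [30.95 18.62]
```

View pics/f12.png

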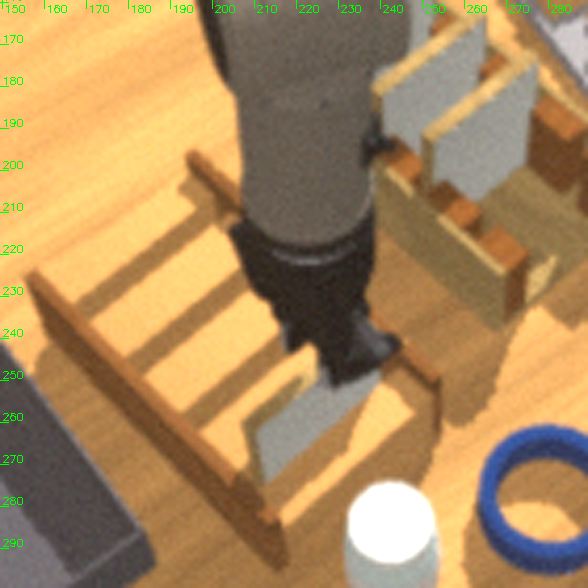

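play_rows(
  targets=[
    [2.8,0,0,-1,0],
    [2.8,0.5,-0.2,-1,0],
    [2.8,1,-0.4,-1,0.1],
    [2.8,1.8,-0.6,-0.6,0.1],
    [2.8,1.8,-0.7,-0.2,0.1],
    [2.8,1.8,-0.7,0,0.1],
    [2.8,1.8,-0.7,0,0.1],
    [2.8,1.8,-0.7,0,0.1],
  ],
)

```text
time_s: 22.7
position: [0.6276, -0.002, 0.1677]
tool_rot: [0.672, 0.74, -0.015, 0.009]
force: [-0.7, 0.9, -0.9]
gripper_width: 0.0279
```

```bash
python3 d.py .566 .1205 .15 5.6
```

```text
t 22.7 pos [627.57  -2.04 167.74] yaw 5.55229504391368 tilt [-0.01 -0.03] F [-0.68  0.85 -0.88] w 27.910744702066747 q7 0.23917379116259543
delta cm [12.85 -4.93  1.4 ] norm 13.828137616892002 turn deg -0.04770495608631663
tilt mrad [ -5.9  -33.82] in tool-xy [33.09  9.15]
```

play_rows(
  targets=[
    [2.8,1.8,-0.7,0.1,0],
    [2.8,1.8,-0.7,0.1,0],
    [2.8,1.8,-0.7,0.1,0],
    [2.8,1.8,-0.7,0.1,0],
    [2.8,1.8,-0.7,0.1,0],
    [2.8,1.5,-0.6,0.1,0],
    [2.8,1,-0.4,0,0],
    [2.8,0.4,-0.2,0,0],
  ],
)

```text
time_s: 23.5
position: [0.5608, 0.1283, 0.1634]
tool_rot: [0.667, 0.745, -0.011, 0.006]
force: [-0.2, -0.2, 0.0]
gripper_width: 0.0276
```

```bash
python3 d.py .566 .1205 .079 5.6
```

```text
t 23.5 pos [560.82 128.3  163.39] yaw 6.293959064597968 tilt [-0.01 -0.02] F [-0.23 -0.16  0.04] w 27.64375945688251 q7 0.003221076801964414
delta cm [-0.63  0.5   8.45] norm 8.490949368046232 turn deg 0.6939590645979696
tilt mrad [ -5.18 -24.93] in tool-xy [24.21  7.88]
```

play_rows(
  targets=[
    [2.8,-0.3,0.2,0.3,0.3],
    [2.8,-0.3,0.2,0.5,0.2],
    [2.8,0,0.05,0.8,0.2],
    [2.8,0,0,0.8,0],
    [2.8,0,0,0.6,0],
    [2.8,0,0,0.3,0],
  ],
)

```text
time_s: 24.1
position: [0.5672, 0.1174, 0.1281]
tool_rot: [0.674, 0.739, -0.012, 0.008]
force: [-0.8, -0.6, 0.5]
gripper_width: 0.0281
```

```bash
python3 d.py .566 .1205 .079 5.6;python3 - <<'E'
from h import *
from plant import get_image
im=get_image("scene")
crop(im,220,300,130,225,6,"pics/f13.png",2)
E
```

```text
t 24.1 pos [567.2  117.44 128.06] yaw 5.230321786320355 tilt [-0.   -0.03] F [-0.82 -0.61  0.49] w 28.052441114803337 q7 0.017243510741155748
delta cm [ 0.45 -0.06  4.9 ] norm 4.916507942262721 turn deg -0.36967821367963916
tilt mrad [ -4.25 -27.54] in tool-xy [27.03  6.74]
```

View pics/f13.png

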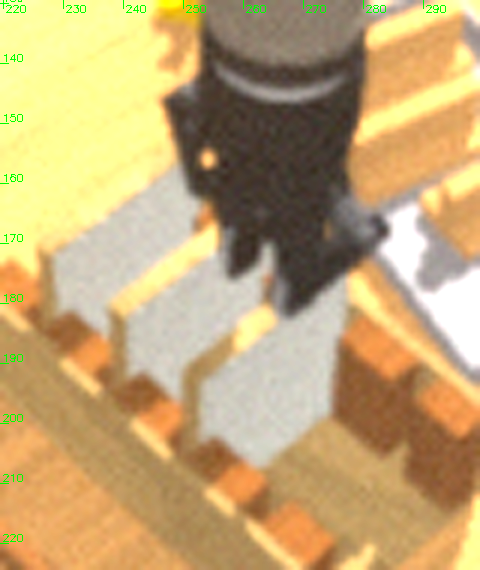

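play_rows(
  targets=[
    [2.8,0.1,0,0.6,0],
    [2.8,0.1,0,0.8,0],
    [2.8,0.1,0,1,0],
    [2.8,0,0,1,0],
    [2.8,0,0,0.8,0],
    [2.8,0,0,0.5,0],
    [2.8,0,0,0,0],
  ],
)

```text
time_s: 24.85
position: [0.5657, 0.1195, 0.0756]
tool_rot: [0.674, 0.739, -0.013, 0.007]
force: [-0.4, -0.6, -0.3]
gripper_width: 0.0278
```

```bash
python3 d.py .566 .1205 .079 5.6
```

```text
t 24.85 pos [565.67 119.53  75.6 ] yaw 5.269832214628391 tilt [-0.01 -0.03] F [-0.45 -0.57 -0.31] w 27.835106802970916 q7 0.032244835609579525
delta cm [ 0.08  0.04 -0.34] norm 0.355303437928636 turn deg -0.33016778537161046
tilt mrad [ -6.47 -28.05] in tool-xy [27.33  9.02]
```

play_rows(
  targets=[
    [0.8,0,0,0,0],
    [0.8,0,0,0,0],
    [0.8,0,0,0,0],
    [0.8,0,0,0,0],
  ],
  squeeze=40,
)

```text
time_s: 25.25
position: [0.566, 0.1195, 0.0759]
tool_rot: [0.674, 0.739, -0.012, 0.007]
force: [-0.2, -0.3, -2.4]
gripper_width: 0.0114
```

```bash
python3 d.py .566 .1205 .2 5.6
```

```text
t 25.25 pos [566.01 119.5   75.87] yaw 5.260437124064235 tilt [-0.01 -0.03] F [-0.18 -0.34 -2.39] w 11.373130824008516 q7 0.032225293105511546
delta cm [ -0.24  -0.1  -12.41] norm 12.413590433855067 turn deg -0.3395628759357667
tilt mrad [ -5.76 -27.91] in tool-xy [27.27  8.29]
```

play_rows(
  targets=[
    [0.8,0,0,-0.4,0],
    [0.8,0,0,-0.8,0],
    [0.8,-0.03,-0.01,-1.1,0],
    [0.8,-0.03,-0.01,-1.3,0],
    [0.8,-0.03,-0.01,-1.3,0],
    [0.8,-0.03,-0.01,-1.3,0],
    [0.8,-0.03,-0.01,-1.3,0],
    [0.8,-0.03,-0.01,-1.3,0],
  ],
)

```text
time_s: 26.05
position: [0.5655, 0.1199, 0.172]
tool_rot: [0.674, 0.739, -0.012, 0.007]
force: [-0.3, 0.2, -1.1]
gripper_width: 0.0111
```

```bash
python3 d.py .566 .1205 .195 5.6
```

```text
t 26.05 pos [565.46 119.91 172.03] yaw 5.230698285058122 tilt [-0.01 -0.03] F [-0.26  0.17 -1.12] w 11.091273489379123 q7 1.029124061212058e-05
delta cm [-0.01  0.04 -2.3 ] norm 2.2981767408337195 turn deg -0.3693017149418739
tilt mrad [ -5.82 -27.6 ] in tool-xy [26.96  8.32]
```

play_rows(
  targets=[
    [0.8,-0.1,0,-0.9,0],
    [0.8,-0.1,0,-0.6,0],
    [0.8,-0.5,0.1,-0.4,-0.1],
    [0.8,-1,0.2,0,-0.1],
    [0.8,-1.5,0.35,0,-0.1],
    [0.8,-1.7,0.35,0,-0.1],
    [0.8,-1.7,0.35,0,-0.1],
    [0.8,-1.7,0.35,0,0],
  ],
)

```text
time_s: 26.85
position: [0.5908, 0.0364, 0.1962]
tool_rot: [0.669, 0.743, -0.012, 0.006]
force: [1.3, -0.0, -2.3]
gripper_width: 0.0113
```

```bash
python3 d.py .6165 -.1145 .195 6.2
```

```text
t 26.85 pos [590.81  36.42 196.18] yaw 5.999186006798939 tilt [-0.01 -0.03] F [ 1.27 -0.01 -2.31] w 11.272410715402591 q7 0.1696336722689551
delta cm [-15.27   0.98   0.5 ] norm 15.309683916978377 turn deg -0.20081399320105559
tilt mrad [ -6.5  -26.17] in tool-xy [25.34  9.2 ]
```

play_rows(
  targets=[
    [0.8,-1.8,0.1,0,0],
    [0.8,-1.8,0.1,0,0],
    [0.8,-1.8,0.1,0,0],
    [0.8,-1.8,0.1,0,0],
    [0.8,-1.8,0.1,0,0],
    [0.8,-1.8,0.1,0,0],
    [0.8,-1.4,0.1,0,0],
    [0.8,-0.9,0.1,0,0],
  ],
)

```text
time_s: 27.65
position: [0.6079, -0.1105, 0.1933]
tool_rot: [0.673, 0.739, -0.019, 0.003]
force: [-0.1, -0.3, -1.4]
gripper_width: 0.0114
```

```bash
python3 d.py .617 -.1147 .15 6.2
```

```text
t 27.65 pos [ 607.89 -110.49  193.31] yaw 5.34298055825786 tilt [-0.02 -0.03] F [-0.06 -0.32 -1.43] w 11.407244850434154 q7 0.4171046814564814
delta cm [-0.37  0.97  4.32] norm 4.445628391156426 turn deg -0.8570194417421421
tilt mrad [-20.75 -32.31] in tool-xy [30.23 23.68]
```

play_rows(
  targets=[
    [0.8,-0.2,0.4,0,-0.4],
    [0.8,-0.2,0.4,0.2,-0.3],
    [0.8,0,0.2,0.4,-0.2],
    [0.8,0,0.1,0.7,0],
    [0.8,0,0,0.8,0],
    [0.8,0,0,0.5,0],
    [0.8,0,0,0,0],
  ],
)

```text
time_s: 28.35
position: [0.6192, -0.1115, 0.1629]
tool_rot: [0.665, 0.746, -0.019, 0.001]
force: [0.2, -0.7, -1.8]
gripper_width: 0.0115
```

```bash
python3 d.py .618 -.1147 .15 6.2;python3 - <<'E'
from h import *
from plant import get_image
im=get_image("scene")
crop(im,150,290,160,300,4.2,"pics/f14.png",1.5)
E
```

```text
t 28.35 pos [ 619.24 -111.48  162.9 ] yaw 6.521436771936944 tilt [-0.02 -0.03] F [ 0.15 -0.73 -1.79] w 11.525763768701996 q7 0.44517593404392414
delta cm [-0.27 -0.12  1.3 ] norm 1.3350641861860557 turn deg 0.3214367719369405
tilt mrad [-24.05 -29.5 ] in tool-xy [26.57 27.25]
```

View pics/f14.png

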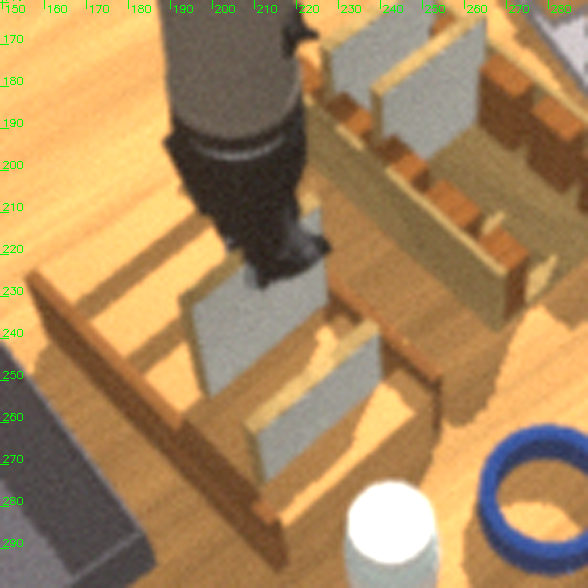

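```bash
python3 - <<'E'
from h import *
b=ray("scene",[(150+207/4.2-.5,160+396/4.2-.5)],.099);print(b)
print(w([[.03+.006,-.055,0]],(.5872,-.118,.109)))
E
```

```text
[[ 0.62553571 -0.16286943  0.099     ]]
[[ 0.62896949 -0.16875736  0.        ]]
```

play_rows(
  targets=[
    [0.8,-0.15,0,0.4,0],
    [0.8,-0.1,0.05,0.6,0.2],
    [0.8,0,0.05,0.6,0],
    [0.8,0,0.02,0.6,0],
    [0.8,0,0.02,0.6,0],
    [0.8,0,0.02,0.6,0],
  ],
)

```text
time_s: 29.0
position: [0.6215, -0.1154, 0.1282]
tool_rot: [0.667, 0.745, -0.018, 0.002]
force: [0.2, -0.3, -2.2]
gripper_width: 0.0115
```

```bash
python3 d.py .619 -.1147 .076 6.2
```

```text
t 29.0 pos [ 621.51 -115.42  128.17] yaw 6.309472773958603 tilt [-0.02 -0.03] F [ 0.22 -0.29 -2.22] w 11.468298222501168 q7 0.45637144365650834
delta cm [ 0.24 -0.12  5.22] norm 5.224009462625363 turn deg 0.10947277395859802
tilt mrad [-20.47 -30.04] in tool-xy [27.6  23.66]
```

play_rows(
  targets=[
    [0.8,0,-0.1,0.5,0],
    [0.8,0,-0.05,0.7,0],
    [0.8,0,0,0.7,0],
    [0.8,0,0,0.7,0],
    [0.8,0,0,0.7,0],
    [0.8,0,0,0.5,0],
    [0.8,0,0,0.3,0],
    [0.8,0,0,0.1,0],
  ],
)

```text
time_s: 29.8
position: [0.618, -0.1166, 0.0809]
tool_rot: [0.667, 0.745, -0.019, 0.001]
force: [0.7, 0.5, -1.0]
gripper_width: 0.0114
```

```bash
python3 d.py .619 -.1147 .076 6.2
```

```text
t 29.8 pos [ 617.96 -116.64   80.89] yaw 6.3089790715575145 tilt [-0.02 -0.03] F [ 0.67  0.46 -0.97] w 11.401745259929827 q7 0.47285309875627507
delta cm [0.19 0.14 0.48] norm 0.536596653029056 turn deg 0.10897907155752046
tilt mrad [-23.02 -29.6 ] in tool-xy [26.88 26.15]
```

play_rows(
  targets=[
    [0.8,0,0,0.2,0],
    [0.8,0,0,0.15,0],
    [0.8,0,0,0.1,0],
    [0.8,0,0,0.1,0],
  ],
)

```text
time_s: 30.2
position: [0.6186, -0.117, 0.0758]
tool_rot: [0.667, 0.745, -0.018, 0.002]
force: [0.4, -0.1, -2.6]
gripper_width: 0.0112
```

```bash
python3 d.py .619 -.1147 .076 6.2
```

```text
t 30.2 pos [ 618.6  -116.96   75.76] yaw 6.317740434879583 tilt [-0.02 -0.03] F [ 0.35 -0.13 -2.61] w 11.181103393216919 q7 0.47503786162229655
delta cm [ 0.22  0.06 -0.03] norm 0.23033499919705008 turn deg 0.11774043487958269
tilt mrad [-21.25 -29.91] in tool-xy [27.39 24.42]
```

play_rows(
  targets=[
    [0.8,0,0,0.1,0],
    [0.8,0,0,0.1,0],
    [0.8,0,0,0.1,0],
  ],
)

```text
time_s: 30.5
position: [0.6188, -0.1169, 0.0756]
tool_rot: [0.667, 0.745, -0.018, 0.002]
force: [-2.2, 1.5, 5.9]
gripper_width: 0.0115
```

```bash
python3 d.py .619 -.1147 .076 6.2
```

```text
t 30.5 pos [ 618.84 -116.92   75.62] yaw 6.337070904477642 tilt [-0.02 -0.03] F [-2.19  1.47  5.86] w 11.48481814901899 q7 0.4760766380345792
delta cm [ 0.22  0.04 -0.04] norm 0.22553982734878442 turn deg 0.13707090447763787
tilt mrad [-19.96 -29.24] in tool-xy [26.85 23.07]
```

play_rows(
  targets=[
    [2.8,0,0,0,0],
    [2.8,0,0,0,0],
    [2.8,0,0,0,0],
    [2.8,0,0.03,-0.5,0],
    [2.8,0,0,-1,0],
    [2.8,0,0,-1.3,0],
    [2.8,0,0,-1.5,0],
    [2.8,0,0,-1.5,0],
  ],
)

```text
time_s: 31.3
position: [0.6204, -0.1155, 0.1355]
tool_rot: [0.667, 0.745, -0.018, 0.003]
force: [-0.4, -1.1, 0.2]
gripper_width: 0.0277
```

```bash
python3 d.py .5115 .1155 .15 5.6;python3 - <<'E'
from h import *
from plant import get_image
im=get_image("scene")
crop(im,150,290,160,300,4.2,"pics/f15.png",1.5)
E
```

```text
t 31.3 pos [ 620.38 -115.5   135.49] yaw 6.303604233695399 tilt [-0.02 -0.03] F [-0.38 -1.14  0.19] w 27.70331635954338 q7 0.45447678279887066
delta cm [24.11 -8.32 -1.93] norm 25.578793187693417 turn deg 0.7036042336953986
tilt mrad [-20.48 -30.41] in tool-xy [27.97 23.71]
```

View pics/f15.png

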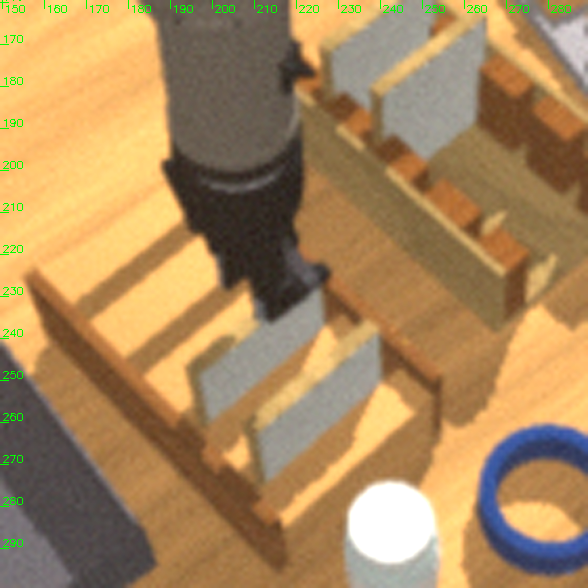

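Good, two placed. On to panel 1.

play_rows(
  targets=[
    [2.8,0.2,0,-1.2,0],
    [2.8,0.7,-0.2,-0.8,0],
    [2.8,1.3,-0.4,-0.3,0.1],
    [2.8,1.8,-0.6,0,0.1],
    [2.8,2,-0.7,0,0.1],
    [2.8,2,-0.7,0,0.1],
    [2.8,2,-0.7,0,0.1],
    [2.8,2,-0.7,0,0],
  ],
)

```text
time_s: 32.15
position: [0.5665, 0.0062, 0.162]
tool_rot: [0.671, 0.741, -0.016, 0.005]
force: [0.3, 0.8, -0.3]
gripper_width: 0.0281
```

```bash
python3 d.py .5115 .1155 .15 5.6
```

```text
t 32.15 pos [566.52   6.25 162.02] yaw 5.651907868110037 tilt [-0.01 -0.03] F [ 0.29  0.76 -0.3 ] w 28.09939246345134 q7 0.21196660053325722
delta cm [11.45 -4.38  0.94] norm 12.290998748997763 turn deg 0.051907868110040264
tilt mrad [-13.83 -31.12] in tool-xy [29.6  16.84]
```

play_rows(
  targets=[
    [2.8,1.8,-0.7,0.1,0],
    [2.8,1.8,-0.7,0.1,0],
    [2.8,1.8,-0.7,0.1,0],
    [2.8,1.7,-0.7,0.1,0],
    [2.8,1.4,-0.5,0,0],
    [2.8,1,-0.3,0,0],
    [2.8,0.5,-0.2,0,0],
    [2.8,0,0,0,0],
  ],
)

```text
time_s: 32.95
position: [0.5059, 0.1197, 0.1533]
tool_rot: [0.665, 0.747, -0.017, -0.001]
force: [-0.7, -0.5, -0.4]
gripper_width: 0.0277
```

```bash
python3 d.py .5115 .1155 .078 5.6
```

```text
t 32.95 pos [505.9  119.68 153.35] yaw 6.676799881059267 tilt [-0.02 -0.03] F [-0.71 -0.47 -0.41] w 27.723572256345307 q7 -0.019086557725683632
delta cm [-0.31  0.71  7.53] norm 7.567143029341481 turn deg 1.076799881059267
tilt mrad [-24.09 -25.01] in tool-xy [22.04 26.84]
```

play_rows(
  targets=[
    [2.8,-0.1,0.2,0.3,0.4],
    [2.8,-0.1,0.2,0.5,0.4],
    [2.8,-0.1,0.15,0.6,0.2],
    [2.8,0,0.1,0.7,0],
    [2.8,0,0,0.6,0],
    [2.8,0,0,0.2,0],
  ],
)

```text
time_s: 33.55
position: [0.5139, 0.1118, 0.1215]
tool_rot: [0.674, 0.738, -0.018, 0.001]
force: [-0.4, 0.2, -0.4]
gripper_width: 0.028
```

```bash
python3 d.py .5115 .1155 .078 5.6;python3 - <<'E'
from h import *
from plant import get_image
im=get_image("scene")
crop(im,210,290,110,205,6,"pics/f16.png",2)
E
```

```text
t 33.55 pos [513.87 111.83 121.5 ] yaw 5.1905225505095585 tilt [-0.02 -0.03] F [-0.39  0.2  -0.36] w 28.04377395493072 q7 -0.01134349371689249
delta cm [ 0.5  -0.09  4.34] norm 4.371645154953799 turn deg -0.40947744949044573
tilt mrad [-23.53 -27.85] in tool-xy [25.59 25.96]
```

View pics/f16.png

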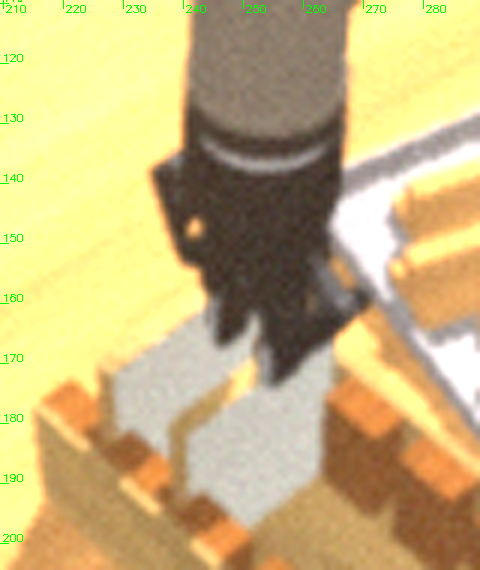

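play_rows(
  targets=[
    [2.8,0.15,0,0.5,-0.2],
    [2.8,0.1,0,0.8,-0.1],
    [2.8,0.1,0,1,0],
    [2.8,0,0,0.9,0],
    [2.8,0,0,0.6,0],
    [2.8,0,0,0.3,0],
    [2.8,0,0,0,0],
  ],
)

```text
time_s: 34.3
position: [0.5117, 0.1148, 0.0761]
tool_rot: [0.672, 0.741, -0.019, 0.0]
force: [0.4, -0.1, -0.1]
gripper_width: 0.0279
```

```bash
python3 d.py .5115 .1155 .078 5.6
```

```text
t 34.3 pos [511.66 114.81  76.12] yaw 5.572615987269609 tilt [-0.02 -0.03] F [ 0.4  -0.1  -0.05] w 27.859026915540024 q7 0.008702467084815979
delta cm [ 0.07 -0.01 -0.19] norm 0.2007465282089759 turn deg -0.02738401273039674
tilt mrad [-24.96 -28.07] in tool-xy [25.5  27.57]
```

play_rows(
  targets=[
    [0.8,0,0,0,0],
    [0.8,0,0,0,0],
    [0.8,0,0,0,0],
    [0.8,0,0,0,0],
  ],
  squeeze=40,
)

```text
time_s: 34.7
position: [0.5121, 0.1148, 0.0765]
tool_rot: [0.672, 0.741, -0.018, 0.0]
force: [0.3, 0.2, -1.6]
gripper_width: 0.0113
```

```bash
python3 d.py .5115 .1155 .195 5.6
```

```text
t 34.7 pos [512.08 114.78  76.49] yaw 5.560687225930429 tilt [-0.02 -0.03] F [ 0.33  0.15 -1.62] w 11.255689465168691 q7 0.008662059288245188
delta cm [ -0.22  -0.37 -11.84] norm 11.851142545738545 turn deg -0.03931277406956903
tilt mrad [-24.07 -27.83] in tool-xy [25.36 26.66]
```

play_rows(
  targets=[
    [0.8,0,0,-0.4,0],
    [0.8,-0.02,-0.03,-0.8,0],
    [0.8,-0.03,-0.03,-1.1,0],
    [0.8,-0.03,-0.03,-1.3,0],
    [0.8,-0.03,-0.03,-1.3,0],
    [0.8,-0.03,-0.03,-1.3,0],
    [0.8,-0.03,-0.03,-1.3,0],
    [0.8,-0.03,-0.03,-1.3,0],
  ],
)

```text
time_s: 35.5
position: [0.5118, 0.1147, 0.1719]
tool_rot: [0.672, 0.74, -0.018, 0.0]
force: [-0.5, -0.4, -1.9]
gripper_width: 0.011
```

play_rows(
  targets=[
    [0.8,0,0,-1,0],
    [0.8,-0.1,0,-0.7,0],
    [0.8,-0.5,0.1,-0.4,-0.1],
    [0.8,-1,0.2,0,-0.1],
    [0.8,-1.5,0.3,0,-0.1],
    [0.8,-1.7,0.3,0,-0.1],
    [0.8,-1.7,0.3,0,-0.1],
    [0.8,-1.7,0.3,0,0],
  ],
)

```text
time_s: 36.3
position: [0.5364, 0.032, 0.1975]
tool_rot: [0.667, 0.745, -0.018, 0.0]
force: [-0.4, 0.7, -1.5]
gripper_width: 0.0112
```

```bash
python3 d.py .558 -.121 .195 6.2
```

```text
t 36.3 pos [536.4   31.95 197.49] yaw 6.293069356055503 tilt [-0.02 -0.03] F [-0.41  0.74 -1.53] w 11.17706443682037 q7 0.15332879849349676
delta cm [-15.43   0.48   0.6 ] norm 15.449056664306182 turn deg 0.09306935605550638
tilt mrad [-23.48 -26.42] in tool-xy [23.67 26.24]
```

play_rows(
  targets=[
    [0.8,-1.8,0.1,0,0],
    [0.8,-1.8,0.1,0,0],
    [0.8,-1.8,0.1,0,0],
    [0.8,-1.8,0.1,0,0],
    [0.8,-1.8,0.1,0,0],
    [0.8,-1.6,0.1,0,0],
    [0.8,-1.3,0.1,0,0],
    [0.8,-0.9,0.1,0,0],
  ],
)

```text
time_s: 37.1
position: [0.5538, -0.1114, 0.1949]
tool_rot: [0.671, 0.741, -0.024, -0.003]
force: [0.3, -0.2, -2.5]
gripper_width: 0.0115
```

```bash
python3 d.py .558 -.121 .16 6.2
```

```text
t 37.1 pos [ 553.82 -111.39  194.88] yaw 5.633485637842392 tilt [-0.04 -0.03] F [ 0.27 -0.23 -2.45] w 11.545052287554112 q7 0.42714608203437154
delta cm [-0.9   0.46  3.5 ] norm 3.6423822535570984 turn deg -0.5665143621576091
tilt mrad [-36.7  -32.41] in tool-xy [28.63 39.72]
```

play_rows(
  targets=[
    [0.8,-0.4,0.1,0,-0.2],
    [0.8,-0.3,0.15,0.2,-0.2],
    [0.8,-0.1,0.1,0.5,-0.1],
    [0.8,0,0.08,0.7,0],
    [0.8,0,0.03,0.7,0],
    [0.8,0,0.02,0.5,0],
    [0.8,0,0,0.2,0],
  ],
)

```text
time_s: 37.8
position: [0.5583, -0.1183, 0.1632]
tool_rot: [0.667, 0.745, -0.024, -0.005]
force: [0.3, 1.3, -2.3]
gripper_width: 0.0113
```

```bash
python3 d.py .558 -.121 .12 6.2;python3 - <<'E'
from h import *
from plant import get_image
im=get_image("scene")
crop(im,150,290,160,300,4.2,"pics/f17.png",1.5)
E
```

```text
t 37.8 pos [ 558.34 -118.32  163.17] yaw 6.328111174990919 tilt [-0.04 -0.03] F [ 0.33  1.31 -2.32] w 11.267676635309964 q7 0.4621078503720002
delta cm [-0.15  0.12  4.32] norm 4.32560901160983 turn deg 0.12811117499091604
tilt mrad [-39.28 -30.36] in tool-xy [25.83 42.4 ]
```

View pics/f17.png

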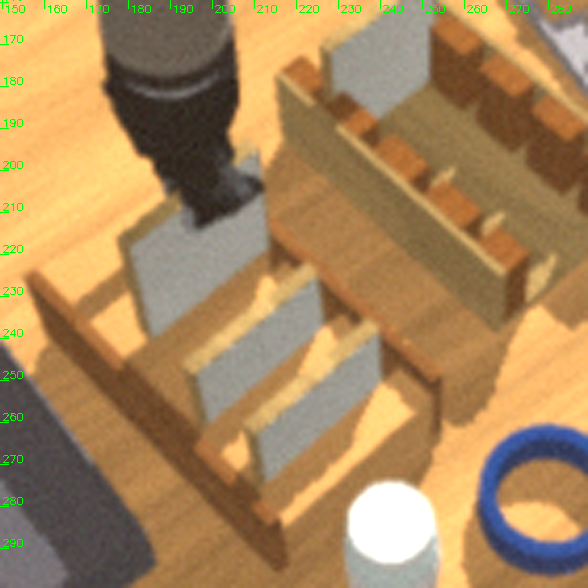

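```bash
python3 - <<'E'
from h import *
b=ray("scene",[(150+150/4.2-.5,160+337/4.2-.5)],.0987);print(b)
print(w([[-.03+.006,-.055,0]],(.5872,-.118,.109)))
E
```

```text
[[ 0.56348679 -0.16891234  0.0987    ]]
[[ 0.56932557 -0.17528442  0.        ]]
```

play_rows(
  targets=[
    [0.8,-0.1,0.1,0.3,0],
    [0.8,-0.1,0.1,0.4,0],
    [0.8,0,0.06,0.6,0],
    [0.8,0,0.03,0.6,0],
    [0.8,0,0.03,0.6,0],
  ],
)

```text
time_s: 38.35
position: [0.5619, -0.1209, 0.1373]
tool_rot: [0.666, 0.745, -0.024, -0.004]
force: [0.4, -0.2, -1.1]
gripper_width: 0.0116
```

```bash
python3 d.py .56 -.121 .077 6.2
```

```text
t 38.35 pos [ 561.89 -120.88  137.26] yaw 6.365729302782421 tilt [-0.04 -0.03] F [ 0.36 -0.17 -1.11] w 11.57166198118446 q7 0.4753666123959388
delta cm [0.17 0.05 6.03] norm 6.028817881510954 turn deg 0.1657293027824161
tilt mrad [-36.86 -30.69] in tool-xy [26.4  40.05]
```

play_rows(
  targets=[
    [0.8,0,-0.03,0.5,0],
    [0.8,0,0,0.7,0],
    [0.8,0,0.03,0.7,0],
    [0.8,0,0.03,0.7,0],
    [0.8,0,0.03,0.7,0],
    [0.8,0,0.02,0.7,0],
    [0.8,0,0.02,0.5,0],
    [0.8,0,0,0.3,0],
  ],
)

```text
time_s: 39.15
position: [0.5601, -0.1221, 0.0837]
tool_rot: [0.666, 0.745, -0.024, -0.004]
force: [-0.1, -0.0, -1.9]
gripper_width: 0.0112
```

```bash
python3 d.py .56 -.121 .077 6.2
```

```text
t 39.15 pos [ 560.11 -122.05   83.69] yaw 6.362045930934365 tilt [-0.04 -0.03] F [-0.12 -0.04 -1.85] w 11.17667915086194 q7 0.4974497302058825
delta cm [0.12 0.03 0.67] norm 0.6771197115948252 turn deg 0.16204593093437092
tilt mrad [-39.11 -30.31] in tool-xy [25.77 42.24]
```

play_rows(
  targets=[
    [0.8,0,0,0.3,0],
    [0.8,0,0,0.2,0],
    [0.8,0,0,0.15,0],
    [0.8,0,0,0.1,0],
    [0.8,0,0,0.1,0],
    [0.8,0,0,0.1,0],
  ],
)

```text
time_s: 39.75
position: [0.5602, -0.1224, 0.0763]
tool_rot: [0.666, 0.745, -0.024, -0.004]
force: [-1.5, 1.5, 5.0]
gripper_width: 0.0118
```

```bash
python3 d.py .56 -.121 .077 6.2
```

```text
t 39.75 pos [ 560.22 -122.39   76.31] yaw 6.3751332234085085 tilt [-0.04 -0.03] F [-1.47  1.49  5.03] w 11.750690573495365 q7 0.5022866616982024
delta cm [ 0.14 -0.01 -0.07] norm 0.15676128579746246 turn deg 0.1751332234085026
tilt mrad [-37.73 -29.56] in tool-xy [25.17 40.79]
```

play_rows(
  targets=[
    [2.8,0,0,0,0],
    [2.8,0,0,0,0],
    [2.8,0,0,0,0],
    [2.8,0,-0.02,-0.5,0],
    [2.8,0,-0.03,-1,0],
    [2.8,0,-0.03,-1.3,0],
    [2.8,0,-0.03,-1.5,0],
    [2.8,0,-0.03,-1.5,0],
  ],
)

```text
time_s: 40.55
position: [0.5612, -0.121, 0.1372]
tool_rot: [0.666, 0.745, -0.024, -0.004]
force: [0.2, -0.1, -0.4]
gripper_width: 0.028
```

play_rows(
  targets=[
    [2.8,0.2,0,-1.3,0],
    [2.8,0.7,-0.2,-1,0],
    [2.8,1.3,-0.4,-0.8,0.1],
    [2.8,1.8,-0.6,-0.5,0.1],
    [2.8,1.8,-0.7,-0.5,0.1],
    [2.8,1.8,-0.7,-0.5,0.1],
    [2.8,1.8,-0.7,-0.5,0.1],
    [2.8,1.8,-0.7,-0.5,0],
  ],
)

```text
time_s: 41.35
position: [0.5099, -0.007, 0.2011]
tool_rot: [0.671, 0.741, -0.021, -0.0]
force: [-0.5, 0.7, 0.3]
gripper_width: 0.0277
```

```bash
python3 d.py .456 .11 .22 5.6;python3 - <<'E'
from h import *
from plant import get_image
im=get_image("scene")
crop(im,150,290,160,300,4.2,"pics/f18.png",1.5)
E
```

```text
t 41.35 pos [509.92  -7.03 201.13] yaw 5.650517712097563 tilt [-0.03 -0.03] F [-0.47  0.71  0.34] w 27.67630708800721 q7 0.19309573817330966
delta cm [12.12 -4.27 -2.09] norm 13.022643296144023 turn deg 0.05051771209756102
tilt mrad [-29.31 -31.09] in tool-xy [28.04 32.24]
```

View pics/f18.png

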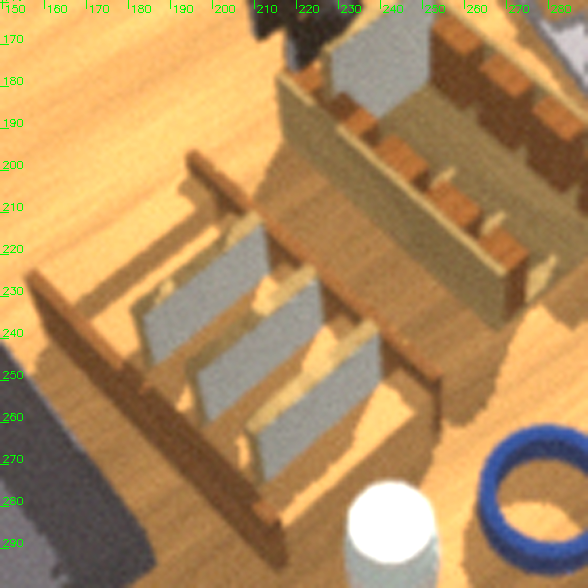

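Three panels stand in bays at the right. Next panel 0; tilt corrected on the way with a quick downward motion at height.

play_rows(
  targets=[
    [2.8,1.6,-0.6,-0.8,0],
    [2.8,1.6,-0.6,-1,0],
    [2.8,1.6,-0.6,-1.3,0],
    [2.8,1.6,-0.6,-1.3,0],
    [2.8,1.5,-0.5,-1.3,0],
    [2.8,1.3,-0.4,-1.3,0],
    [2.8,1,-0.3,-1.1,0],
    [2.8,0.5,-0.2,-0.9,0],
  ],
)

```text
time_s: 42.2
position: [0.4537, 0.1125, 0.2946]
tool_rot: [0.666, 0.746, -0.021, -0.005]
force: [0.2, 0.8, 0.1]
gripper_width: 0.0281
```

```bash
python3 d.py .456 .11 .22 5.6
```

```text
t 42.2 pos [453.75 112.52 294.61] yaw 6.485699530706464 tilt [-0.04 -0.02] F [0.2  0.78 0.06] w 28.093735822320383 q7 -0.10649674145366878
delta cm [-0.13  0.48  7.45] norm 7.468347485593104 turn deg 0.8856995307064626
tilt mrad [-35.17 -24.11] in tool-xy [19.97 37.68]
```

play_rows(
  targets=[
    [2.8,0,0,0,0],
    [2.8,0,0,3.5,0],
    [2.8,0,0,3.5,0],
    [2.8,0,0,0,0],
    [2.8,0,0,0,0],
    [2.8,0,0,0,0],
    [2.8,0,0,0,0],
  ],
)

```text
time_s: 42.9
position: [0.4546, 0.1087, 0.2272]
tool_rot: [0.667, 0.745, -0.018, -0.002]
force: [-0.1, -0.1, 0.2]
gripper_width: 0.0278
```

```bash
python3 d.py .456 .11 .15 5.6
```

```text
t 42.9 pos [454.65 108.67 227.16] yaw 6.274175274220652 tilt [-0.03 -0.02] F [-0.09 -0.06  0.16] w 27.768967780341704 q7 -0.09822133945717818
delta cm [0.28 0.38 7.7 ] norm 7.717950994443805 turn deg 0.6741752742206474
tilt mrad [-27.4  -23.89] in tool-xy [20.75 29.85]
```

play_rows(
  targets=[
    [2.8,0,0.1,0,0.3],
    [2.8,0,0.2,3,0.3],
    [2.8,0,0.1,3,0],
    [2.8,0,0,0,0],
    [2.8,0,0,0,0],
    [2.8,0,0,0,0],
    [2.8,0,0,0,0],
  ],
)

```text
time_s: 43.6
position: [0.4653, 0.1096, 0.175]
tool_rot: [0.672, 0.741, -0.01, 0.002]
force: [1.3, 0.6, -0.3]
gripper_width: 0.028
```

```bash
python3 d.py .456 .11 .077 5.6;python3 - <<'E'
from h import *
from plant import get_image
im=get_image("scene")
crop(im,200,280,100,195,6,"pics/f19.png",2)
E
```

```text
t 43.6 pos [465.32 109.58 174.96] yaw 5.6139804666491875 tilt [-0.01 -0.02] F [ 1.29  0.64 -0.32] w 28.041510162548303 q7 -0.08536431014594607
delta cm [ 0.3  -0.81  9.8 ] norm 9.840295265362876 turn deg 0.013980466649187959
tilt mrad [ -9.55 -17.84] in tool-xy [16.82 11.25]
```

View pics/f19.png

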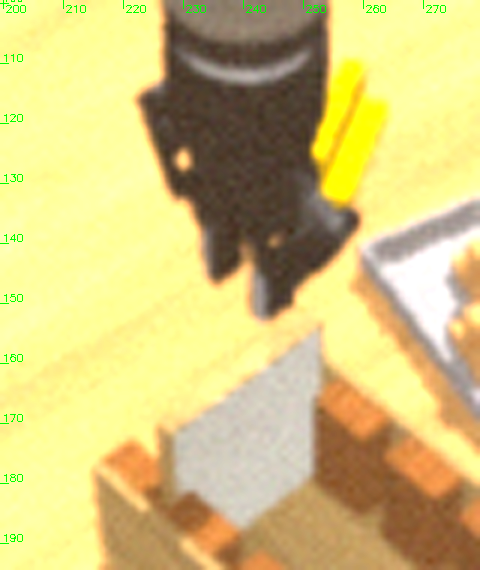

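play_rows(
  targets=[
    [2.8,0.1,-0.3,0.3,0],
    [2.8,0.1,-0.3,0.6,0],
    [2.8,0.1,-0.2,0.8,0],
    [2.8,0,0,0.8,0],
    [2.8,0,0,0.8,0],
    [2.8,0,0,0.4,0],
    [2.8,0,0,0,0],
  ],
)

```text
time_s: 44.35
position: [0.456, 0.1117, 0.1356]
tool_rot: [0.671, 0.741, -0.009, 0.003]
force: [0.0, 0.5, 0.0]
gripper_width: 0.0278
```

```bash
python3 d.py .456 .11 .077 5.6;python3 - <<'E'
from h import *
from plant import get_image
im=get_image("scene")
crop(im,200,280,100,195,6,"pics/f20.png",2)
E
```

```text
t 44.35 pos [456.05 111.67 135.61] yaw 5.650947648718354 tilt [-0.01 -0.02] F [0.04 0.48 0.04] w 27.805663557781642 q7 -0.08502565696007217
delta cm [-0.07  0.04  5.86] norm 5.863082652146428 turn deg 0.05094764871835072
tilt mrad [ -8.46 -16.93] in tool-xy [16.02 10.08]
```

View pics/f20.png

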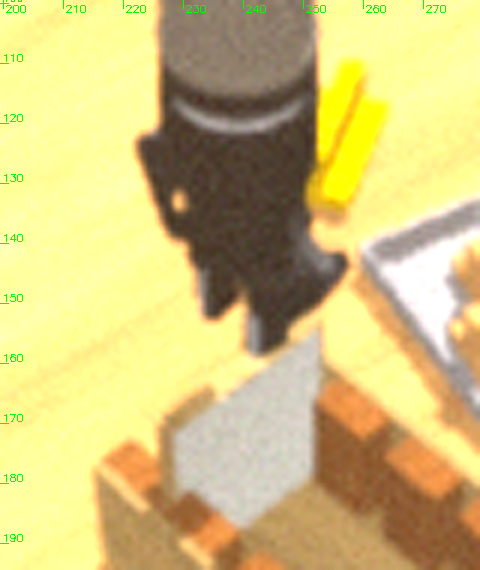

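play_rows(
  targets=[
    [2.8,0,0,0.5,0],
    [2.8,0,0,0.9,0],
    [2.8,0,0,1,0],
    [2.8,0,0,1,0],
    [2.8,0,0,1,0],
    [2.8,0,0,0.7,0],
    [2.8,0,0,0.4,0],
    [2.8,0,0,0,0],
  ],
)

```text
time_s: 45.2
position: [0.4558, 0.1104, 0.0756]
tool_rot: [0.671, 0.741, -0.009, 0.003]
force: [0.2, -0.3, -0.1]
gripper_width: 0.0281
```

```bash
python3 d.py .456 .11 .077 5.6
```

```text
t 45.2 pos [455.78 110.45  75.64] yaw 5.628426672993232 tilt [-0.01 -0.02] F [ 0.16 -0.33 -0.11] w 28.060268594633094 q7 -0.04710209565650889
delta cm [-0.05  0.02 -0.14] norm 0.14514338398713944 turn deg 0.028426672993229297
tilt mrad [ -8.57 -17.39] in tool-xy [16.47 10.23]
```

play_rows(
  targets=[
    [0.8,0,0,0,0],
    [0.8,0,0,0,0],
    [0.8,0,0,0,0],
    [0.8,0,0,0,0],
  ],
  squeeze=40,
)

```text
time_s: 45.6
position: [0.4564, 0.1106, 0.0762]
tool_rot: [0.671, 0.741, -0.009, 0.003]
force: [-0.2, -0.1, -1.0]
gripper_width: 0.0115
```

```bash
python3 d.py .456 .11 .195 5.6
```

```text
t 45.6 pos [456.4  110.62  76.16] yaw 5.629484092672255 tilt [-0.01 -0.02] F [-0.17 -0.12 -0.98] w 11.493695349308537 q7 -0.047104797682606905
delta cm [ -0.25  -0.15 -11.88] norm 11.884223462462565 turn deg 0.029484092672260456
tilt mrad [ -7.25 -16.88] in tool-xy [16.09  8.87]
```

play_rows(
  targets=[
    [0.8,0,0,-0.4,0],
    [0.8,-0.02,-0.01,-0.8,0],
    [0.8,-0.03,-0.01,-1.1,0],
    [0.8,-0.02,-0.01,-1.3,0],
    [0.8,-0.02,-0.01,-1.3,0],
    [0.8,-0.02,-0.01,-1.3,0],
    [0.8,-0.02,-0.01,-1.3,0],
    [0.8,-0.02,-0.01,-1.3,0],
  ],
)

```text
time_s: 46.4
position: [0.4559, 0.11, 0.1716]
tool_rot: [0.672, 0.741, -0.008, 0.003]
force: [-0.1, -0.3, -1.0]
gripper_width: 0.0113
```

play_rows(
  targets=[
    [0.8,0,0,-1,0],
    [0.8,-0.1,0,-0.7,0],
    [0.8,-0.5,0.1,-0.4,-0.1],
    [0.8,-1,0.2,0,-0.1],
    [0.8,-1.5,0.3,0,-0.1],
    [0.8,-1.7,0.3,0,-0.1],
    [0.8,-1.7,0.3,0,-0.1],
    [0.8,-1.7,0.3,0,0],
  ],
)

```text
time_s: 47.2
position: [0.4806, 0.0267, 0.1968]
tool_rot: [0.667, 0.745, -0.007, 0.003]
force: [-0.1, -0.2, -1.8]
gripper_width: 0.0111
```

```bash
python3 d.py .4985 -.1275 .195 6.2
```

```text
t 47.2 pos [480.59  26.73 196.75] yaw 6.357524451886541 tilt [-0.01 -0.02] F [-0.14 -0.23 -1.8 ] w 11.137733909172429 q7 0.11005236540806765
delta cm [-15.52   0.07   0.4 ] norm 15.528044975658451 turn deg 0.15752445188653874
tilt mrad [ -5.39 -15.18] in tool-xy [14.48  7.04]
```

play_rows(
  targets=[
    [0.8,-1.7,0.05,0,0],
    [0.8,-1.7,0.05,0,0],
    [0.8,-1.7,0.05,0,0],
    [0.8,-1.7,0.05,0,0],
    [0.8,-1.7,0.05,0,0],
    [0.8,-1.6,0.05,0,0],
    [0.8,-1.4,0.05,0,0],
    [0.8,-1.1,0.1,0,0],
  ],
)

```text
time_s: 48.0
position: [0.4939, -0.1144, 0.1935]
tool_rot: [0.671, 0.741, -0.014, 0.001]
force: [-0.6, -0.3, -2.2]
gripper_width: 0.0111
```

```bash
python3 d.py .4985 -.1275 .16 6.2
```

```text
t 48.0 pos [ 493.9  -114.45  193.5 ] yaw 5.716656020282617 tilt [-0.02 -0.02] F [-0.58 -0.31 -2.22] w 11.114033337257876 q7 0.42882347915160696
delta cm [-1.28  0.39  3.37] norm 3.6247787929872683 turn deg -0.4833439797173859
tilt mrad [-17.97 -21.42] in tool-xy [19.52 20.02]
```

play_rows(
  targets=[
    [0.8,-0.8,0.1,0,-0.1],
    [0.8,-0.5,0.1,0.1,-0.1],
    [0.8,-0.2,0.1,0.4,0],
    [0.8,0,0,0.7,0],
    [0.8,0,0,0.7,0],
    [0.8,0,0,0.4,0],
    [0.8,0,0,0,0],
  ],
)

```text
time_s: 48.7
position: [0.4968, -0.1307, 0.1669]
tool_rot: [0.67, 0.743, -0.015, -0.001]
force: [-0.7, -0.5, -2.0]
gripper_width: 0.0114
```

```bash
python3 d.py .4985 -.1275 .12 6.2;python3 - <<'E'
from h import *
from plant import get_image
im=get_image("scene")
crop(im,150,290,160,300,4.2,"pics/f21.png",1.5)
E
```

```text
t 48.7 pos [ 496.83 -130.66  166.86] yaw 5.914950802032296 tilt [-0.02 -0.02] F [-0.7  -0.48 -1.97] w 11.392439287062238 q7 0.4829468030475586
delta cm [0.38 0.31 4.67] norm 4.699182113585639 turn deg -0.2850491979677082
tilt mrad [-22.32 -20.54] in tool-xy [18.12 24.32]
```

View pics/f21.png

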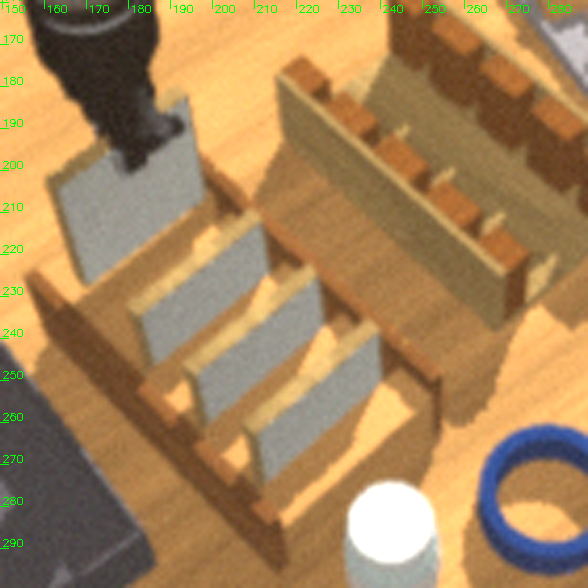

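```bash
python3 - <<'E'
from h import *
b=ray("scene",[(150+86/4.2-.5,160+287/4.2-.5)],.1027);print(b)
print(w([[-.09+.006,-.055,0]],(.5872,-.118,.109)))
E
```

```text
[[ 0.50448405 -0.18370539  0.1027    ]]
[[ 0.50968164 -0.18181148  0.        ]]
```

play_rows(
  targets=[
    [0.8,0.2,0.15,0.2,-0.2],
    [0.8,0.1,0.12,0.4,0],
    [0.8,0,0.06,0.6,0],
    [0.8,0,0.02,0.7,0],
    [0.8,0,0.02,0.6,0],
  ],
)

```text
time_s: 49.25
position: [0.5016, -0.1268, 0.1414]
tool_rot: [0.667, 0.745, -0.014, -0.0]
force: [-0.8, -0.0, -1.7]
gripper_width: 0.0116
```

```bash
python3 d.py .4995 -.1275 .077 6.2
```

```text
t 49.25 pos [ 501.57 -126.81  141.41] yaw 6.249441867951884 tilt [-0.02 -0.02] F [-0.78 -0.03 -1.72] w 11.570421380915086 q7 0.49392155838734125
delta cm [ 0.07 -0.08  6.44] norm 6.444550271024619 turn deg 0.04944186795188501
tilt mrad [-18.48 -20.53] in tool-xy [18.39 20.61]
```

play_rows(
  targets=[
    [0.8,0,-0.1,0.3,0],
    [0.8,0,-0.02,0.6,0],
    [0.8,0,0,0.7,0],
    [0.8,0,0.01,0.7,0],
    [0.8,0,0.02,0.7,0],
    [0.8,0,0.01,0.7,0],
    [0.8,0,0.01,0.7,0],
    [0.8,0,0,0.5,0],
  ],
)

```text
time_s: 50.05
position: [0.499, -0.1283, 0.0872]
tool_rot: [0.668, 0.744, -0.014, -0.001]
force: [0.3, 0.4, -1.8]
gripper_width: 0.0111
```

```bash
python3 d.py .4995 -.1275 .077 6.2
```

```text
t 50.05 pos [ 498.98 -128.25   87.22] yaw 6.20544477360848 tilt [-0.02 -0.02] F [ 0.32  0.41 -1.85] w 11.065190578321275 q7 0.52779525859931
delta cm [0.09 0.08 1.02] norm 1.0260407781179544 turn deg 0.00544477360847755
tilt mrad [-20.21 -20.63] in tool-xy [18.32 22.33]
```

play_rows(
  targets=[
    [0.8,0,0,0.4,0],
    [0.8,0,0,0.3,0],
    [0.8,0,0,0.2,0],
    [0.8,0,0,0.1,0],
    [0.8,0,0,0.1,0],
    [0.8,0,0,0.1,0],
  ],
)

```text
time_s: 50.65
position: [0.4989, -0.1285, 0.0758]
tool_rot: [0.668, 0.744, -0.014, -0.001]
force: [-3.6, 1.5, 5.1]
gripper_width: 0.0116
```

```bash
python3 d.py .4995 -.1275 .077 6.2
```

```text
t 50.65 pos [ 498.86 -128.5    75.83] yaw 6.212765191864067 tilt [-0.02 -0.02] F [-3.59  1.52  5.09] w 11.595251311626138 q7 0.5373706292084787
delta cm [ 0.09  0.07 -0.12] norm 0.16666827136459686 turn deg 0.012765191864064305
tilt mrad [-20.27 -19.71] in tool-xy [17.39 22.29]
```

Contact; release, lift, and look.

play_rows(
  targets=[
    [2.8,0,0,0,0],
    [2.8,0,0,0,0],
    [2.8,0,0,0,0],
    [2.8,0,-0.01,-0.5,0],
    [2.8,0,-0.02,-1,0],
    [2.8,0,-0.03,-1.3,0],
    [2.8,0,-0.03,-1.5,0],
    [2.8,0,-0.03,-1.5,0],
  ],
)

```text
time_s: 51.45
position: [0.4992, -0.1277, 0.1382]
tool_rot: [0.668, 0.744, -0.014, -0.0]
force: [0.3, 0.4, 0.7]
gripper_width: 0.0283
```

play_rows(
  targets=[
    [2.8,0,0,-1.5,0],
    [2.8,0.5,-0.2,-1.3,0],
    [2.8,1.2,-0.4,-1,0],
    [2.8,1.8,-0.6,-0.8,0],
    [2.8,2,-0.7,-0.8,0],
    [2.8,2,-0.7,-0.8,0],
    [2.8,2,-0.7,-0.8,0],
    [2.8,2,-0.7,-0.8,0],
  ],
)

```text
time_s: 52.25
position: [0.4489, -0.0159, 0.2274]
tool_rot: [0.671, 0.741, -0.011, 0.005]
force: [0.9, 0.3, 0.3]
gripper_width: 0.0278
```

```bash
python3 d.py .42 .2 .25 5.6;python3 - <<'E'
from h import *
from plant import get_image
im=get_image("scene");np.save("pics/s3.npy",im)
crop(im,150,390,100,300,3,"pics/f22.png",1.4)
im=get_image("top");np.save("pics/t3.npy",im)
crop(im,165,420,120,250,3,"pics/f23.png",1.4)
E
```

```text
t 52.25 pos [448.88 -15.89 227.44] yaw 5.683921928392122 tilt [-0.01 -0.02] F [0.91 0.25 0.29] w 27.756637784341468 q7 0.13182612280298506
delta cm [21.72 -0.76 -2.72] norm 21.898095356650778 turn deg 0.08392192839212104
tilt mrad [ -6.73 -22.47] in tool-xy [21.69  8.92]
```

View pics/f22.png

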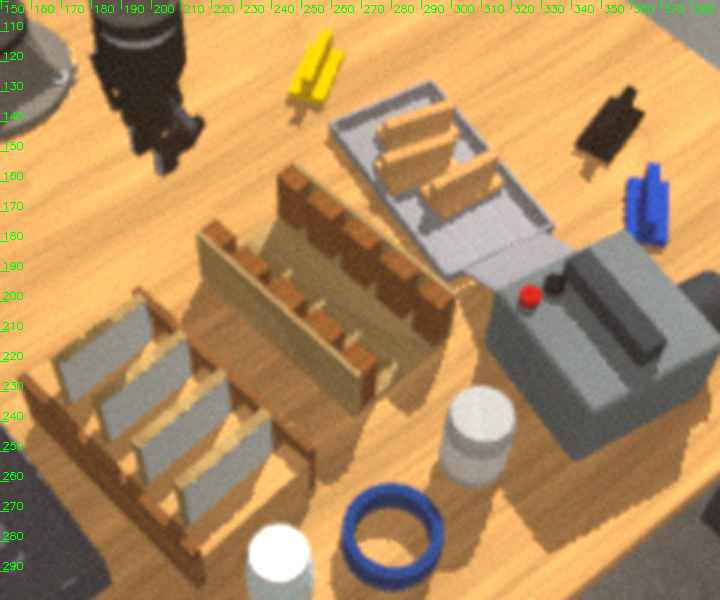

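View pics/f23.png

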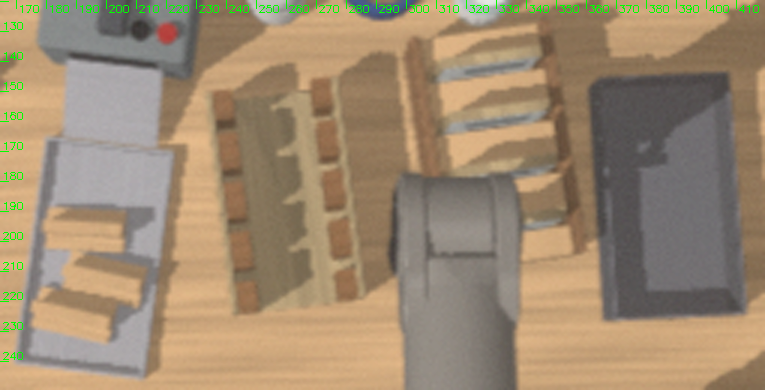

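```bash
python3 - <<'E'
from h import *
crop(np.load("pics/t3.npy"),165,235,165,250,7,"pics/h1.png",1.5)
crop(np.load("pics/s3.npy"),255,340,120,190,7,"pics/h2.png",1.5)
E
```

```text
(no output)
```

View pics/h1.png

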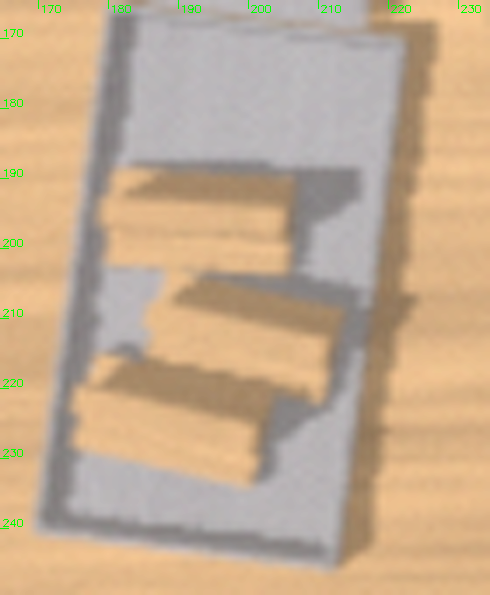

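View pics/h2.png

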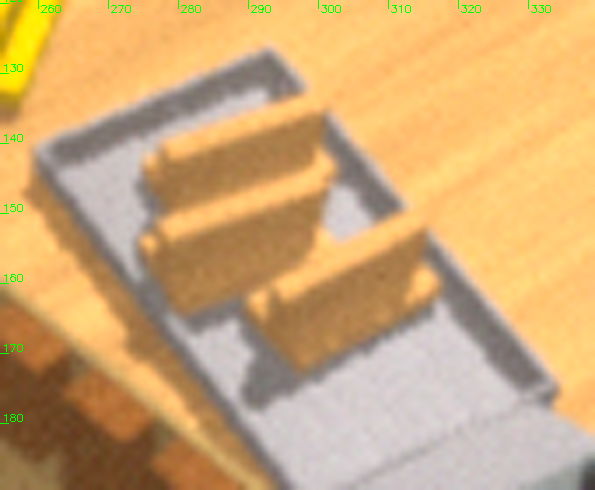

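```bash
python3 - <<'E'
from h import *
np.set_printoptions(precision=4,suppress=True)
d2=lambda X,Y:(255+X/7-.5,120+Y/7-.5)
d1=lambda X,Y:(165+X/7-.5,165+Y/7-.5)
for n,a,b in [("A",(165,151),(322,100)),("B",(160,225),(333,173)),("C",(275,290),(427,222))]:
    W=ray("scene",[d2(*a),d2(*b)],.046);v=W[1]-W[0]
    print(n,W.mean(0),np.linalg.norm(v),"yaw",np.degrees(np.arctan2(-v[0],v[1])))
# top: upper edge of bright band and extents
for n,a,b in [("A",(85,394),(262,425)),("B",(155,307),(332,345)),("C",(112,200),(293,211))]:
    W=ray("top",[d1(*b),d1(*a)],.046);v=W[1]-W[0]
    print(n,W.mean(0),np.linalg.norm(v),"yaw",np.degrees(np.arctan2(-v[0],v[1])))
# tray corners top
W=ray("top",[d1(110,12),d1(403,40),d1(335,568),d1(37,528)],.018);print(W,W.mean(0))
E
```

```text
A [0.411  0.3654 0.046 ] 0.09033438073493968 yaw -14.699661250157474
B [0.4501 0.3339 0.046 ] 0.09616123356517527 yaw -16.60417030353894
C [0.5108 0.3506 0.046 ] 0.09073336515834804 yaw -8.6540699109523
A [0.4173 0.3606 0.046 ] 0.08716525810674883 yaw -11.45991697458642
B [0.4569 0.3262 0.046 ] 0.08807288232944861 yaw -13.649156358361477
C [0.5161 0.3453 0.046 ] 0.08835475451859211 yaw -5.026219957647023
[[0.6167 0.3938 0.018 ]
 [0.5988 0.2482 0.018 ]
 [0.3384 0.2865 0.018 ]
 [0.362  0.4323 0.018 ]] [0.479  0.3402 0.018 ]
```

```bash
python3 - <<'E'
from h import *
np.set_printoptions(precision=4,suppress=True)
d1=lambda X,Y:(295+X/6-.5,120+Y/6-.5)
W=ray("top",[d1(402,163),d1(677,147),d1(713,628),d1(427,643)],.062);print(W,W.mean(0),[np.linalg.norm(W[i]-W[i-1]) for i in range(4)])
v=W[0]-W[3];print(np.degrees(np.arctan2(v[1],v[0])))
E
python3 d.py .513 .348 .12 -7
```

```text
[[ 0.6614 -0.2332  0.062 ]
 [ 0.6665 -0.3909  0.062 ]
 [ 0.3924 -0.3954  0.062 ]
 [ 0.3884 -0.2342  0.062 ]] [ 0.5271 -0.3134  0.062 ] [np.float64(0.27299631537902846), np.float64(0.1577680561395801), np.float64(0.2742045020081387), np.float64(0.16130787756562817)]
0.2117812952296881
t 52.35 pos [449.41 -12.96 228.05] yaw 6.054559621257041 tilt [-0.   -0.02] F [ 0.66 -0.22 -0.61] w 27.731663026245073 q7 0.13401172621668936
delta cm [35.42 10.21 10.06] norm 38.21179997790358 turn deg 13.054559621257047
tilt mrad [ -5.  -19.7] in tool-xy [19.07  7.05]
```

play_rows(
  targets=[
    [3,0.5,0.1,0,2.5],
    [3,1,0.2,0,2.5],
    [3,1.5,0.3,0,2.5],
    [3,2,0.5,0,2.5],
    [3,2,0.5,0,2],
    [3,2.2,0.7,0,0],
    [3,2.2,0.7,0,0],
    [3,2.2,0.7,0,0],
  ],
)

```text
time_s: 53.15
position: [0.497, 0.1136, 0.2298]
tool_rot: [0.751, 0.66, -0.007, 0.009]
force: [0.5, -0.1, 0.1]
gripper_width: 0.0298
```

```bash
python3 d.py .513 .348 .12 -7
```

```text
t 53.15 pos [496.98 113.55 229.78] yaw -7.319357636894559 tilt [ 0.   -0.02] F [ 0.49 -0.13  0.1 ] w 29.760722783130134 q7 -0.2961703927922625
delta cm [23.7  -1.44 10.44] norm 25.937224326252963 turn deg -0.3193576368945562
tilt mrad [  0.68 -22.82] in tool-xy [22.55 -3.58]
```

play_rows(
  targets=[
    [3,2.2,-0.1,0.3,0],
    [3,2.2,-0.1,0.5,0],
    [3,2.2,-0.1,0.5,0],
    [3,2.2,-0.1,0.5,0],
    [3,2.2,-0.1,0.5,0],
    [3,2.2,-0.1,0.5,0],
    [3,2.2,-0.1,0.5,0],
    [3,2.2,-0.1,0.5,0],
  ],
)

```text
time_s: 53.95
position: [0.5181, 0.2892, 0.1885]
tool_rot: [0.754, 0.657, -0.006, 0.013]
force: [0.3, 0.1, 0.6]
gripper_width: 0.03
```

```bash
python3 d.py .513 .348 .12 -7
```

```text
t 53.95 pos [518.11 289.22 188.54] yaw -7.901420745886264 tilt [ 0.01 -0.03] F [0.32 0.12 0.59] w 29.974262374134252 q7 -0.5536114345698615
delta cm [ 5.93 -1.39  6.68] norm 9.043772421655936 turn deg -0.9014207458862663
tilt mrad [  7.16 -27.92] in tool-xy [ 26.67 -10.93]
```

play_rows(
  targets=[
    [3,1.7,-0.3,0.6,-0.3],
    [3,1.3,-0.3,0.8,-0.3],
    [3,1,-0.3,0.8,-0.2],
    [3,0.6,-0.2,0.8,0],
    [3,0.3,-0.1,0.8,0],
    [3,0,0,0.7,0],
    [3,0,0,0.3,0],
    [3,0,0,0,0],
  ],
)

```text
time_s: 54.75
position: [0.5113, 0.3419, 0.1327]
tool_rot: [0.749, 0.663, -0.009, 0.013]
force: [0.1, -0.4, -0.1]
gripper_width: 0.0295
```

```bash
python3 d.py .513 .348 .05 -7;python3 - <<'E'
from h import *
from plant import get_image
im=get_image("scene")
crop(im,255,340,90,190,6,"pics/k1.png",1.8)
im=get_image("top")
crop(im,155,235,165,250,6,"pics/k2.png",1.8)
E
```

```text
t 54.75 pos [511.32 341.86 132.67] yaw -6.9594628905238265 tilt [ 0.   -0.03] F [ 0.12 -0.38 -0.14] w 29.535682400898253 q7 -0.6059844254793068
delta cm [0.89 0.03 8.24] norm 8.291785718782323 turn deg 0.040537109476176836
tilt mrad [  4.11 -31.85] in tool-xy [31.11 -7.94]
```

View pics/k1.png

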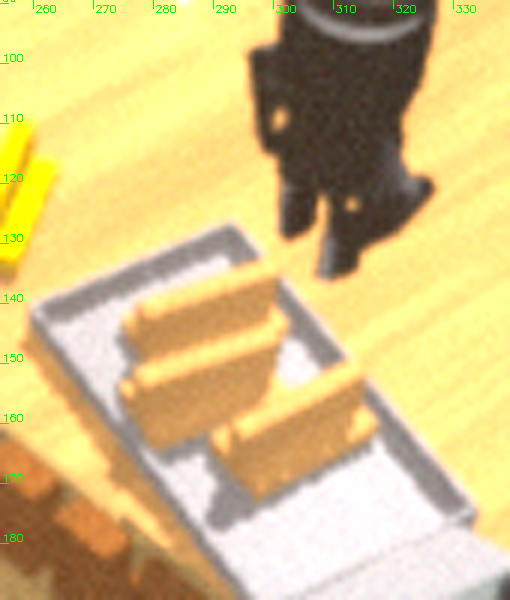

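View pics/k2.png

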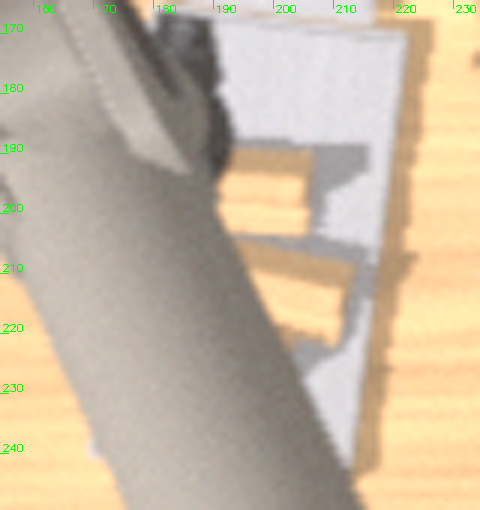

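```bash
python3 - <<'E'
from h import *
for z in (.1327,.155,.166,.175): print(proj("scene",(.5113,.342,z)))
print(ray("scene",[(306.5,133)],.166))
E
```

```text
[[305.61543952 140.4453704 ]]
[[306.33519028 135.82221109]]
[[306.69757526 133.49451157]]
[[306.99777988 131.56621383]]
[[0.50927987 0.34295786 0.166     ]]
```

play_rows(
  targets=[
    [3,0.2,0,0.8,0],
    [3,0.2,0,1.2,0],
    [3,0.2,0,1.5,0],
    [3,0.2,0,1.5,0],
    [3,0.1,0,1.5,0],
    [3,0,0,1.2,0],
    [3,0,0,0.8,0],
    [3,0,0,0.4,0],
  ],
)

```text
time_s: 55.65
position: [0.515, 0.3487, 0.0388]
tool_rot: [0.749, 0.662, -0.007, 0.014]
force: [0.7, -1.0, -0.3]
gripper_width: 0.0297
```

```bash
python3 d.py .513 .348 -.01 -7;python3 - <<'E'
from h import *
from plant import get_image
im=get_image("scene")
crop(im,255,340,90,190,6,"pics/k3.png",1.8)
E
```

```text
t 55.65 pos [515.   348.69  38.79] yaw -7.050100668963324 tilt [ 0.01 -0.03] F [ 0.7  -0.96 -0.29] w 29.651838539496005 q7 -0.5894530234641994
delta cm [ 0.04 -0.25  4.88] norm 4.8833344082832735 turn deg -0.05010066896332878
tilt mrad [  7.93 -29.13] in tool-xy [ 27.93 -11.45]
```

View pics/k3.png

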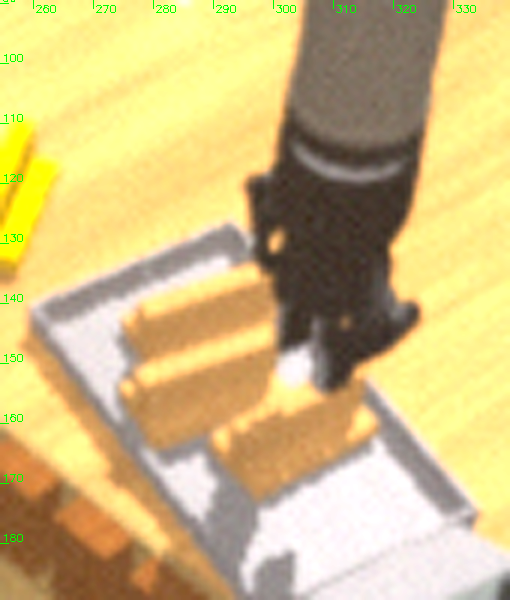

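play_rows(
  targets=[
    [3,0,-0.1,0.6,0],
    [3,0,-0.1,0.8,0],
    [3,0,0,0.8,0],
    [3,0,0,0.7,0],
    [3,0,0,0.5,0],
    [3,0,0,0.3,0],
    [3,0,0,0,0],
  ],
)

```text
time_s: 56.4
position: [0.5141, 0.3482, -0.0005]
tool_rot: [0.749, 0.662, -0.006, 0.014]
force: [-0.5, 0.2, -0.8]
gripper_width: 0.0297
```

```bash
python3 d.py .513 .348 -.01 -7;python3 - <<'E'
from h import *
from plant import get_image
im=get_image("scene")
crop(im,255,340,90,190,6,"pics/k4.png",1.8)
E
```

```text
t 56.4 pos [514.11 348.21  -0.45] yaw -7.060463484503438 tilt [ 0.01 -0.03] F [-0.46  0.2  -0.8 ] w 29.722945030873 q7 -0.5780708550934481
delta cm [-0.01 -0.12  0.95] norm 0.9614037517542868 turn deg -0.06046348450343127
tilt mrad [  9.76 -27.84] in tool-xy [ 26.42 -13.11]
```

View pics/k4.png

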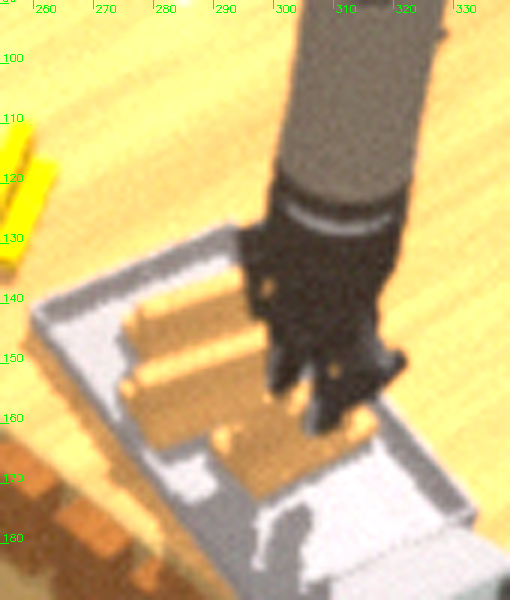

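play_rows(
  targets=[
    [3,0,-0.05,0.3,0],
    [3,0,0,0.3,0],
    [3,0,0,0.1,0],
    [3,0,0,0,0],
    [1,0,0,0,0],
    [1,0,0,0,0],
    [1,0,0,0,0],
    [1,0,0,0,0],
  ],
  squeeze=40,
)

```text
time_s: 57.25
position: [0.5147, 0.349, -0.0065]
tool_rot: [0.749, 0.662, -0.004, 0.014]
force: [-0.2, -0.1, -0.4]
gripper_width: 0.0126
```

```bash
python3 d.py .513 .348 .12 -7
```

```text
t 57.25 pos [514.74 348.98  -6.46] yaw -7.05206108280178 tilt [ 0.01 -0.03] F [-0.21 -0.13 -0.41] w 12.630735242803699 q7 -0.5760442562124382
delta cm [ -0.42   0.03 -12.64] norm 12.647220806264228 turn deg -0.05206108280177567
tilt mrad [ 12.16 -25.83] in tool-xy [ 24.14 -15.24]
```

play_rows(
  targets=[
    [1,0,0,0,0],
    [1,0,0,-0.4,0],
    [1,0,0,-0.8,0],
    [1,0,0,-1.2,0],
    [1,0,0,-1.4,0],
    [1,0,0,-1.4,0],
    [1,0,0,-1.2,0],
    [1,0,0,-0.8,0],
  ],
  squeeze=60,
)

```text
time_s: 58.05
position: [0.5137, 0.3508, 0.0718]
tool_rot: [0.749, 0.662, -0.004, 0.014]
force: [1.1, -0.9, -0.5]
gripper_width: 0.0123
```

```bash
python3 d.py .45 -.31 .16 1;python3 - <<'E'
from h import *
from plant import get_image
im=get_image("scene")
crop(im,255,340,90,190,6,"pics/k5.png",1.8)
E
```

```text
t 58.05 pos [513.71 350.78  71.78] yaw -7.067738226126822 tilt [ 0.01 -0.03] F [ 1.08 -0.93 -0.53] w 12.31565484162409 q7 -0.6023049152647957
delta cm [-66.55   1.94  -7.18] norm 66.968170515015 turn deg -8.06773822612682
tilt mrad [ 12.14 -25.93] in tool-xy [ 24.23 -15.24]
```

View pics/k5.png

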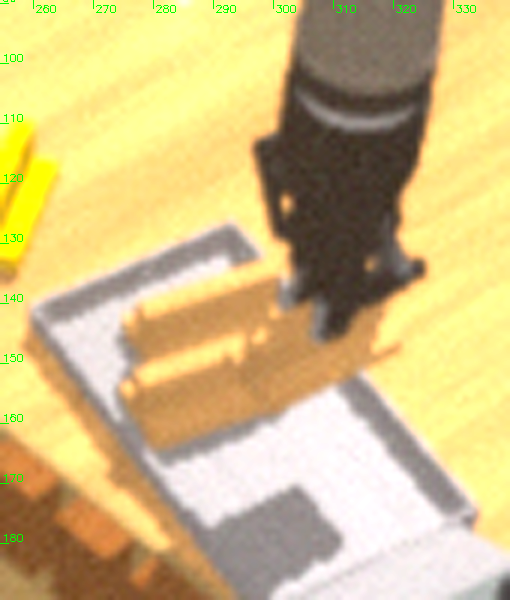

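play_rows(
  targets=[
    [1,0,0,-1.4,0],
    [1,-0.3,0,-1.8,0],
    [1,-0.6,0,-2,0],
    [1,-1,0,-2,0],
    [1,-1.5,0,-1.8,0],
    [1,-2,0,-1.3,0],
    [1,-2.4,0,-0.7,0],
    [1,-2.5,0,0,0],
  ],
)

```text
time_s: 58.9
position: [0.498, 0.2538, 0.1895]
tool_rot: [0.746, 0.665, -0.003, 0.013]
force: [0.4, -0.4, 0.1]
gripper_width: 0.0123
```

```bash
python3 d.py .605 -.312 .2 1
```

```text
t 58.9 pos [497.98 253.77 189.53] yaw -6.560294038757293 tilt [ 0.01 -0.02] F [ 0.39 -0.45  0.08] w 12.318437618747717 q7 -0.5075464126870883
delta cm [-54.99  17.11   0.39] norm 57.59001188940857 turn deg -7.560294038757291
tilt mrad [ 12.18 -23.06] in tool-xy [ 21.52 -14.74]
```

play_rows(
  targets=[
    [1,-2.5,0.7,0,-0.9],
    [1,-2.5,0.7,0,-0.9],
    [1,-2.5,0.7,0,-0.9],
    [1,-2.5,0.6,0,-0.9],
    [1,-2.5,0.6,0,-0.9],
    [1,-2.5,0.5,0,-0.9],
    [1,-2.5,0.5,0,-0.9],
    [1,-2.5,0.5,0,-0.9],
  ],
)

```text
time_s: 59.7
position: [0.5325, 0.0434, 0.1957]
tool_rot: [0.701, 0.713, -0.004, 0.011]
force: [-0.4, 0.8, -0.5]
gripper_width: 0.0126
```

```bash
python3 d.py .605 -.312 .2 1
```

```text
t 59.7 pos [532.49  43.38 195.67] yaw 1.0469436122367386 tilt [ 0.01 -0.02] F [-0.36  0.76 -0.49] w 12.557765032748978 q7 0.02212883458074516
delta cm [-35.66   6.6    0.38] norm 36.27275184632804 turn deg 0.046943612236734295
tilt mrad [ 10.59 -20.76] in tool-xy [ 20.95 -10.22]
```

play_rows(
  targets=[
    [1,-2.5,0.5,0,0],
    [1,-2.5,0.5,0,0],
    [1,-2.5,0.5,0,0],
    [1,-2.5,0.5,0,0],
    [1,-2.5,0.5,0,0],
    [1,-2.5,0.5,0,0],
    [1,-2.5,0.5,0,0],
    [1,-2.5,0.5,0,0],
  ],
)

```text
time_s: 60.5
position: [0.575, -0.1639, 0.2001]
tool_rot: [0.701, 0.714, -0.004, 0.009]
force: [-0.4, 0.3, -0.4]
gripper_width: 0.0122
```

```bash
python3 d.py .605 -.312 .2 1
```

```text
t 60.5 pos [ 574.98 -163.91  200.12] yaw 1.0551226658325508 tilt [ 0.01 -0.02] F [-0.44  0.26 -0.43] w 12.243511495141185 q7 0.45155636769800866
delta cm [-14.86   2.73   0.31] norm 15.10971356298776 turn deg 0.055122665832553756
tilt mrad [  7.95 -18.7 ] in tool-xy [18.85 -7.61]
```

play_rows(
  targets=[
    [1,-2.4,0.4,0,0],
    [1,-2.2,0.4,0,0],
    [1,-2,0.3,0,0],
    [1,-1.8,0.3,0,0],
    [1,-1.5,0.3,0,0],
    [1,-1.2,0.2,0.2,0],
    [1,-0.8,0.2,0.5,0],
    [1,-0.4,0.1,0.8,0],
  ],
)

```text
time_s: 61.3
position: [0.5978, -0.2967, 0.1864]
tool_rot: [0.703, 0.711, -0.006, 0.009]
force: [0.1, -0.1, -1.3]
gripper_width: 0.0121
```

```bash
python3 d.py .605 -.312 .05 1;python3 - <<'E'
from h import *
from plant import get_image
im=get_image("scene")
crop(im,80,220,170,330,3.7,"pics/k6.png",1.6)
E
```

```text
t 61.3 pos [ 597.75 -296.69  186.36] yaw 0.7147303743068415 tilt [ 0.   -0.02] F [ 0.09 -0.12 -1.35] w 12.133053205057628 q7 0.6552970999870232
delta cm [-1.26  0.64 13.67] norm 13.740726452547301 turn deg -0.28526962569315933
tilt mrad [  4.95 -20.61] in tool-xy [20.67 -4.7 ]
```

View pics/k6.png

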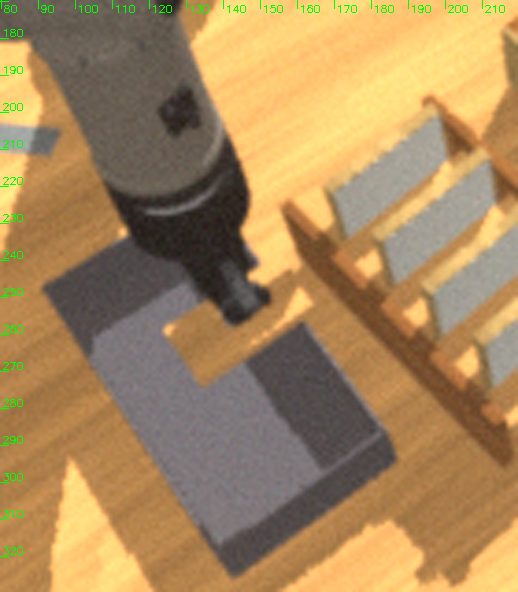

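play_rows(
  targets=[
    [1,-0.5,0.2,1,0],
    [1,-0.4,0.2,1.4,0],
    [1,-0.2,0.1,1.5,0],
    [1,-0.1,0,1.5,0],
    [1,-0.1,0,1.5,0],
    [1,0,0,1.5,0],
    [1,0,0,1.4,0],
    [1,0,0,1.2,0],
  ],
)

```text
time_s: 62.15
position: [0.6025, -0.3066, 0.0622]
tool_rot: [0.701, 0.713, -0.005, 0.004]
force: [0.7, -1.4, -0.6]
gripper_width: 0.0124
```

```bash
python3 d.py .605 -.312 -.006 1
```

```text
t 62.15 pos [ 602.5  -306.59   62.25] yaw 1.0007843348753076 tilt [-0.   -0.01] F [ 0.71 -1.37 -0.56] w 12.388542461813817 q7 0.7096865339058469
delta cm [-0.45  0.25  6.83] norm 6.850582254964675 turn deg 0.0007843348753056856
tilt mrad [ -1.75 -13.7 ] in tool-xy [13.67  1.99]
```

play_rows(
  targets=[
    [1,-0.2,0.1,0.9,0],
    [1,-0.1,0.1,1,0],
    [1,-0.1,0,1,0],
    [1,0,0,1,0],
    [1,0,0,1,0],
    [1,0,0,0.8,0],
    [1,0,0,0.4,0],
    [1,0,0,0.2,0],
  ],
)

```text
time_s: 62.95
position: [0.6043, -0.3108, -0.0064]
tool_rot: [0.701, 0.714, -0.005, 0.003]
force: [-5.5, 4.7, 13.3]
gripper_width: 0.0124
```

```bash
python3 d.py .605 -.312 -.006 1
```

```text
t 62.95 pos [ 604.25 -310.75   -6.42] yaw 1.0458761953012452 tilt [-0.   -0.01] F [-5.45  4.68 13.3 ] w 12.443477099987897 q7 0.7391116831761784
delta cm [-0.13  0.07 -0.04] norm 0.15139669933015568 turn deg 0.045876195301248236
tilt mrad [ -3.33 -11.96] in tool-xy [11.89  3.54]
```

play_rows(
  targets=[
    [3,0,0,0,0],
    [3,0,0,0,0],
    [3,0,0,0,0],
    [3,0,0,-0.6,0],
    [3,0,0,-1.2,0],
    [3,0,0,-1.8,0],
    [3,0,0,-2,0],
    [3,0,0,-2,0],
  ],
)

```text
time_s: 63.75
position: [0.604, -0.3096, 0.0734]
tool_rot: [0.701, 0.713, -0.006, 0.003]
force: [0.2, -0.7, 0.1]
gripper_width: 0.03
```

play_rows(
  targets=[
    [3,0,0,-2,0],
    [3,0,0,-2,0],
    [3,0,0,-2,0],
    [3,0.4,-0.2,-2,0],
    [3,0.8,-0.3,-2,0],
    [3,1.3,-0.5,-1.8,0],
    [3,1.8,-0.6,-1.2,0.5],
    [3,2.2,-0.8,-0.6,1],
  ],
)

```text
time_s: 64.55
position: [0.5796, -0.2493, 0.2269]
tool_rot: [0.713, 0.701, -0.005, 0.012]
force: [-0.3, -0.1, 1.0]
gripper_width: 0.0302
```

```bash
python3 d.py .4535 .33 .2 -15;python3 - <<'E'
from h import *
from plant import get_image
im=get_image("scene");np.save("pics/s4.npy",im)
crop(im,80,220,170,330,3.7,"pics/k7.png",1.6)
im=get_image("top");np.save("pics/t4.npy",im)
crop(im,155,235,165,250,7,"pics/k8.png",1.6)
E
```

```text
t 64.55 pos [ 579.64 -249.32  226.94] yaw -0.9934729629681203 tilt [ 0.01 -0.02] F [-0.26 -0.05  0.97] w 30.183900714585878 q7 0.556310764638373
delta cm [ 57.75 -13.64   1.17] norm 59.34998768743792 turn deg 14.006527037031875
tilt mrad [  9.63 -24.19] in tool-xy [ 24.02 -10.05]
```

View pics/k7.png

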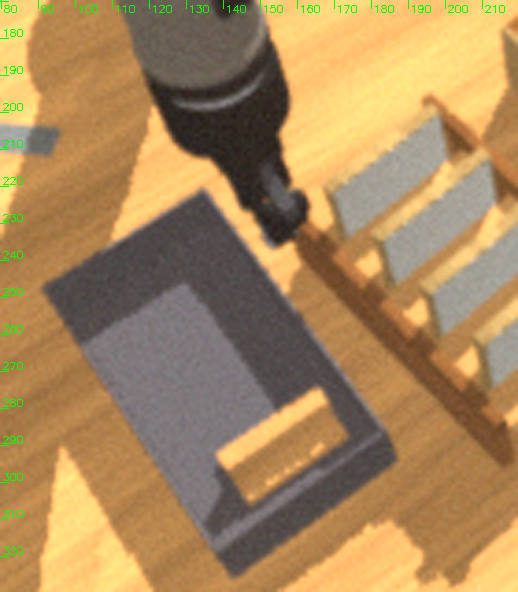

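View pics/k8.png

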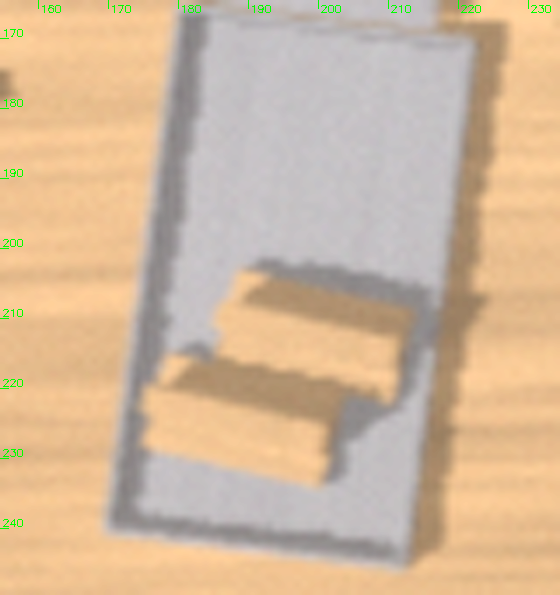

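play_rows(
  targets=[
    [3,2.4,-0.8,0,1.7],
    [3,2.5,-0.7,0,1.7],
    [3,2.5,-0.6,0,1.7],
    [3,2.5,-0.5,0,1.7],
    [3,2.5,-0.4,0,1.7],
    [3,2.5,-0.3,0,1.7],
    [3,2.5,-0.2,0,1.7],
    [3,2.5,-0.1,0,1.7],
  ],
)

```text
time_s: 65.45
position: [0.5675, -0.0518, 0.2267]
tool_rot: [0.797, 0.604, -0.002, 0.017]
force: [0.2, -0.0, 0.4]
gripper_width: 0.0301
```

```bash
python3 d.py .4535 .33 .2 -14.5
```

```text
t 65.45 pos [567.49 -51.77 226.75] yaw -15.707667396717826 tilt [ 0.02 -0.03] F [ 0.18 -0.01  0.37] w 30.11084593618227 q7 -0.05272480678268785
delta cm [ 33.71 -21.37   1.35] norm 39.93251591822673 turn deg -1.2076673967178244
tilt mrad [ 16.54 -29.78] in tool-xy [ 24.19 -24.  ]
```

play_rows(
  targets=[
    [3,2.2,-1.3,0,-0.2],
    [3,2.2,-1.4,0,-0.2],
    [3,2.2,-1.4,0,-0.2],
    [3,2.2,-1.4,0,-0.2],
    [3,2.2,-1.4,0,-0.2],
    [3,2.2,-1.4,0,-0.2],
    [3,2.2,-1.4,0,0],
    [3,2.2,-1.4,0,0],
  ],
)

```text
time_s: 66.25
position: [0.5087, 0.1473, 0.2219]
tool_rot: [0.793, 0.608, -0.001, 0.021]
force: [-0.3, 0.5, -0.4]
gripper_width: 0.0299
```

```bash
python3 d.py .4535 .33 .2 -14.5
```

```text
t 66.25 pos [508.66 147.35 221.92] yaw -15.009302844947985 tilt [ 0.02 -0.03] F [-0.27  0.49 -0.42] w 29.922018940946245 q7 -0.48301224065719117
delta cm [ 16.26 -10.12   1.43] norm 19.205588098720987 turn deg -0.5093028449479833
tilt mrad [ 23.54 -34.49] in tool-xy [ 27.21 -31.68]
```

play_rows(
  targets=[
    [3,2.2,-1.4,0,-0.1],
    [3,2.2,-1.4,0,-0.1],
    [3,2.1,-1.3,0,-0.1],
    [3,2,-1.2,0.2,-0.1],
    [3,1.7,-1.1,0.4,-0.1],
    [3,1.4,-0.9,0.6,0],
    [3,1.1,-0.7,0.6,0],
    [3,0.7,-0.4,0.6,0],
  ],
)

```text
time_s: 67.05
position: [0.4644, 0.3022, 0.1935]
tool_rot: [0.792, 0.611, 0.002, 0.022]
force: [-0.9, 0.9, -0.5]
gripper_width: 0.0301
```

```bash
python3 d.py .4535 .33 .1 -14.5
```

```text
t 67.05 pos [464.45 302.21 193.49] yaw -14.684889469219204 tilt [ 0.03 -0.03] F [-0.9   0.88 -0.55] w 30.09472244141271 q7 -0.7732730481234852
delta cm [ 2.63 -2.12  9.22] norm 9.815013846326782 turn deg -0.18488946921919933
tilt mrad [ 30.43 -32.91] in tool-xy [ 24.1  -37.79]
```

play_rows(
  targets=[
    [3,0.8,-0.6,0.8,0],
    [3,0.6,-0.5,1.1,0],
    [3,0.5,-0.4,1.4,0],
    [3,0.3,-0.2,1.5,0],
    [3,0,0,1.5,0],
    [3,0,0,1.5,0],
    [3,0,0,1.2,0],
    [3,0,0,0.8,0],
  ],
)

```text
time_s: 67.85
position: [0.4561, 0.3231, 0.0856]
tool_rot: [0.793, 0.609, 0.0, 0.024]
force: [-0.2, -0.8, -0.1]
gripper_width: 0.0302
```

```bash
python3 d.py .4535 .33 .04 -14.5;python3 - <<'E'
from h import *
from plant import get_image
im=get_image("scene")
crop(im,255,340,90,190,6,"pics/k9.png",1.8)
print(proj("scene",[(.4535,.33,.046)]))
E
```

```text
t 67.85 pos [456.09 323.11  85.57] yaw -14.959136214900266 tilt [ 0.03 -0.04] F [-0.24 -0.84 -0.08] w 30.23544993062221 q7 -0.7921666271324878
delta cm [ 0.73 -0.6   4.52] norm 4.616354583293979 turn deg -0.45913621490026113
tilt mrad [ 29.29 -37.2 ] in tool-xy [ 28.36 -37.91]
[[289.59362226 148.9778298 ]]
```

View pics/k9.png

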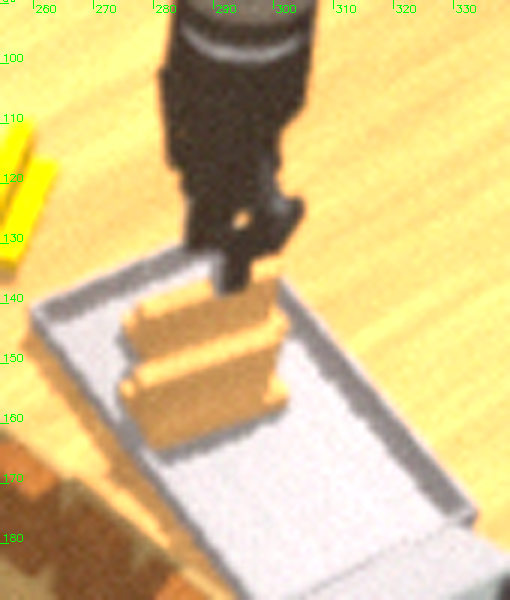

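play_rows(
  targets=[
    [3,0.3,-0.2,0.6,-0.2],
    [3,0.2,-0.2,0.8,-0.2],
    [3,0.1,-0.1,0.9,0],
    [3,0.1,0,0.9,0],
    [3,0,0,0.7,0],
    [3,0,0,0.4,0],
    [3,0,0,0,0],
  ],
)

```text
time_s: 68.6
position: [0.4542, 0.3301, 0.038]
tool_rot: [0.791, 0.612, 0.0, 0.024]
force: [0.5, -0.0, 0.0]
gripper_width: 0.03
```

```bash
python3 d.py .4535 .33 -.005 -14.5;python3 - <<'E'
from h import *
from plant import get_image
im=get_image("scene")
crop(im,255,340,90,190,6,"pics/k10.png",1.8)
E
```

```text
t 68.6 pos [454.23 330.06  38.04] yaw -14.537908563508251 tilt [ 0.03 -0.04] F [ 0.5  -0.01  0.03] w 30.01424066087779 q7 -0.7802715807030807
delta cm [ 0.1  -0.23  4.3 ] norm 4.305064557129221 turn deg -0.03790856350825709
tilt mrad [ 29.18 -37.51] in tool-xy [ 28.97 -37.68]
```

View pics/k10.png

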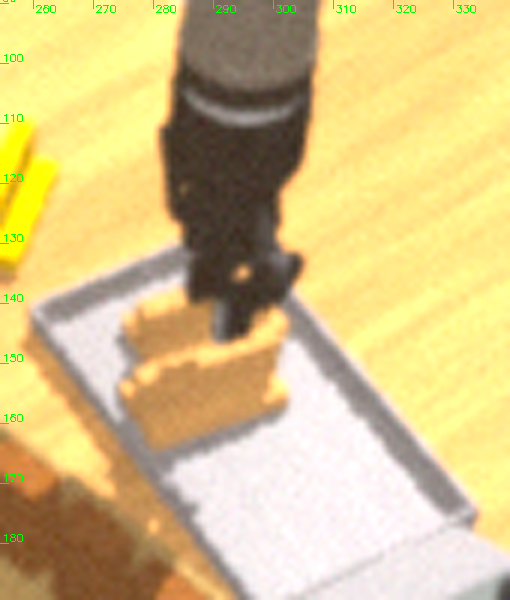

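play_rows(
  targets=[
    [3,0,-0.1,0.5,0],
    [3,0,-0.1,0.8,0],
    [3,0,-0.1,0.9,0],
    [3,0,-0.05,0.8,0],
    [3,0,0,0.6,0],
    [3,0,0,0.3,0],
    [3,0,0,0,0],
  ],
)

```text
time_s: 69.35
position: [0.4523, 0.3296, -0.0038]
tool_rot: [0.791, 0.611, 0.001, 0.024]
force: [-0.1, 0.4, -0.7]
gripper_width: 0.0305
```

```bash
python3 d.py .4535 .33 -.006 -14.5;python3 - <<'E'
from h import *
from plant import get_image
im=get_image("scene")
crop(im,255,340,90,190,6,"pics/k11.png",1.8)
E
```

```text
t 69.35 pos [452.35 329.63  -3.84] yaw -14.55034046200391 tilt [ 0.03 -0.04] F [-0.1   0.44 -0.74] w 30.45947868081477 q7 -0.7652718986307498
delta cm [0.07 0.09 0.22] norm 0.24727545881784252 turn deg -0.05034046200390528
tilt mrad [ 30.19 -36.74] in tool-xy [ 27.96 -38.46]
```

View pics/k11.png

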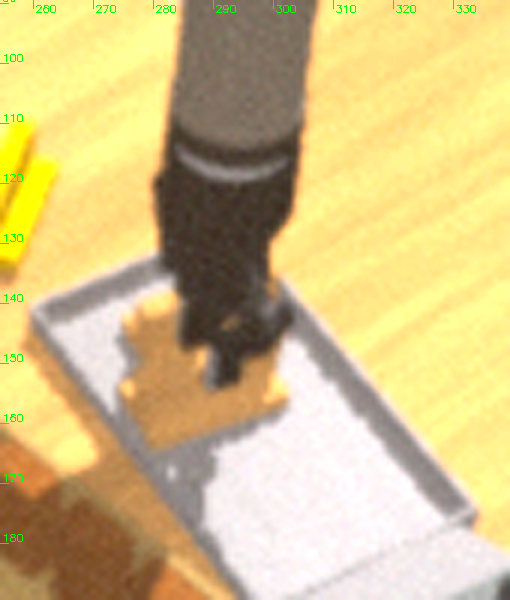

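play_rows(
  targets=[
    [3,0,0,0.2,0],
    [3,0,0,0,0],
    [1,0,0,0,0],
    [1,0,0,0,0],
    [1,0,0,0,0],
    [1,0,0,0,0],
    [1,0,0,0,0],
  ],
  squeeze=60,
)

```text
time_s: 70.1
position: [0.4535, 0.3301, -0.0047]
tool_rot: [0.791, 0.611, 0.002, 0.024]
force: [0.3, 0.6, -0.8]
gripper_width: 0.0127
```

play_rows(
  targets=[
    [1,0,0,-0.4,0],
    [1,0,0,-0.8,0],
    [1,0,0,-1.2,0],
    [1,0,0,-1.6,0],
    [1,0,0,-2,0],
    [1,0,0,-2,0],
    [1,0,0,-2,0],
    [1,0,0,-2,0],
  ],
)

```text
time_s: 70.9
position: [0.4475, 0.3334, 0.1222]
tool_rot: [0.791, 0.611, 0.0, 0.024]
force: [-0.3, 0.9, -0.2]
gripper_width: 0.0126
```

```bash
python3 d.py .525 -.313 .2 1;python3 - <<'E'
from h import *
from plant import get_image
im=get_image("scene")
crop(im,255,340,90,190,6,"pics/k12.png",1.8)
E
```

```text
t 70.9 pos [447.51 333.45 122.17] yaw -14.595829971996626 tilt [ 0.03 -0.04] F [-0.27  0.89 -0.16] w 12.621805470042723 q7 -0.822165558398293
delta cm [-60.78  24.06  -5.15] norm 65.57106596379745 turn deg -15.595829971996624
tilt mrad [ 28.87 -37.13] in tool-xy [ 28.64 -37.31]
```

View pics/k12.png

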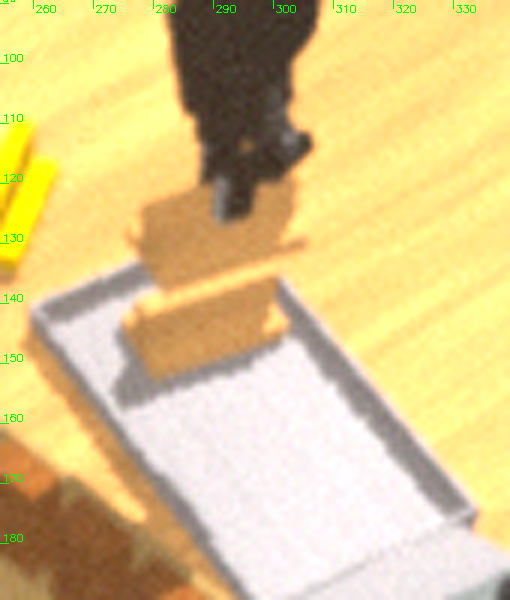

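Lifted. Carry to the tote's middle.

play_rows(
  targets=[
    [1,-0.6,0.2,-2,0],
    [1,-1,0.4,-2,-0.8],
    [1,-1.6,0.7,-1.6,-0.8],
    [1,-2.1,0.9,-1,-0.8],
    [1,-2.4,1,-0.5,-0.8],
    [1,-2.5,1,0,-0.8],
    [1,-2.5,1,0,-0.8],
    [1,-2.5,1,0,-0.8],
  ],
)

```text
time_s: 71.75
position: [0.4772, 0.1782, 0.2133]
tool_rot: [0.755, 0.655, 0.01, 0.021]
force: [-0.1, 0.2, -0.5]
gripper_width: 0.0122
```

```bash
python3 d.py .525 -.313 .2 1
```

```text
t 71.75 pos [477.16 178.15 213.31] yaw -8.118827821275195 tilt [ 0.04 -0.02] F [-0.13  0.19 -0.51] w 12.184566727083821 q7 -0.46633817079231543
delta cm [-47.92  11.6    2.51] norm 49.36581000469535 turn deg -9.118827821275195
tilt mrad [ 42.53 -19.9 ] in tool-xy [ 13.68 -44.91]
```

play_rows(
  targets=[
    [1,-2.5,0.6,0,-1.1],
    [1,-2.5,0.6,0,-1.1],
    [1,-2.5,0.5,0,-1.1],
    [1,-2.5,0.5,0,-1.1],
    [1,-2.5,0.4,0,-1.1],
    [1,-2.5,0.4,0,-1.1],
    [1,-2.5,0.3,0,-1.1],
    [1,-2.5,0.3,0,-1.1],
  ],
)

```text
time_s: 72.55
position: [0.4979, -0.034, 0.2237]
tool_rot: [0.701, 0.712, 0.012, 0.023]
force: [0.7, 0.1, -0.1]
gripper_width: 0.0121
```

```bash
python3 d.py .525 -.313 .2 1
```

```text
t 72.55 pos [497.94 -34.03 223.65] yaw 0.9028132961901694 tilt [ 0.05 -0.01] F [ 0.74  0.06 -0.07] w 12.064683498562717 q7 0.14600918056778378
delta cm [-27.9    2.15   2.89] norm 28.128050706104837 turn deg -0.09718670380983062
tilt mrad [ 49.7  -13.95] in tool-xy [ 14.71 -49.48]
```

play_rows(
  targets=[
    [1,-2.5,0.2,0,0],
    [1,-2.5,0.2,0,0],
    [1,-2.5,0.2,0,0],
    [1,-2.5,0.2,0,0],
    [1,-2.4,0.2,0,0],
    [1,-2.2,0.2,0,0],
    [1,-2,0.1,0,0],
    [1,-1.8,0.1,0,0],
  ],
)

```text
time_s: 73.35
position: [0.5131, -0.2271, 0.2324]
tool_rot: [0.702, 0.711, 0.016, 0.024]
force: [0.6, 0.2, -0.9]
gripper_width: 0.0123
```

```bash
python3 d.py .525 -.313 .2 1
```

```text
t 73.35 pos [ 513.07 -227.07  232.39] yaw 0.7645226206766719 tilt [ 0.06 -0.01] F [ 0.64  0.15 -0.92] w 12.277772537104713 q7 0.6147914830560275
delta cm [-8.57  0.89  3.4 ] norm 9.260471783401222 turn deg -0.23547737932333393
tilt mrad [ 56.82 -11.32] in tool-xy [ 12.05 -56.67]
```

play_rows(
  targets=[
    [1,-1.5,0.1,0,0],
    [1,-1.2,0.1,0,0],
    [1,-0.8,0.1,0,0],
    [1,-0.4,0,-3.5,0],
    [1,0,0,-3.5,0],
    [1,0,0,0,0],
    [1,0,0,0,0],
    [1,0,0,0,0],
  ],
)

```text
time_s: 74.15
position: [0.5104, -0.2683, 0.3055]
tool_rot: [0.703, 0.71, 0.016, 0.023]
force: [-0.4, -0.2, -1.2]
gripper_width: 0.0122
```

```bash
python3 d.py .525 -.313 .2 1
```

```text
t 74.15 pos [ 510.37 -268.34  305.48] yaw 0.5727713760230689 tilt [ 0.06 -0.01] F [-0.41 -0.15 -1.2 ] w 12.218213760602703 q7 0.6809309160849686
delta cm [-4.37  0.84 10.65] norm 11.546904572175533 turn deg -0.4272286239769341
tilt mrad [55.07 -9.54] in tool-xy [ 10.07 -54.97]
```

play_rows(
  targets=[
    [1,-0.8,0.2,0.8,-0.2],
    [1,-1,0.2,1.5,-0.2],
    [1,-1,0.2,2,0],
    [1,-0.8,0.1,2,0],
    [1,-0.4,0.1,2,0],
    [1,0,0.1,2,0],
    [1,0,0.1,2,0],
    [1,0,0.1,2,0],
  ],
)

```text
time_s: 74.95
position: [0.5256, -0.3137, 0.1446]
tool_rot: [0.702, 0.712, 0.013, 0.017]
force: [-0.2, 0.2, -0.6]
gripper_width: 0.0122
```

```bash
python3 d.py .525 -.313 -.005 1
```

```text
t 74.95 pos [ 525.56 -313.72  144.64] yaw 0.835310277627683 tilt [ 0.04 -0.01] F [-0.21  0.2  -0.57] w 12.161986897265376 q7 0.8240425375218816
delta cm [ 0.17 -0.69 14.95] norm 14.964336710089873 turn deg -0.16468972237231874
tilt mrad [42.27 -5.76] in tool-xy [  6.37 -42.18]
```

play_rows(
  targets=[
    [1,0,-0.1,2,0],
    [1,0,-0.1,2,0],
    [1,0,-0.1,2,0],
    [1,0,-0.1,2,0],
    [1,0,-0.1,1.7,0],
    [1,0,0,1.3,0],
    [1,0,0,1,0],
    [1,0,0,0.6,0],
  ],
)

```text
time_s: 75.75
position: [0.512, -0.313, -0.006]
tool_rot: [0.704, 0.71, 0.007, 0.004]
force: [-9.9, 8.5, 50.7]
gripper_width: 0.0125
```

```bash
python3 d.py .525 -.313 -.005 1;python3 - <<'E'
from h import *
from plant import get_image
im=get_image("scene")
crop(im,80,220,170,330,3.7,"pics/k13.png",1.6)
E
```

```text
t 75.75 pos [ 512.   -313.02   -6.03] yaw 0.43865852686136936 tilt [0.02 0.  ] F [-9.95  8.52 50.74] w 12.507548269224634 q7 0.9176845164087162
delta cm [-0.01  1.3  -0.08] norm 1.3040430720360463 turn deg -0.5613414731386279
tilt mrad [16.29  4.89] in tool-xy [ -4.77 -16.33]
```

View pics/k13.png

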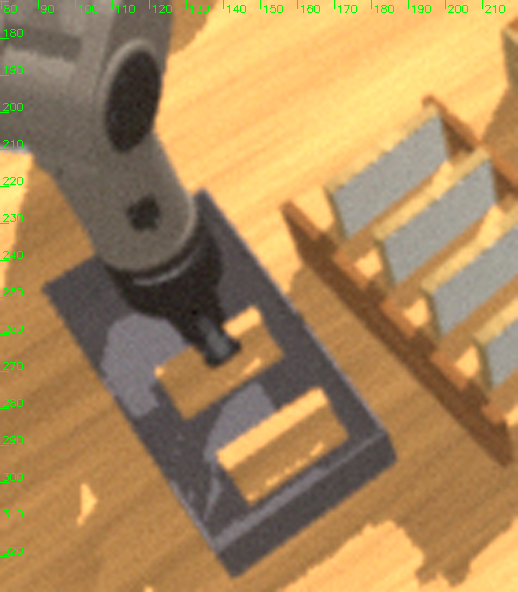

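play_rows(
  targets=[
    [1,0,0,-0.2,0],
    [3,0,0,0,0],
    [3,0,0,0,0],
    [3,0,0,0,0],
    [3,0,0,-0.4,0],
    [3,0,0,-0.8,0],
    [3,0,0,-1.4,0],
    [3,0,0,-2,0],
  ],
)

```text
time_s: 76.6
position: [0.5108, -0.314, 0.0443]
tool_rot: [0.704, 0.71, 0.007, 0.004]
force: [0.4, -0.6, 0.8]
gripper_width: 0.0299
```

play_rows(
  targets=[
    [3,0,0,-2,0],
    [3,0,0,-2,0],
    [3,0,0,-2,0],
    [3,0,0,-2,0],
    [3,0.4,-0.1,-2,0],
    [3,0.8,-0.2,-2,0],
    [3,1.3,-0.3,-1.8,0],
    [3,1.8,-0.5,-1.4,0.5],
  ],
)

```text
time_s: 77.4
position: [0.4963, -0.2767, 0.2145]
tool_rot: [0.71, 0.704, 0.007, 0.011]
force: [0.5, 0.1, 0.8]
gripper_width: 0.0301
```

```bash
python3 d.py .4125 .363 .2 -13;python3 - <<'E'
from h import *
from plant import get_image
im=get_image("scene");np.save("pics/s5.npy",im)
crop(im,80,220,170,330,3.7,"pics/k14.png",1.6)
crop(im,255,340,110,190,7,"pics/k15.png",1.6)
im=get_image("top");np.save("pics/t5.npy",im)
crop(im,155,235,165,250,7,"pics/k16.png",1.6)
E
```

```text
t 77.4 pos [ 496.27 -276.72  214.5 ] yaw -0.5129574457306528 tilt [ 0.03 -0.01] F [0.54 0.13 0.77] w 30.137446344078754 q7 0.7133615414318604
delta cm [63.9  -8.98  0.85] norm 64.53392206146535 turn deg 12.487042554269344
tilt mrad [26.79 -5.82] in tool-xy [  5.58 -26.84]
```

View pics/k14.png

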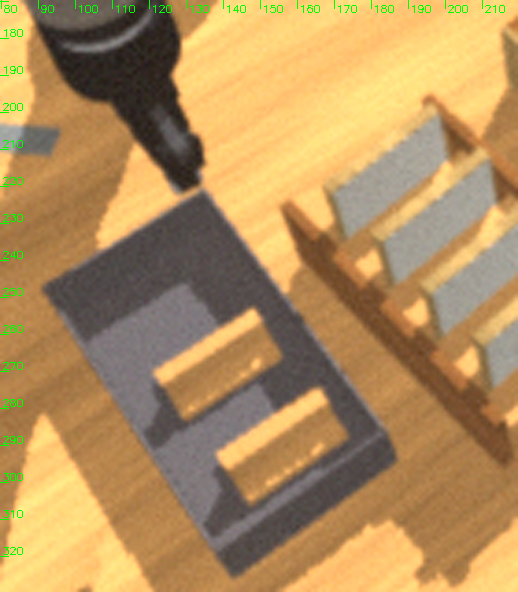

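View pics/k15.png

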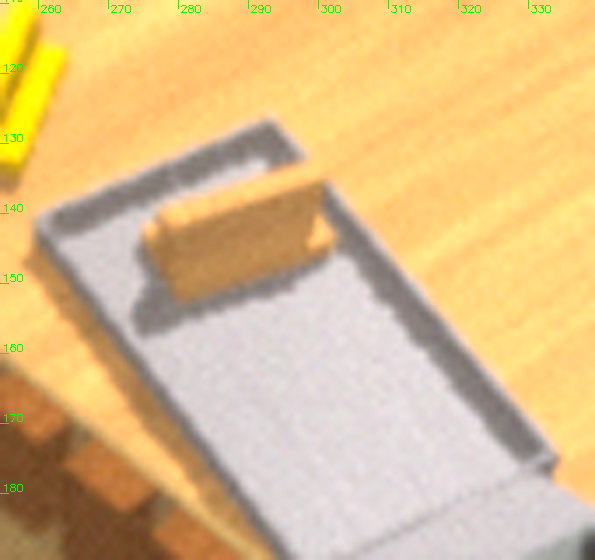

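View pics/k16.png

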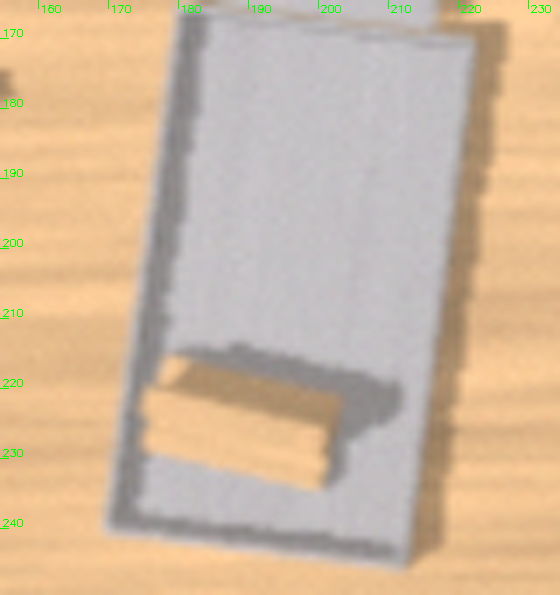

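play_rows(
  targets=[
    [3,2.2,-0.6,0,1.6],
    [3,2.5,-0.6,0,1.6],
    [3,2.5,-0.5,0,1.6],
    [3,2.5,-0.4,0,1.6],
    [3,2.5,-0.3,0,1.6],
    [3,2.5,-0.2,0,1.6],
    [3,2.5,-0.1,0,1.6],
    [3,2.5,0,0,1],
  ],
)

```text
time_s: 78.3
position: [0.4893, -0.0823, 0.2152]
tool_rot: [0.787, 0.616, 0.009, 0.015]
force: [0.1, -0.5, 1.0]
gripper_width: 0.03
```

```bash
python3 d.py .4125 .363 .2 -13
```

```text
t 78.3 pos [489.31 -82.26 215.2 ] yaw -13.8649563472172 tilt [ 0.03 -0.01] F [ 0.07 -0.54  0.95] w 29.992894035689513 q7 0.024240736114300294
delta cm [ 41.39 -18.17   0.76] norm 45.209490565451915 turn deg -0.8649563472171992
tilt mrad [ 32.6  -11.37] in tool-xy [  3.22 -34.38]
```

play_rows(
  targets=[
    [3,2.4,-1,0,0],
    [3,2.4,-1,0,-0.2],
    [3,2.4,-1.1,0,-0.2],
    [3,2.4,-1.1,0,-0.2],
    [3,2.4,-1.1,0,0],
    [3,2.4,-1.1,0,0],
    [3,2.4,-1.1,0,0],
    [3,2.4,-1.1,0,0],
  ],
)

```text
time_s: 79.1
position: [0.4512, 0.1258, 0.2108]
tool_rot: [0.787, 0.617, 0.009, 0.017]
force: [0.6, -0.1, 0.1]
gripper_width: 0.0302
```

```bash
python3 d.py .4125 .363 .2 -13
```

```text
t 79.1 pos [451.17 125.8  210.82] yaw -13.786414088668707 tilt [ 0.03 -0.02] F [ 0.56 -0.06  0.09] w 30.213468716137772 q7 -0.504930427824481
delta cm [22.12 -9.44  0.59] norm 24.056989271993515 turn deg -0.7864140886687072
tilt mrad [ 34.7  -15.16] in tool-xy [  6.45 -37.32]
```

play_rows(
  targets=[
    [3,2.4,-1,0,-0.2],
    [3,2.3,-1,0,-0.2],
    [3,2.3,-1,0,-0.2],
    [3,2.2,-1,0,-0.2],
    [3,2.1,-0.9,0.2,0],
    [3,1.9,-0.8,0.4,0],
    [3,1.6,-0.7,0.6,0],
    [3,1.3,-0.6,0.8,0],
  ],
)

```text
time_s: 79.9
position: [0.4226, 0.3024, 0.1864]
tool_rot: [0.784, 0.621, 0.01, 0.018]
force: [0.2, -0.3, 0.1]
gripper_width: 0.0296
```

```bash
python3 d.py .4125 .363 .1 -13
```

```text
t 79.9 pos [422.57 302.44 186.44] yaw -13.222855674777225 tilt [ 0.04 -0.02] F [ 0.15 -0.34  0.09] w 29.609238516657637 q7 -0.8126791359921198
delta cm [ 5.72 -2.71  8.51] norm 10.602594690888271 turn deg -0.22285567477722254
tilt mrad [ 37.74 -15.29] in tool-xy [  6.25 -40.24]
```

play_rows(
  targets=[
    [3,1.3,-0.7,1,0],
    [3,1.1,-0.6,1.2,0],
    [3,1,-0.5,1.4,0],
    [3,0.7,-0.3,1.5,0],
    [3,0.4,-0.2,1.5,0],
    [3,0.2,-0.1,1.4,0],
    [3,0,0,1.2,0],
    [3,0,0,0.8,0],
  ],
)

```text
time_s: 80.7
position: [0.4109, 0.355, 0.0733]
tool_rot: [0.784, 0.621, 0.007, 0.019]
force: [-0.1, 0.4, 0.5]
gripper_width: 0.0302
```

```bash
python3 d.py .4125 .363 .04 -13
```

```text
t 80.7 pos [410.92 355.    73.29] yaw -13.218785447126299 tilt [ 0.03 -0.02] F [-0.12  0.43  0.48] w 30.175563734261434 q7 -0.8596947059776617
delta cm [ 0.86 -0.16  3.31] norm 3.427200311541801 turn deg -0.2187854471262995
tilt mrad [ 33.9  -20.93] in tool-xy [ 12.62 -37.8 ]
```

play_rows(
  targets=[
    [3,0.3,-0.2,0.6,0],
    [3,0.2,-0.1,0.8,0],
    [3,0.1,-0.1,0.8,0],
    [3,0,0,0.7,0],
    [3,0,0,0.4,0],
    [3,0,0,0,0],
  ],
)

```text
time_s: 81.3
position: [0.4097, 0.3607, 0.0365]
tool_rot: [0.784, 0.62, 0.006, 0.019]
force: [0.3, 0.7, 0.3]
gripper_width: 0.03
```

```bash
python3 d.py .4125 .363 -.005 -13;python3 - <<'E'
from h import *
from plant import get_image
im=get_image("scene")
crop(im,240,325,75,175,6,"pics/k17.png",1.8)
E
```

```text
t 81.3 pos [409.71 360.71  36.53] yaw -13.312496462740057 tilt [ 0.03 -0.02] F [0.33 0.75 0.26] w 30.030049339529857 q7 -0.8551047816133608
delta cm [0.34 0.06 4.15] norm 4.168399497879519 turn deg -0.31249646274006126
tilt mrad [ 33.69 -21.8 ] in tool-xy [ 13.45 -37.8 ]
```

View pics/k17.png

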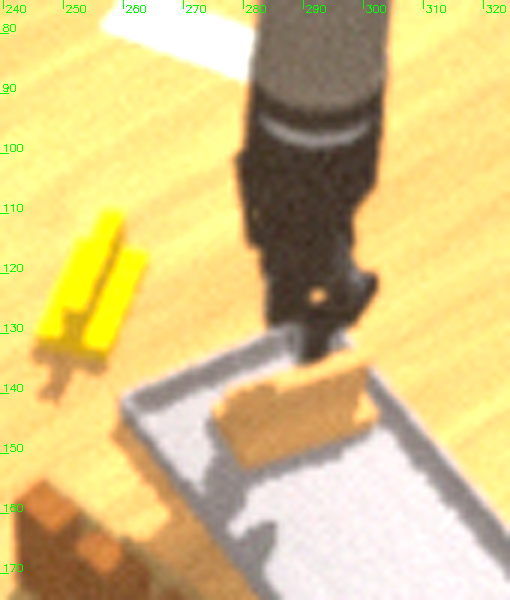

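play_rows(
  targets=[
    [3,0.1,0,0.5,0],
    [3,0.1,0,0.8,0],
    [3,0.1,0,0.9,0],
    [3,0,0,0.8,0],
    [3,0,0,0.6,0],
    [3,0,0,0.3,0],
    [3,0,0,0,0],
  ],
)

```text
time_s: 82.05
position: [0.4127, 0.3633, -0.0052]
tool_rot: [0.784, 0.62, 0.007, 0.019]
force: [-0.1, 0.6, 0.2]
gripper_width: 0.0293
```

```bash
python3 d.py .4125 .363 -.006 -13;python3 - <<'E'
from h import *
from plant import get_image
im=get_image("scene")
crop(im,240,325,75,175,6,"pics/k18.png",1.8)
E
```

```text
t 82.05 pos [412.66 363.3   -5.22] yaw -13.331191803899841 tilt [ 0.03 -0.02] F [-0.11  0.61  0.19] w 29.34046243324947 q7 -0.835095446575106
delta cm [-0.03 -0.01  0.08] norm 0.08528040421515075 turn deg -0.3311918038998459
tilt mrad [ 34.84 -20.81] in tool-xy [ 12.21 -38.7 ]
```

View pics/k18.png

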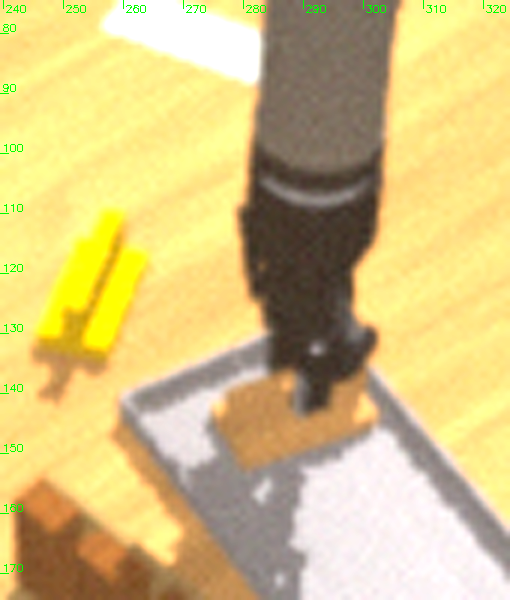

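play_rows(
  targets=[
    [1,0,0,0,0],
    [1,0,0,0,0],
    [1,0,0,0,0],
    [1,0,0,0,0],
    [1,0,0,0,0],
  ],
  squeeze=60,
)

```text
time_s: 82.6
position: [0.4134, 0.3642, -0.0039]
tool_rot: [0.784, 0.62, 0.009, 0.019]
force: [0.4, 0.7, -1.1]
gripper_width: 0.0124
```

play_rows(
  targets=[
    [1,0,0,-0.4,0],
    [1,0,0,-0.8,0],
    [1,0,0,-1.2,0],
    [1,0,0,-1.6,0],
    [1,0,0,-2,0],
    [1,0,0,-2,0],
    [1,0,0,-2,0],
    [1,0,0,-2,0],
  ],
)

```text
time_s: 83.4
position: [0.4076, 0.365, 0.1233]
tool_rot: [0.785, 0.62, 0.007, 0.019]
force: [0.5, 0.3, -0.7]
gripper_width: 0.012
```

```bash
python3 d.py .445 -.314 .2 1;python3 - <<'E'
from h import *
from plant import get_image
im=get_image("scene")
crop(im,240,325,75,175,6,"pics/k19.png",1.8)
E
```

```text
t 83.4 pos [407.65 365.03 123.3 ] yaw -13.38210658439541 tilt [ 0.03 -0.02] F [ 0.49  0.26 -0.7 ] w 12.013396624673284 q7 -0.8965688523430386
delta cm [-65.27  19.63  -6.12] norm 68.4365954961235 turn deg -14.382106584395412
tilt mrad [ 34.54 -20.9 ] in tool-xy [ 12.33 -38.45]
```

View pics/k19.png

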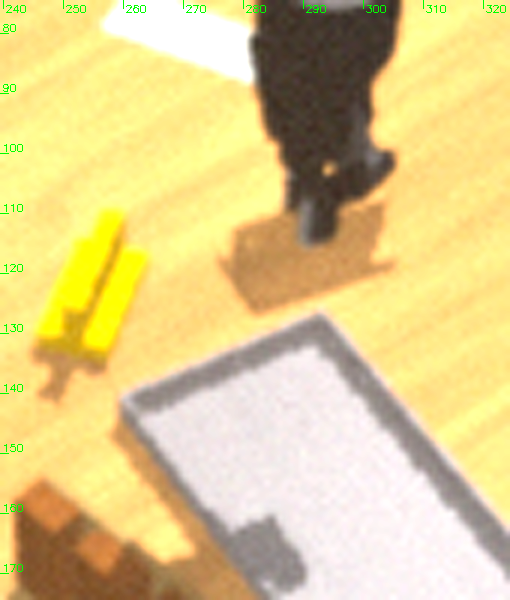

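play_rows(
  targets=[
    [1,-0.6,0.2,-2,0],
    [1,-1,0.4,-2,-0.8],
    [1,-1.6,0.7,-1.6,-0.8],
    [1,-2.1,0.9,-1,-0.8],
    [1,-2.4,1,-0.5,-0.8],
    [1,-2.5,1,0,-0.8],
    [1,-2.5,1,0,-0.8],
    [1,-2.5,1,0,-0.8],
  ],
)

```text
time_s: 84.25
position: [0.441, 0.2084, 0.2121]
tool_rot: [0.749, 0.662, 0.017, 0.017]
force: [0.1, -0.3, -1.1]
gripper_width: 0.0123
```

```bash
python3 d.py .45 -.314 .2 1
```

```text
t 84.25 pos [441.   208.42 212.12] yaw -7.004625891607573 tilt [ 0.05 -0.  ] F [ 0.09 -0.28 -1.12] w 12.348601664990499 q7 -0.5486581610356462
delta cm [-51.75   7.2    1.39] norm 52.26373205980586 turn deg -8.004625891607569
tilt mrad [48.5  -2.57] in tool-xy [ -3.36 -48.45]
```

play_rows(
  targets=[
    [1,-2.5,0.5,0,-1],
    [1,-2.5,0.5,0,-1],
    [1,-2.5,0.4,0,-1],
    [1,-2.5,0.3,0,-1],
    [1,-2.5,0.2,0,-1],
    [1,-2.5,0.1,0,-1],
    [1,-2.5,0,0,-1],
    [1,-2.5,0,0,-1],
  ],
)

```text
time_s: 85.05
position: [0.4494, -0.0039, 0.218]
tool_rot: [0.7, 0.713, 0.021, 0.019]
force: [-0.0, -0.4, -0.7]
gripper_width: 0.0122
```

```bash
python3 d.py .45 -.314 .2 1
```

```text
t 85.05 pos [449.44  -3.95 218.04] yaw 1.0487845834043181 tilt [0.06 0.  ] F [-0.02 -0.36 -0.68] w 12.23973795995415 q7 0.02432552458660532
delta cm [-31.01  -0.61   1.68] norm 31.057689636054867 turn deg 0.04878458340432132
tilt mrad [57.12  3.93] in tool-xy [ -2.88 -57.19]
```

play_rows(
  targets=[
    [1,-2.5,0,0,0],
    [1,-2.5,0,0,0],
    [1,-2.5,0,0,0],
    [1,-2.5,0,0,0],
    [1,-2.5,0,0,0],
    [1,-2.5,0,0,0],
    [1,-2.4,0,0,0],
    [1,-2.3,0,0,0],
  ],
)

```text
time_s: 85.85
position: [0.4513, -0.2106, 0.2223]
tool_rot: [0.701, 0.712, 0.027, 0.021]
force: [0.2, -0.3, -0.6]
gripper_width: 0.0124
```

```bash
python3 d.py .45 -.314 .2 1
```

```text
t 85.85 pos [ 451.31 -210.58  222.26] yaw 0.9274307846910423 tilt [0.07 0.01] F [ 0.24 -0.33 -0.6 ] w 12.375134841098888 q7 0.6213155087292406
delta cm [-10.36  -0.45   2.11] norm 10.579201448811808 turn deg -0.0725692153089607
tilt mrad [67.36  9.67] in tool-xy [ -8.56 -67.51]
```

play_rows(
  targets=[
    [1,-2,0,0,0],
    [1,-1.8,0,0,0],
    [1,-1.5,0,0,0],
    [1,-1.2,0,0.2,0],
    [1,-0.9,0,0.5,0],
    [1,-0.6,0,0.8,0],
    [1,-0.3,0,1.2,0],
    [1,0,0,1.5,0],
  ],
)

```text
time_s: 86.65
position: [0.4546, -0.3025, 0.1827]
tool_rot: [0.703, 0.71, 0.029, 0.025]
force: [-0.2, 0.4, -0.7]
gripper_width: 0.0119
```

```bash
python3 d.py .447 -.314 .05 1
```

```text
t 86.65 pos [ 454.56 -302.53  182.65] yaw 0.5351655698194797 tilt [0.08 0.01] F [-0.2   0.43 -0.74] w 11.890161725684624 q7 0.8871868951002188
delta cm [-1.2  -1.77 13.16] norm 13.336432438295882 turn deg -0.46483443018051823
tilt mrad [75.97  5.48] in tool-xy [ -4.75 -76.02]
```

play_rows(
  targets=[
    [1,-0.4,-0.2,1.5,-0.2],
    [1,-0.4,-0.3,1.6,-0.2],
    [1,-0.2,-0.3,1.6,0],
    [1,-0.1,-0.3,1.6,0],
    [1,0,-0.2,1.6,0],
    [1,0,-0.1,1.5,0],
    [1,0,-0.1,1.2,0],
    [1,0,-0.1,0.8,0],
  ],
)

```text
time_s: 87.45
position: [0.446, -0.3032, 0.0543]
tool_rot: [0.698, 0.716, 0.03, 0.019]
force: [-0.4, 0.1, -0.2]
gripper_width: 0.0121
```

```bash
python3 d.py .447 -.314 .0 1;python3 - <<'E'
from h import *
from plant import get_image
im=get_image("scene")
crop(im,80,220,170,330,3.7,"pics/k20.png",1.6)
E
```

```text
t 87.45 pos [ 445.95 -303.22   54.26] yaw 1.4147175631472348 tilt [0.07 0.02] F [-0.4   0.11 -0.17] w 12.121599783200415 q7 1.040890624443757
delta cm [-1.16 -0.3   5.4 ] norm 5.5326757644147255 turn deg 0.414717563147231
tilt mrad [68.5  16.91] in tool-xy [-15.17 -68.91]
```

View pics/k20.png

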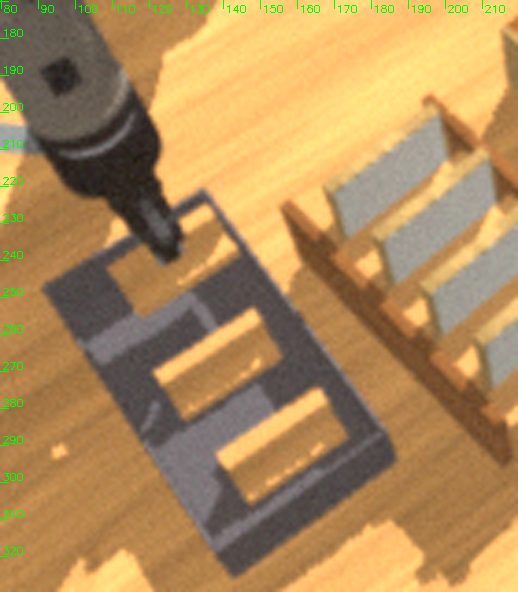

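play_rows(
  targets=[
    [1,-0.4,0,0.4,0],
    [1,-0.4,0,0.6,0],
    [1,-0.2,-0.05,0.8,0],
    [1,-0.1,-0.05,0.8,0],
    [1,0,-0.05,0.8,0],
    [1,0,-0.05,0.6,0],
  ],
)

```text
time_s: 88.1
position: [0.4481, -0.3155, 0.0116]
tool_rot: [0.698, 0.716, 0.03, 0.02]
force: [0.2, -0.1, 0.1]
gripper_width: 0.0121
```

```bash
python3 d.py .447 -.314 -.004 1
```

```text
t 88.1 pos [ 448.07 -315.53   11.62] yaw 1.442721580443192 tilt [0.07 0.02] F [ 0.24 -0.08  0.06] w 12.091353612468968 q7 1.1098289221088171
delta cm [ 0.13 -0.21  1.55] norm 1.5734854055886167 turn deg 0.4427215804431956
tilt mrad [70.43 15.17] in tool-xy [-13.36 -70.8 ]
```

play_rows(
  targets=[
    [1,0,-0.05,0.5,0],
    [1,0,-0.05,0.4,0],
    [1,0,0,0.3,0],
    [1,0,0,0.2,0],
    [1,0,0,0.1,0],
  ],
)

```text
time_s: 88.6
position: [0.4482, -0.3144, -0.0035]
tool_rot: [0.697, 0.716, 0.031, 0.019]
force: [-3.2, 2.8, 10.1]
gripper_width: 0.0125
```

```bash
python3 d.py .447 -.314 -.004 1
```

```text
t 88.6 pos [ 448.2  -314.43   -3.49] yaw 1.4620192166606492 tilt [0.07 0.02] F [-3.16  2.78 10.15] w 12.462131790482315 q7 1.1286497481865585
delta cm [ 0.04 -0.12  0.04] norm 0.13709660435911317 turn deg 0.46201921666064755
tilt mrad [70.46 17.88] in tool-xy [-16.04 -70.9 ]
```

play_rows(
  targets=[
    [3,0,0,0,0],
    [3,0,0,0,0],
    [3,0,0,0,0],
    [3,0,0,-0.4,0],
    [3,0,0,-0.8,0],
    [3,0,0,-1.4,0],
    [3,0,0,-2,0],
    [3,0,0,-2,0],
  ],
)

```text
time_s: 89.4
position: [0.4425, -0.3149, 0.0653]
tool_rot: [0.697, 0.716, 0.031, 0.018]
force: [0.4, 0.0, 0.2]
gripper_width: 0.0299
```

play_rows(
  targets=[
    [3,0,0,-2,0],
    [3,0,0,-2,0],
    [3,0,0,-2,0],
    [3,0,0,-2,0],
    [3,0,0,-2,0],
    [3,0.6,-0.4,-1.5,0],
    [3,1.2,-0.4,-0.6,0],
    [3,1.8,-0.3,0,0],
  ],
)

```text
time_s: 90.2
position: [0.421, -0.2887, 0.2041]
tool_rot: [0.701, 0.712, 0.032, 0.027]
force: [1.1, -0.7, 0.6]
gripper_width: 0.0297
```

play_rows(
  targets=[
    [3,2,0,0,0],
    [3,2,0,0,0],
    [3,2,0,0,0],
    [3,2,0,0,0],
    [3,2,0,0,0],
    [3,1.5,0,0,0],
    [3,0.8,0,0,0],
    [3,0,0,0,0],
  ],
)

```text
time_s: 91.0
position: [0.4168, -0.1634, 0.2135]
tool_rot: [0.703, 0.709, 0.037, 0.03]
force: [-0.2, -0.2, 0.5]
gripper_width: 0.0298
```

```bash
python3 d.py .447 -.314 -.004 1; python3 - <<'E'
from h import *
from plant import get_image
im=get_image("scene");np.save("pics/s6.npy",im)
cv2.imwrite("pics/m0.png",cv2.resize(im[:,:,::-1],(800,600),interpolation=cv2.INTER_CUBIC))
crop(im,80,260,170,330,3.7,"pics/m1.png",1.6)
im=get_image("top");np.save("pics/t6.npy",im)
crop(im,280,430,110,240,4.5,"pics/m2.png",1.6)
E
```

```text
t 91.0 pos [ 416.8  -163.44  213.48] yaw 0.4572558801821782 tilt [0.09 0.01] F [-0.19 -0.16  0.51] w 29.830974599856084 q7 0.4080798805625819
delta cm [-15.28   0.82  21.78] norm 26.62305856300122 turn deg -0.5427441198178201
tilt mrad [94.81 10.11] in tool-xy [ -9.31 -94.89]
```

View pics/m0.png

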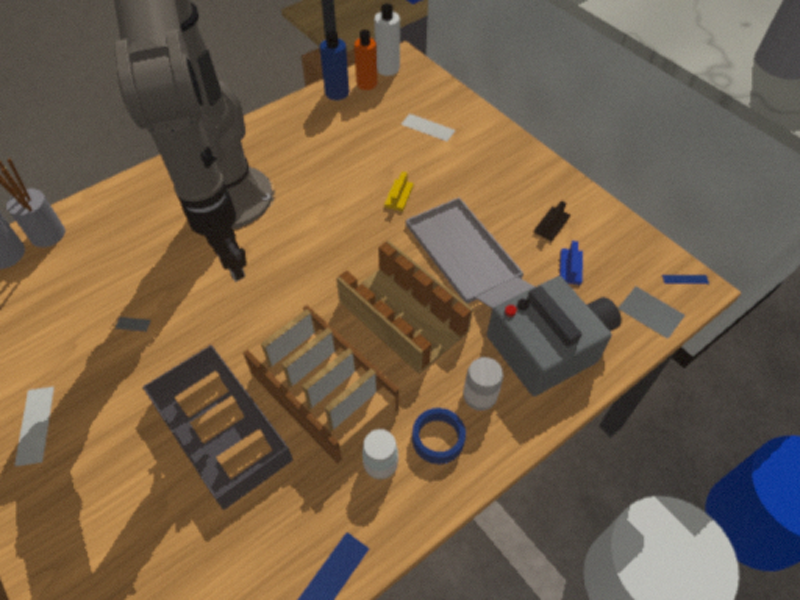

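View pics/m1.png

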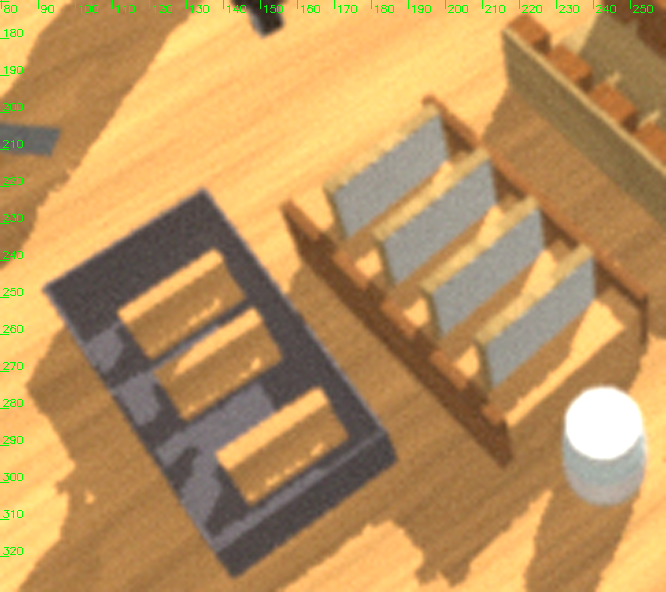

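View pics/m2.png

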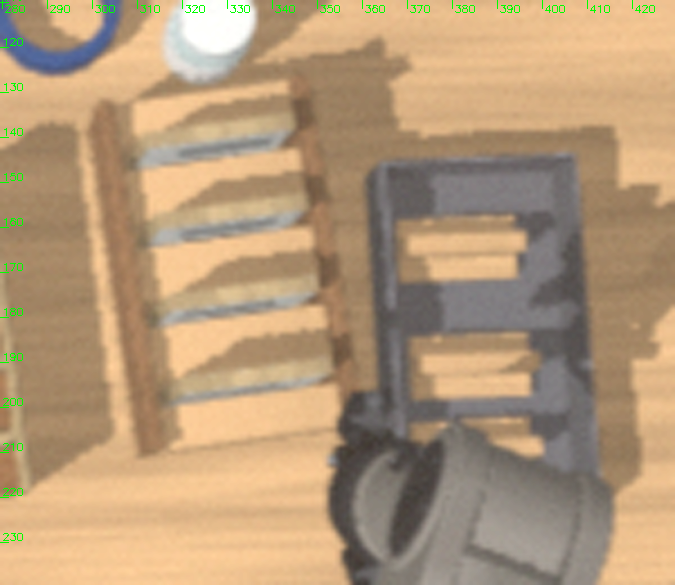

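```bash
python3 - <<'E'
from h import *
a=np.load("pics/s3.npy").astype(int);b=np.load("pics/s6.npy").astype(int)
for n,(x0,x1,y0,y1) in dict(jar_can=(225,325,225,310),tape=(255,305,255,300)).items(): print(n,np.abs(a-b)[y0:y1,x0:x1].mean())
from plant import manip,readout
print(manip.job_done(),readout.state()["time_s"])
E
```

```text
jar_can 3.4870588235294115
tape 3.2875555555555556
the job is handed in; nothing more can be done
the job is handed in; nothing more can be done
```

The order is packed and handed in at about 91 s of the 210 s allowed. All four panels stand in the crate, one to a bay, and all three battens that were present lie in the grey tote. The panels went first, then the battens.

**Last pictures:**
- Rack and catch tray are empty.
- The panels look upright.
- The battens sit base down inside the tote. The top view is partly hidden by the arm, but the scene view shows all three clearly.
- The jar, can and tape regions barely changed between the picture after the panels and the last one. The yellow, black and blue look-alikes were not touched.

**Panel seating:** each panel was lowered until the force showed floor contact, 3 to 6 N. The arm's height then matched its height at the rack grasp, and both floors are 12 mm.

**Checks that disagreed or came close:**
- The fingertips stood about 33 mm above the reported TCP height. My first close on a panel therefore closed just above its top edge, at 7.7 mm opening. I corrected the height from the pictures and used that offset afterwards.
- Fast moves made the tool tilt drift, to about 5° at the end. I worked around this with slower moves.
- The second batten was set down harder than intended, with about 50 N at the wrist against the 120 N limit. The 40 N limit covers the arm and gripper body, and I judged the contact to be through the held batten only.
- One batten in the tray turned out to have shifted before I reached for it. I measured it again before grasping.

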